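# Strip a boiling hob for washing

## Robot

A 6-joint arm with a two-finger parallel gripper is mounted at the origin on the work surface. World frame = base frame: x ahead of the robot, y to its left, z up, the work surface at z = 0. Lengths are in m, angles in rad, forces in N, time in s.
With the tool pointing down it reaches from about 0.25 to 0.775 m from the base axis. Payload 4 kg.
Tool frame: the origin (TCP) lies between the finger pads; the fingertips stand 14 mm ahead of it and the grasp point (between the pads) lies 5 mm behind it (robot.tips_ahead is the distance from the TCP to the fingertips, in m); z points along the fingers, y is the direction in which the jaws open and shut (so a half turn about z gives the same grasp; the last joint's range is limited). The gripper opens to 94 mm and grips with 3 to 60 N. Pads are 16 mm wide; open, the fingers measure 119 mm over their backs; the gripper's body (75 mm by 177 mm) begins 78 mm behind the grasp point.
Start: joints at [1.106, 0.087, 1.371, -0, 1.684, -0.103], TCP at [0.195, 0.514, 0.182] pointing down, gripper open.
Joint ranges: [-3.1, 3.1], [-0.76, 2.03], [0.27, 2.55], [-1.08, 4.22], [0.17, 2.65], [-2.57, 2.57]. Speed limits (rad/s): [2.79, 2.79, 3.14, 3.14, 3.14, 3.14].

## Interface

Orientations are given as [roll, pitch, yaw] about the fixed x, y, z axes, in that order (R = Rz(yaw) Ry(pitch) Rx(roll)).
In Python, from bench import robot, optics, job gives the robot as it stands.
- The arm moves only by the tool apply_moves, never from a script. Its argument "moves" is a list of rows, each a list of 3 entries, a list of its own where there are three numbers: the shift along the tool's x, y, z in cm, then the turn, a rotation vector about the tool's x, y, z in rad, then the opening, from 0 (shut) to 1 (fully open). In form: [[[tx, ty, tz], [rx, ry, rz], grip], ...]. A call has exactly 10 rows; each row is the pose to reach, as a shift and turn from the pose commanded when the call began, along the tool's axes at that moment; what a row does not reach only later rows make up. A row lasts 1/12 s, in which the tool goes at most 41.7 mm and 7.16 degrees, less where a joint would pass 70% of its speed; a pose out of reach is approached as far as the arm can. A call with a gripper value outside its range is refused whole. The fingers move at their own pace and stop on an object; the grip force is fixed at half the most. Time passes only in rows, so rows that repeat a pose let the fingers close, or fill a call up. It gives the time, the measured TCP pose, the force and the opening at its end, in the units of the state.
- robot.get_obs(): the state, without advancing time (a new reading comes with each control period).
- optics.snapshot(name): name is "side" or "top"; returns the picture (420x560x3 uint8, red, green, blue); there is no depth.
- optics.get_calibration(name): a dict with "fx", "fy", "cx", "cy" (pixels), "k1" (the pictures are not rectified: a ray, as slopes to the right and down, at radius r is drawn at 1 + k1 r^2 times it, then the intrinsics apply), "rvec" (rotation vector, rad) and "tvec" (3), from world to camera coordinates, as OpenCV has them. Camera axes: x right, y down, z forward; pixel columns grow to the right and rows downward; lengths in m; the calibration is good to about 2 mm. A picture is of the moment at which its call begins. get_calibration takes no time and is no camera call.
- job.close_job(): hands the job in, once; it reports no verdict.
The state is a dict: "time": time; "joint_positions": joint angles; "qvel": joint speeds; "joint_torque": joint torques, N m; "tool_pos": TCP position; "ee_rot": TCP orientation; "wrist_force": force on the tool from outside, world axes, zero at the start; "wrist_torque": the same for the moment, N m; "width": finger opening in m.
Only numpy, scipy, OpenCV 4.12 (cv2) and the standard library are available. Lean on these libraries where they do the work, as an engineer would, in place of code of your own. Each camera call takes 0.05 s, during which the arm holds its last target.

## Task

Closing time at the boiling station. First fold the pot filler away: the spout segment right back alongside the inner segment, then swing the folded pair round to its stop so that it is parked clear of the hob. Then take off every knob the hob still has for washing, easing each one up its spindle by twisting it back and forth as you pull (a straight yank lifts the hob, which must stay standing where it is), and drop them all into the steel wash pan; leave everything else standing as it is.

Things in the scene. Friction and masses are not known exactly. Their poses are not given: they have to be found in the camera images.
- hob: loose steel twin-plate boiling hob, 3 kg, 340 mm deep (x), 440 mm wide (y), deck 85 mm above the counter. Origin at the counter under its middle; x points away from its control strip. Along the front (-x) edge stand four vertical split, sprung spindles, 16 mm across (21 mm when bare), 19 mm tall, at x -115 mm, y -150, -50, 50, 150 mm (knob 0 to 3); a bare one has lost its knob already
- knob0_center (a point): centre (26.5 mm above its underside) of knob 0; None if absent. Black, 160 g, 53 mm tall: sleeve 30 mm across, 20 mm high, with a 16 mm bore from below; disc 64 mm across, 20 to 27 mm above the underside; bar grip on top, 62 mm long (x, +x end marked by a white line), 18 mm wide (y), 27 to 53 mm above the underside. z is its upright axis. It stands on the deck, pushed over its spindle
- knob1_center (a point): like knob 0. How the knobs come off: a knob is free once raised about 18 mm (the tight part is the first 14 mm). Pulled straight up it sticks (30 to 45 N), and about 20 N already lifts the front of the hob. While it is being turned (up to 0.5 N m, either way, no end stop) it slides up under about 10 N
- knob2_center (a point): like knob 0. For an easy rise, keep it under about 3 mm for each radian turned, reversing the turn as often as needed
- knob3_center (a point): like knob 0
- outer_arm (a joint): angle of the pot filler's outer (spout) segment, rad: 0 = folded back alongside the inner segment, against its stop; about 2.88 = straight out in line with it. Falling values turn it anticlockwise seen from above. Friction hinge, 0.25 N m, stays where it is left
- inner_arm (a joint): angle of the pot filler's inner segment about its post, rad: 0 = parked, pointing towards the robot side (-x) of the post, against its stop; about 1.5 = reaching out over the hob. Falling values turn it anticlockwise seen from above. Stiffer friction hinge, 0.8 N m, stays where it is left
- post_pivot (a point): on the axis of the pot filler's fixed steel post, 270 mm above the counter (top of the post's joint)
- elbow_cap (a point): middle of the round upright cap on the elbow (34 mm across, 30 mm tall, 315 to 345 mm above the counter), part of the inner segment, 160 mm from the post's axis. It can be gripped from above and led round; turn the fingers with it, or push it round from its side
- spout_cap (a point): middle of the like upright cap (34 mm across, 315 to 345 mm above the counter) over the spout, part of the outer segment, 185 mm from the elbow's axis. The tubes are 20 mm thick, tops 305 mm (outer) and 262 mm (inner) above the counter; the spout's mouth hangs down to 246 mm
- wash_pan: loose open steel pan, 265 mm (x) by 162 mm (y), 100 mm high, 3 mm walls, 0.7 kg. Origin under its middle, at the counter
- saucepan: steel saucepan, 145 mm across, 70 mm high, long dark handle, standing on one of the hob's plates; not to be disturbed. Origin at its underside

How it is judged:
On the way, in this order (a step that is already met when the one before it is completed fails the run):
1. the spout segment is folded back alongside the inner segment (value of joint outer_arm below 0.15 rad), for 0.2 s.
2. the folded pair is swung round and parked (value of joint inner_arm below 0.12 rad and value of joint outer_arm below 0.2 rad), for 0.2 s.
3. all the knobs are in the wash pan (x of knob0_center in the frame of wash_pan between -0.13 and 0.13 m and y of knob0_center in the frame of wash_pan between -0.079 and 0.079 m and z of knob0_center in the frame of wash_pan between 0 and 0.092 m and x of knob1_center in the frame of wash_pan between -0.13 and 0.13 m and y of knob1_center in the frame of wash_pan between -0.079 and 0.079 m and z of knob1_center in the frame of wash_pan between 0 and 0.092 m and x of knob2_center in the frame of wash_pan between -0.13 and 0.13 m and y of knob2_center in the frame of wash_pan between -0.079 and 0.079 m and z of knob2_center in the frame of wash_pan between 0 and 0.092 m and x of knob3_center in the frame of wash_pan between -0.13 and 0.13 m and y of knob3_center in the frame of wash_pan between -0.079 and 0.079 m and z of knob3_center in the frame of wash_pan between 0 and 0.092 m), for 0.2 s.
At the end, for the whole second after the job is handed in: The pot filler's outer joint is under 0.2 rad and its inner joint under 0.12 rad; every knob present lies at rest in the wash pan, its centre inside the walls and below the rim (under 92 mm above the pan's underside); the pan and the hob stand level on the counter (all of step 2 and all of step 3 and linear speed of each of knob0, knob1, knob2, knob3 below 0.03 m/s and angle between wash_pan's own z axis and vertical below 0.1 rad and height (world z) of wash_pan below 0.01 m and angle between hob's own z axis and vertical below 0.02 rad); the robot touches nothing.
It fails at once if the hob is lifted or tipped (an edge up by about 1 cm) or dragged more than 3 cm (angle between hob's own z axis and vertical above 0.03 rad or height (world z) of hob above 0.008 m or distance of hob from where it was at the start of the episode above 0.03 m).
It fails at once if a knob is carried off while the pot filler is still swung out (value of joint inner_arm above 0.3 rad and distance of any of knob0_center, knob1_center, knob2_center, knob3_center from where it was at the start of the episode above 0.08 m).
It fails at once if the saucepan on the hob is pushed more than 5 cm or knocked over (distance of saucepan from where it was at the start of the episode above 0.05 m or angle between saucepan's own z axis and vertical above 0.5 rad).
It fails at once if the wash pan is tipped over (angle between wash_pan's own z axis and vertical above 0.5 rad).
Of knob0, knob1, knob2, knob3 only 2 to 4 are there at a start; the rules pass over those that are not, and their reading is None.
At some moment in a run one of wash_pan may be knocked a few centimetres aside while the robot is not near it.
Once in a run the grip may slacken for a moment while it holds something.
It also fails if it takes over 210 s, if anything falls off the work surface, if the arm or the gripper's body presses on something with over 40 N, if the wrist force passes 120 N, or if a joint passes its speed limit or range.

## Working session

There is one attempt and no reset: what is moved stays moved. The work goes in short steps, Python scripts to look and compute and a tool call to move; the robot and the scene stay as the last step left them, time stands still between calls to the robot, and variables do not carry over. Pictures are saved under pics/ and viewed, and the job is handed in when it is done.

Besides the shell and the picture viewer there is one more tool, called as name([rows], argument=value, ...), one row to a line, values as JSON. apply_moves: Moves the arm, as the interface text tells. Its arguments: {"type":"object","properties":{"moves":{"type":"array"}},"required":["moves"]}

```bash
mkdir -p pics; ls; python3 - <<'E'
from bench import robot, optics, job
import cv2
print(robot.get_obs())
for n in("side","top"):
    im=optics.snapshot(n); cv2.imwrite(f"pics/{n}0.png",im[:,:,::-1]); print(n,optics.get_calibration(n))
E
```

```text
pics
{'time': 0.0, 'joint_positions': array([ 1.10589012e+00,  8.80045452e-02,  1.37216649e+00, -2.92976911e-05,
        1.68358302e+00, -1.03122301e-01]), 'qvel': array([ 1.12371375e-03, -4.30838632e-06,  8.82733832e-04, -3.06880552e-04,
       -5.38088939e-04, -1.78455317e-03]), 'joint_torque': array([-5.72494355e-04, -3.40186393e+01, -3.02427542e+01,  7.18472991e-02,
        3.32072668e-02, -1.60323107e-04]), 'tool_pos': array([0.19444179, 0.51388252, 0.18092165]), 'ee_rot': array([-3.13943973e+00, -1.93530571e-04,  2.77980528e+00]), 'wrist_force': array([ 0.55475139, -0.77352264,  0.05617797]), 'wrist_torque': array([ 0.03324883, -0.05435221,  0.00632718]), 'width': 0.09400518676438364}
side {'fx': 469.6920169402984, 'fy': 469.6920169402984, 'cx': 280.8405287877496, 'cy': 205.67727497301024, 'k1': -0.1407340366208971, 'rvec': array([ 2.22428613, -0.86761349,  0.37582559]), 'tvec': array([-0.42149088,  0.38718304,  1.32444274])}
top {'fx': 421.8642172329663, 'fy': 421.8642172329663, 'cx': 279.5449028701903, 'cy': 205.7185154360834, 'k1': -0.11359032094251847, 'rvec': array([ 2.1581132 , -2.22178757,  0.10246252]), 'tvec': array([3.19187995e-04, 6.00987063e-01, 1.27943524e+00])}
```

View pics/side0.png

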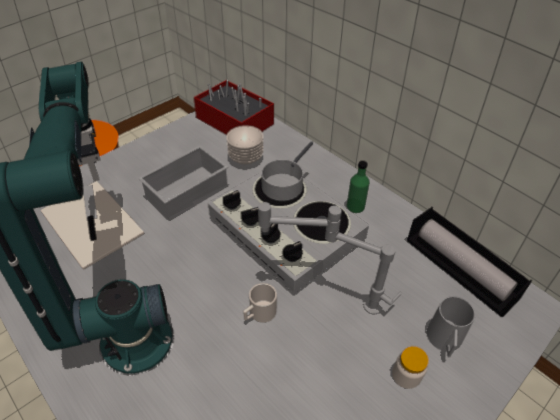

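View pics/top0.png

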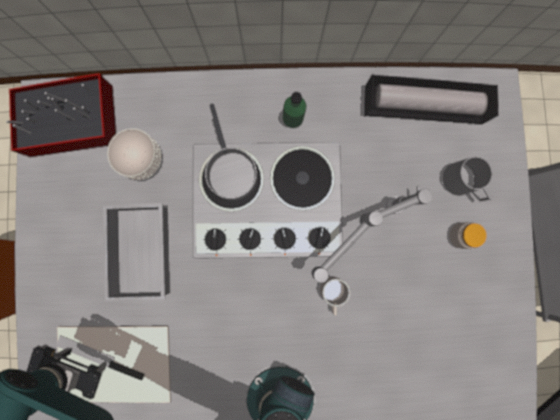

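The top view shows all four knobs at about (215,239), (250,239), (285,238) and (319,237). The spout cap is near (320,274), the elbow near (375,217) and the post near (425,197). The pan is at (137,252), and a mug stands by the spout.

```bash
cat > h.py <<'E'
import numpy as np, cv2
from bench import robot, optics, job
def cal(n):
    c=optics.get_calibration(n); R=cv2.Rodrigues(np.array(c['rvec']))[0]; return c,R,np.array(c['tvec'])
def ray(n,u,v):
    c,R,t=cal(n); x=(u-c['cx'])/c['fx']; y=(v-c['cy'])/c['fy']
    rd=np.hypot(x,y); r=rd
    for _ in range(30): r=rd/(1+c['k1']*r*r)
    s=r/rd if rd>0 else 1
    d=R.T@np.array([x*s,y*s,1]); o=-R.T@t
    return o,d
def plane(n,u,v,z):
    o,d=ray(n,u,v); return o+d*(z-o[2])/d[2]
def proj(n,p):
    c,R,t=cal(n); q=R@np.array(p)+t; x,y=q[:2]/q[2]; r2=x*x+y*y; s=1+c['k1']*r2
    return np.array([c['fx']*x*s+c['cx'],c['fy']*y*s+c['cy']])
def tri(u1,u2):
    o1,d1=ray('side',*u1); o2,d2=ray('top',*u2)
    A=np.stack([d1,-d2],1); s=np.linalg.lstsq(A,o2-o1,rcond=None)[0]
    a=o1+d1*s[0]; b=o2+d2*s[1]; return (a+b)/2,np.linalg.norm(a-b)
def crop(im,x0,y0,x1,y1,k,fn):
    cv2.imwrite(fn,cv2.resize(im[y0:y1,x0:x1,::-1],None,fx=k,fy=k,interpolation=cv2.INTER_CUBIC))
E
python3 - <<'E'
from h import *
t=cv2.imread('pics/top0.png')[:,:,::-1]; s=cv2.imread('pics/side0.png')[:,:,::-1]
crop(t,190,170,450,310,3,'pics/t1.png'); crop(s,190,150,420,340,3,'pics/s1.png')
crop(t,95,190,255,310,5,'pics/t2.png')
E
```

```text
(no output)
```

View pics/t1.png

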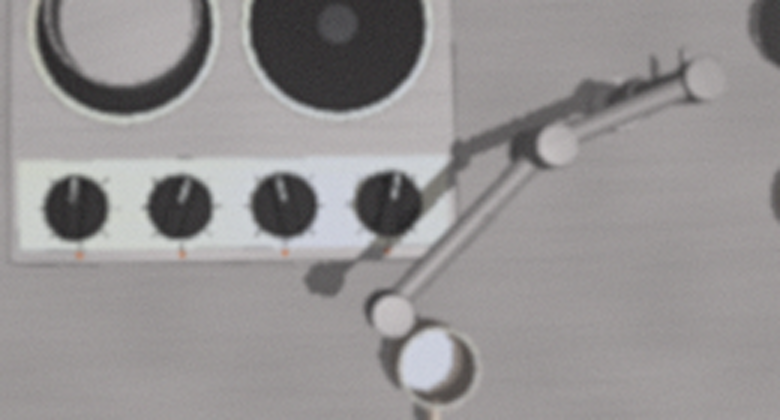

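View pics/s1.png

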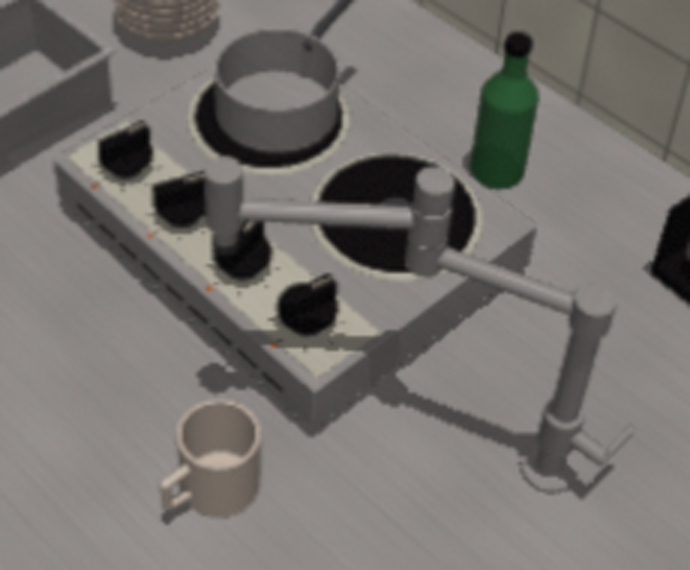

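View pics/t2.png

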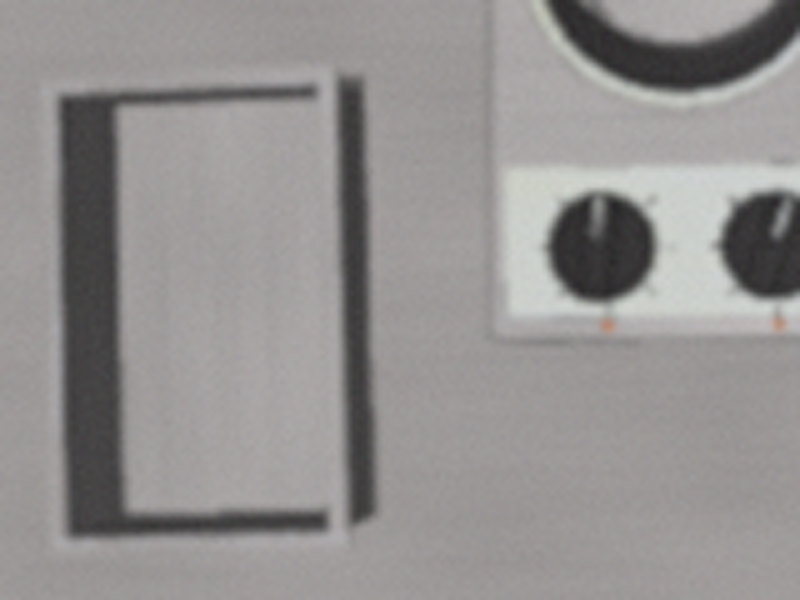

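Crop pixel positions: spout cap (393,315)/3, elbow (558,145)/3, post (706,78)/3, plus the knobs and the pan rim corners. Next I turn these into world points.

```bash
python3 - <<'E'
from h import *
np.set_printoptions(precision=4,suppress=True)
T=lambda x,y:((x+.5)/3+190-.5,(y+.5)/3+170-.5)
T2=lambda x,y:((x+.5)/5+95-.5,(y+.5)/5+190-.5)
sp=plane('top',*T(393,315),.345);el=plane('top',*T(558,145),.345);po=plane('top',*T(706,78),.27)
print(sp,el,po,np.linalg.norm((sp-el)[:2]),np.linalg.norm((el-po)[:2]))
# disc centres at top 85+27
for x,y in((75,208),(180,208),(285,205),(389,203)): print('knob',plane('top',*T(x,y),.112))
for x,y in((22,160),(455,155),(455,252),(15,263)): print('hob',plane('top',*T(x,y),.085))
for x,y in((45,82),(335,70),(350,542),(58,548)): print('pan',plane('top',*T2(x,y),.1))
print('mug',plane('top',190+437/3,170+365/3,.09))
S=lambda x,y:((x+.5)/3+190-.5,(y+.5)/3+150-.5)
print('spout side',plane('side',*S(224,170),.345),'elb',plane('side',*S(434,180),.345))
for x,y in ((75,208),(180,208),(285,205),(389,203)): print(proj('side',plane('top',*T(x,y),.112)))
E
```

```text
[ 0.4139 -0.1015  0.345 ] [ 0.5408 -0.2354  0.345 ] [ 0.597 -0.385  0.27 ] 0.1844873140832545 0.1598232273434547
knob [0.5037 0.1729 0.112 ]
knob [0.5009 0.0727 0.112 ]
knob [ 0.5009 -0.0275  0.112 ]
knob [ 0.4997 -0.127   0.112 ]
hob [0.552  0.2277 0.085 ]
hob [ 0.5447 -0.1967  0.085 ]
hob [ 0.4498 -0.193   0.085 ]
hob [0.4518 0.2364 0.085 ]
pan [0.6088 0.5025 0.1   ]
pan [0.6109 0.3283 0.1   ]
pan [0.3374 0.3237 0.1   ]
pan [0.3363 0.4971 0.1   ]
mug [ 0.3403 -0.1717  0.09  ]
spout side [ 0.4133 -0.1048  0.345 ] elb [ 0.5403 -0.2366  0.345 ]
[230.705  199.2519]
[249.2705 215.5485]
[269.8405 232.5766]
[291.4892 250.8558]
```

```bash
cat >> h.py <<'E'
from scipy.spatial.transform import Rotation as Ro
np.set_printoptions(precision=3,suppress=True)
def pose():
    o=robot.get_obs(); return np.array(o['tool_pos']),Ro.from_euler('xyz',o['ee_rot']),o
def go(x,y,z,yaw,p=None,y0=None):
    """print shift cm and rot about tool z (yaw unwrapped vs y0), from pose down-facing"""
    P,R,o=pose(); y0=o['ee_rot'][2] if y0 is None else y0
    if p is not None: P=np.array(p)
    Rd=Ro.from_euler('xyz',[np.pi,0,y0])
    rv=(R.inv()*Ro.from_euler('xyz',[np.pi,0,yaw])).as_rotvec()
    print('shift',np.round(R.inv().apply(np.array([x,y,z])-P)*100,2),'rv',np.round(rv,3))
E
python3 - <<'E'
from h import *
go(.35,.2,.40,1.58);go(.414,-.103,.40,1.58)
E
```

```text
shift [-25.66 -23.9  -21.86] rv [-0.002  0.001  1.2  ]
shift [-42.37 -49.97 -21.81] rv [-0.002  0.001  1.2  ]
```

apply_moves([
  [[0,0,-4],[0,0,0.12],1],
  [[-3,-3,-8],[0,0,0.24],1],
  [[-6,-6,-12],[0,0,0.36],1],
  [[-9,-9,-15],[0,0,0.48],1],
  [[-12,-11,-18],[0,0,0.6],1],
  [[-15,-14,-20],[0,0,0.72],1],
  [[-18,-17,-22],[0,0,0.84],1],
  [[-21,-19,-22],[0,0,0.96],1],
  [[-23,-21,-22],[0,0,1.08],1],
  [[-25.7,-23.9,-22],[0,0,1.2],1],
])

```text
time: 0.93
tool_pos: [0.3377, 0.2276, 0.4002]
ee_rot: [3.14, -0.001, 1.575]
wrist_force: [0.9, 0.3, 0.2]
width: 0.0941
```

```bash
python3 - <<'E'
from h import *
go(.414,-.103,.41,.38);print(pose()[2]['joint_positions'])
E
```

```text
shift [-33.09   7.5   -0.99] rv [ 0.001 -0.002  1.195]
[ 0.454 -0.168  1.181  0.     2.126  0.45 ]
```

apply_moves([
  [[-3,0.7,-0.5],[0,0,0.12],1],
  [[-6,1.4,-1],[0,0,0.24],1],
  [[-9,2.1,-1],[0,0,0.36],1],
  [[-12,2.8,-1],[0,0,0.48],1],
  [[-15,3.5,-1],[0,0,0.6],1],
  [[-18,4.2,-1],[0,0,0.72],1],
  [[-21,4.9,-1],[0,0,0.84],1],
  [[-24,5.6,-1],[0,0,0.96],1],
  [[-27,6.2,-1],[0,0,1.08],1],
  [[-30.3,6.4,-1],[0,0,1.2],1],
])

```text
time: 1.77
tool_pos: [0.404, -0.0747, 0.4083]
ee_rot: [-3.141, 0.001, 0.374]
wrist_force: [0.7, 0.5, -0.7]
width: 0.0942
```

apply_moves([
  [[0,0,0],[0,0,0.12],0.6],
  [[0,0,0],[0,0,0.24],0.6],
  [[0,0,0],[0,0,0.36],0.6],
  [[0,0,0],[0,0,0.48],0.6],
  [[0,0,0],[0,0,0.6],0.6],
  [[0,0,0],[0,0,0.72],0.6],
  [[0,0,0],[0,0,0.84],0.6],
  [[0,0,0],[0,0,0.96],0.6],
  [[0,0,0],[0,0,1.08],0.6],
  [[0,0,0],[0,0,1.19],0.6],
])

```text
time: 2.6
tool_pos: [0.4036, -0.0733, 0.4086]
ee_rot: [3.141, 0.001, -0.816]
wrist_force: [-0.7, 0.2, -0.1]
width: 0.0563
```

```bash
python3 - <<'E'
from h import *
go(.414,-.103,.327,-.81);print(pose()[2]['joint_positions'])
im=optics.snapshot('top'); crop(im,190,130,450,310,3,'pics/t3.png')
im=optics.snapshot('side'); crop(im,190,100,420,290,3,'pics/s3.png')
E
```

```text
shift [2.88 1.27 8.16] rv [ 0.     0.001 -0.006]
[-0.318 -0.152  1.15   0.     2.144  2.069]
```

View pics/s3.png

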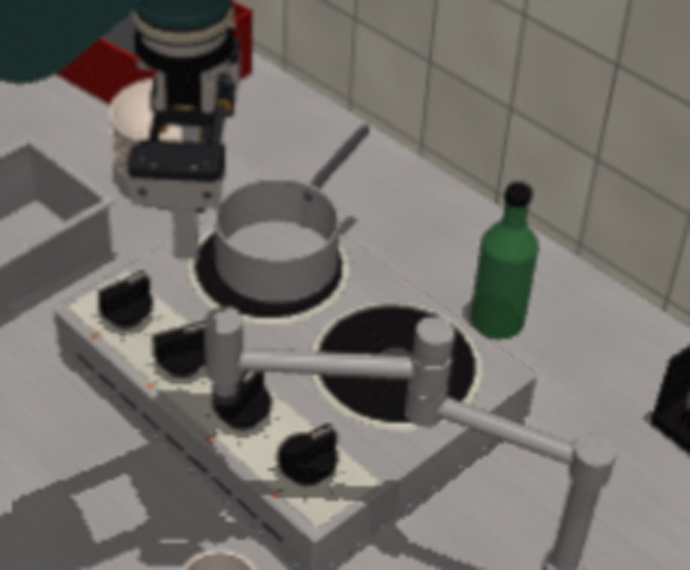

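apply_moves([
  [[1.5,0.6,0],[0,0,0],0.6],
  [[2.9,1.3,0],[0,0,0],0.6],
  [[2.9,1.3,1],[0,0,0],0.6],
  [[2.9,1.3,3],[0,0,0],0.6],
  [[2.9,1.3,5],[0,0,0],0.6],
  [[2.9,1.3,7],[0,0,0],0.6],
  [[2.9,1.3,8.1],[0,0,0],0.6],
  [[2.9,1.3,8.1],[0,0,0],0.6],
  [[2.9,1.3,8.1],[0,0,0],0.6],
  [[2.9,1.3,8.1],[0,0,0],0.6],
])

```text
time: 3.53
tool_pos: [0.4145, -0.1034, 0.329]
ee_rot: [-3.141, -0.001, -0.809]
wrist_force: [-0.1, 0.0, 0.8]
width: 0.0565
```

```bash
python3 - <<'E'
from h import *
go(.414,-.103,.327,-.81);print(pose()[2]['width'])
im=optics.snapshot('top'); crop(im,250,130,450,310,4,'pics/t4.png')
im=optics.snapshot('side'); crop(im,190,150,390,300,4,'pics/s4.png')
E
```

```text
shift [-0.07  0.01  0.2 ] rv [-0.001 -0.001  0.001]
0.05648157482790193
```

View pics/s4.png

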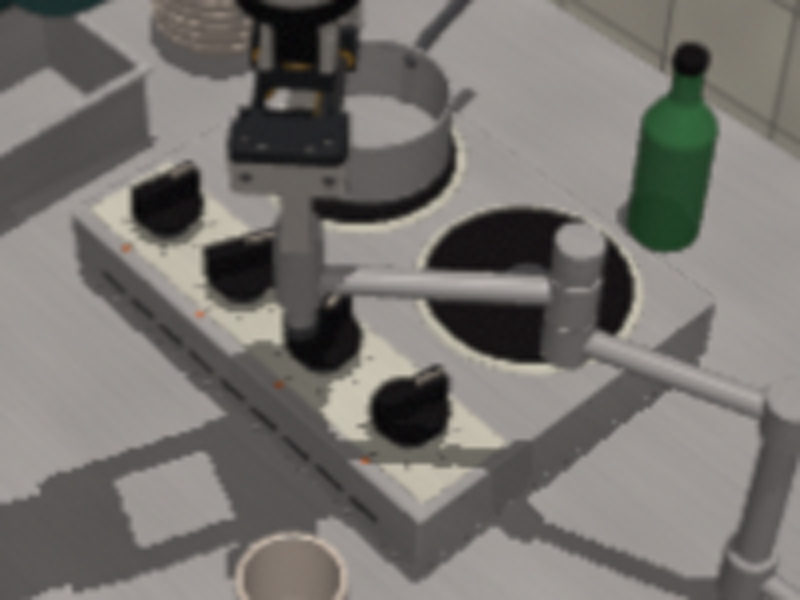

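apply_moves([
  [[0,0,0],[0,0,0],0.4],
  [[0,0,0],[0,0,0],0.4],
  [[0,0,0],[0,0,0],0.4],
  [[0.07,1.66,0],[0,0,-0.09],0.4],
  [[0.3,3.31,0],[0,0,-0.18],0.4],
  [[0.67,4.93,0],[0,0,-0.27],0.4],
  [[1.19,6.52,0],[0,0,-0.36],0.4],
  [[1.84,8.05,0],[0,0,-0.45],0.4],
  [[2.63,9.51,0],[0,0,-0.54],0.4],
  [[2.63,9.51,0],[0,0,-0.54],0.4],
])

```text
time: 4.47
tool_pos: [0.3629, -0.1898, 0.328]
ee_rot: [3.141, 0.0, -0.272]
wrist_force: [0.6, 0.2, 0.1]
width: 0.0377
```

```bash
python3 - <<'E'
from h import *
P,R,o=pose(); e=np.array([.541,-.236]); d=P[:2]-e; print(np.hypot(*d),np.arctan2(d[1],d[0])%6.28,o['ee_rot'][2],o['width'],o['wrist_force'],P)
im=optics.snapshot('top'); crop(im,250,130,450,310,4,'pics/t5.png')
im=optics.snapshot('side'); crop(im,190,150,390,300,4,'pics/s5.png')
E
```

```text
0.18402949777199495 2.887862987206748 -0.2718126691620195 0.03772842050735173 [0.556 0.211 0.129] [ 0.363 -0.19   0.328]
```

View pics/s5.png

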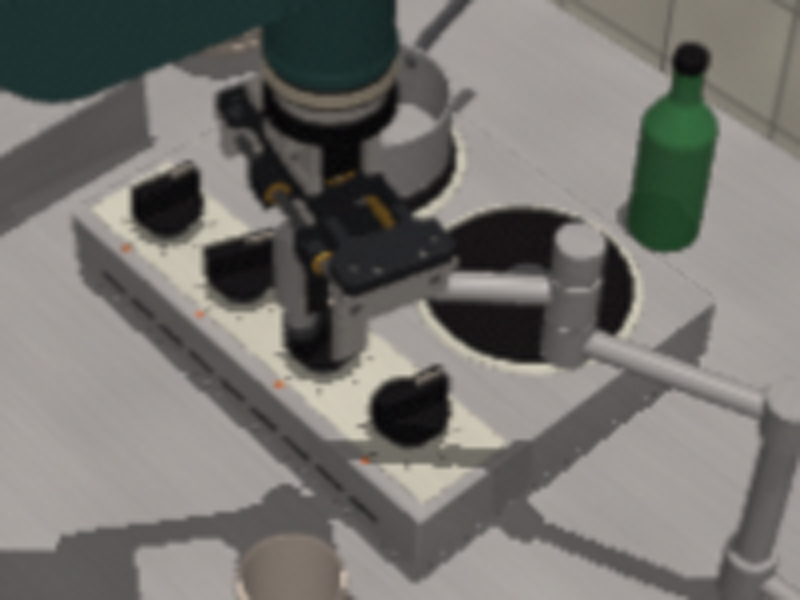

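View pics/t5.png

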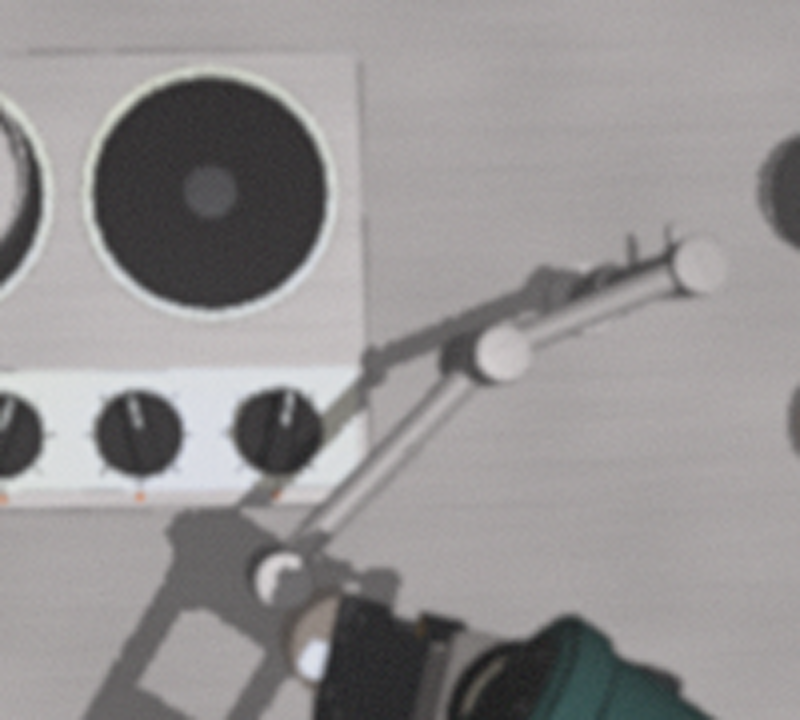

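```bash
python3 - <<'E'
from h import *
P,R,o=pose()
for n,f in(('side',lambda q:(q-[190,150])*4),('top',lambda q:(q-[250,130])*4)):
    c,Rc,t=cal(n); print(n,'cam',-Rc.T@t)
    for y in(-.025,0,.025):
        print(f(proj(n,P+R.apply([0,y,.014]))))
    print('spout',f(proj(n,[.414,-.103,.345])),f(proj(n,[.414,-.103,.315])))
E
```

```text
side cam [-0.154 -0.763  1.215]
[308.823 340.02 ]
[326.266 366.616]
[344.168 393.898]
spout [296.278 223.382] [296.863 255.241]
top cam [0.501 0.006 1.322]
[383.508 643.841]
[423.877 653.578]
[464.1   663.239]
spout [285.261 578.434] [279.501 574.116]
```

```bash
python3 - <<'E'
from h import *
print(robot.tips_ahead, [a for a in dir(robot) if a[0]!='_'])
P,R,o=pose(); print(P,o['width'])
im=optics.snapshot('side').copy(); 
f=im[150:270,220:340]; f=cv2.resize(f,None,fx=5,fy=5,interpolation=cv2.INTER_CUBIC)
for q in ([0,-.019,.014],[0,.019,.014],[0,0,0],[0,.019,0],[0,.019,-.03]):
    u=(proj('side',P+R.apply(q))-[220,150])*5; cv2.circle(f,tuple(int(a) for a in u),4,(255,0,0),-1)
cv2.imwrite('pics/s6.png',f[:,:,::-1])
E
```

```text
0.014 ['IKError', 'get_obs', 'tips_ahead']
[ 0.364 -0.188  0.328] 0.037786425272449756
```

View pics/s6.png

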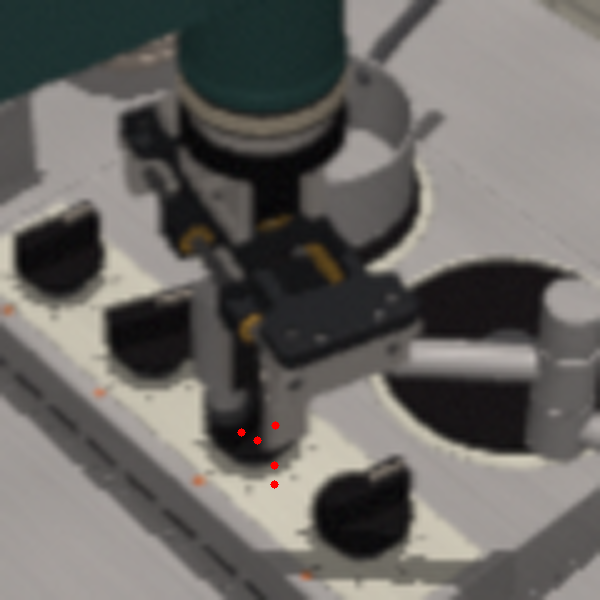

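```bash
python3 - <<'E'
from h import *
P=np.array([.19444,.51388,.18092]);R=Ro.from_euler('xyz',[-3.1394,0,2.7798])
for n in('side','top'):
    im=cv2.imread(f'pics/{n}0.png')
    c=proj(n,P).astype(int)-60
    f=im[max(c[1],0):c[1]+120,max(c[0],0):c[0]+120]; o=np.maximum(c,0)
    f=cv2.resize(f,None,fx=5,fy=5,interpolation=cv2.INTER_CUBIC)
    for q,k in (([0,-.047,.014],(0,0,255)),([0,.047,.014],(0,255,0)),([0,0,0],(255,0,0)),([0,0,-.073],(255,255,0))):
        u=(proj(n,P+R.apply(q))-o)*5; cv2.circle(f,tuple(int(a) for a in u),4,k,-1)
    cv2.imwrite(f'pics/{n}0g.png',f)
E
```

```text
(no output)
```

View pics/side0g.png

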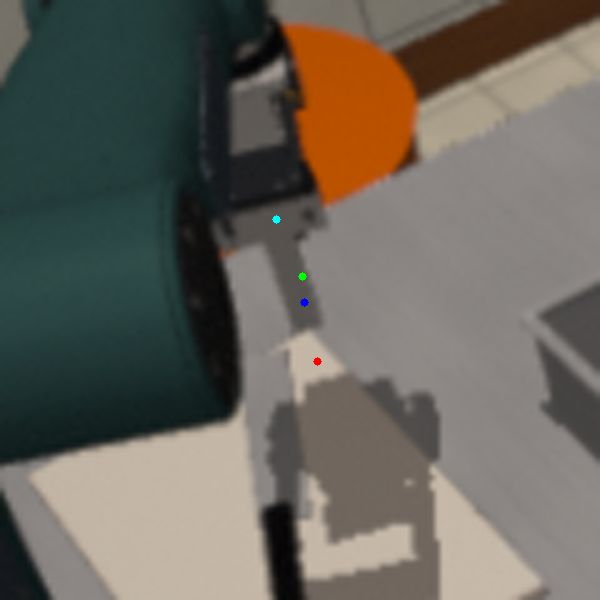

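View pics/top0g.png

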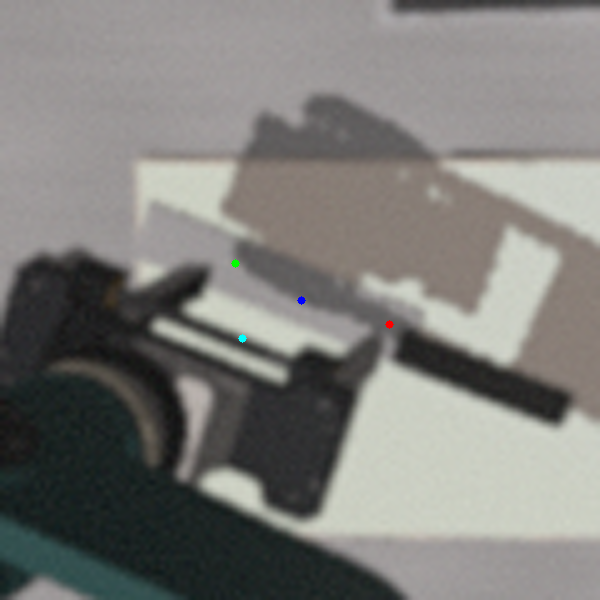

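```bash
python3 - <<'E'
from h import *
P=np.array([.19444,.51388,.18092]);R=Ro.from_euler('xyz',[-3.1394,0,2.7798])
os=np.maximum(proj('side',P).astype(int)-60,0);ot=np.maximum(proj('top',P).astype(int)-60,0)
a=np.array([312,328])/5+os;b=np.array([378,335])/5+ot
X,e=tri(a,b);print(X,e, R.inv().apply(X-P))
b=np.array([205,270])/5+ot
print('other finger at z same',R.inv().apply(plane('top',*b,X[2])-P))
E
```

```text
[0.181 0.464 0.199] 0.001236006516855606 [-0.005 -0.051 -0.018]
other finger at z same [-0.003  0.051 -0.018]
```

```bash
python3 - <<'E'
from h import *
P,R,o=pose()
for z in(.014,0,-.01,-.018,-.025,-.03): print(z,(proj('side',P+R.apply([-.004,.025,z]))-[220,150])*5)
E
```

```text
0.014 [272.802 494.484]
0 [272.881 476.299]
-0.01 [272.939 463.112]
-0.018 [272.986 452.441]
-0.025 [273.028 443.015]
-0.03 [273.058 436.23 ]
```

The fingertips triangulate to about 20 mm behind the nominal TCP, roughly 34 mm higher than stated, so the fingers passed over the cap (it is still at top (320.7,275)). I'll go back and descend lower.

```bash
python3 - <<'E'
from h import *
go(.414,-.103,.345,-.81);go(.414,-.103,.295,-.81)
E
```

```text
shift [ 2.57 -9.5  -1.68] rv [-0.001  0.     0.538]
shift [ 2.57 -9.5   3.32] rv [-0.001  0.     0.538]
```

apply_moves([
  [[0,0,-2],[0,0,0],0.65],
  [[0.5,-3,-2],[0,0,0.1],0.65],
  [[1,-6,-2],[0,0,0.2],0.65],
  [[2,-8,-2],[0,0,0.3],0.65],
  [[2.6,-9.5,-2],[0,0,0.42],0.65],
  [[2.6,-9.5,-2],[0,0,0.54],0.65],
  [[2.6,-9.5,-2],[0,0,0.54],0.65],
  [[2.6,-9.5,0],[0,0,0.54],0.65],
  [[2.6,-9.5,2],[0,0,0.54],0.65],
  [[2.6,-9.5,3.3],[0,0,0.54],0.65],
])

```text
time: 5.45
tool_pos: [0.4136, -0.1027, 0.2936]
ee_rot: [3.141, 0.001, -0.807]
wrist_force: [-1.2, -0.4, -0.6]
width: 0.0609
```

```bash
python3 - <<'E'
from h import *
go(.414,-.103,.295,-.81)
im=optics.snapshot('top'); crop(im,250,200,400,310,5,'pics/t7.png')
im=optics.snapshot('side'); crop(im,220,150,340,270,5,'pics/s7.png')
E
```

```text
shift [ 0.05 -0.01 -0.14] rv [0.    0.001 0.003]
```

View pics/s7.png

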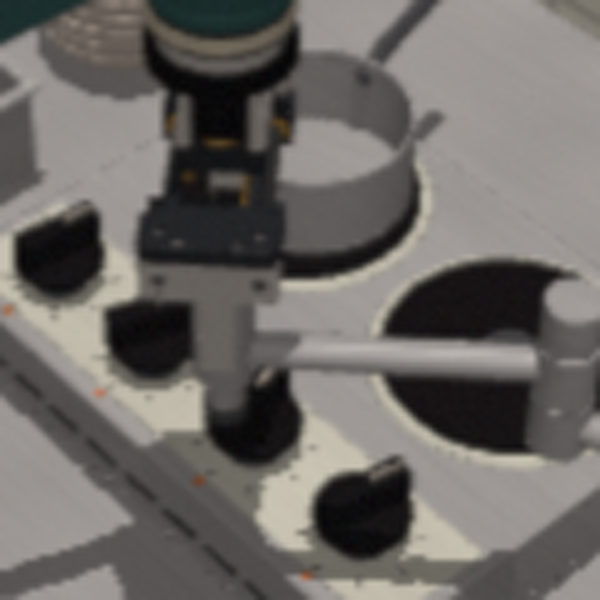

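View pics/t7.png

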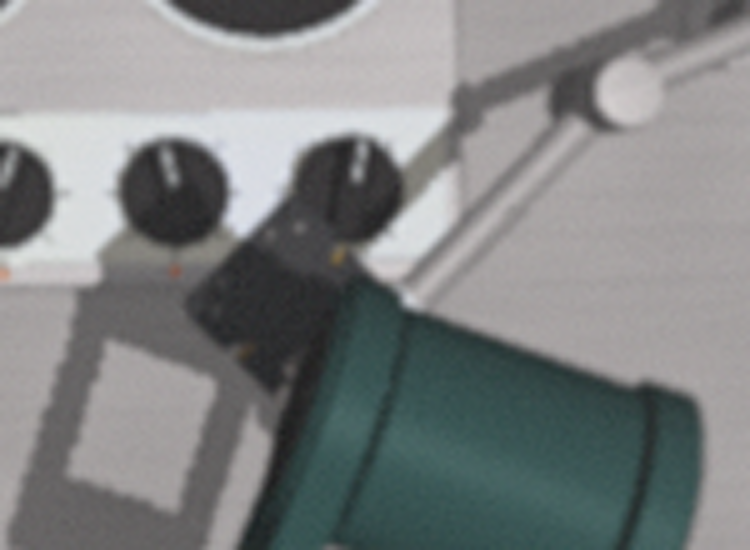

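apply_moves([
  [[0,0,0],[0,0,0],0.4],
  [[0,0,0],[0,0,0],0.4],
  [[0,0,0],[0,0,0],0.4],
  [[0.07,1.66,0],[0,0,-0.09],0.4],
  [[0.3,3.31,0],[0,0,-0.18],0.4],
  [[0.67,4.93,0],[0,0,-0.27],0.4],
  [[1.19,6.52,0],[0,0,-0.36],0.4],
  [[1.84,8.05,0],[0,0,-0.45],0.4],
  [[2.63,9.51,0],[0,0,-0.54],0.4],
  [[2.63,9.51,0],[0,0,-0.54],0.4],
])

```text
time: 6.38
tool_pos: [0.3629, -0.1899, 0.2959]
ee_rot: [3.14, -0.001, -0.272]
wrist_force: [-0.7, 0.5, -0.6]
width: 0.0377
```

```bash
python3 - <<'E'
from h import *
P,R,o=pose(); e=np.array([.541,-.236]); d=P[:2]-e; print(np.hypot(*d),np.arctan2(d[1],d[0])%6.28,o['ee_rot'][2],o['width'],o['wrist_force'],P)
im=optics.snapshot('side'); crop(im,190,150,390,300,4,'pics/s8.png')
E
```

```text
0.1839909854881959 2.8885474095877335 -0.271862008447846 0.0377287568513662 [-0.709  0.544 -0.634] [ 0.363 -0.19   0.296]
```

View pics/s8.png

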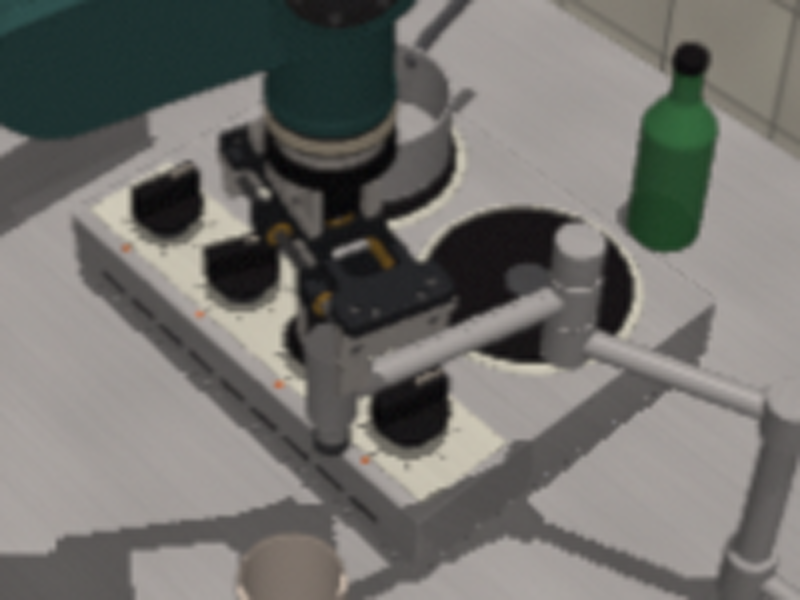

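apply_moves([
  [[0.07,1.66,0],[0,0,-0.09],0.4],
  [[0.3,3.31,0],[0,0,-0.18],0.4],
  [[0.67,4.93,0],[0,0,-0.27],0.4],
  [[1.19,6.52,0],[0,0,-0.36],0.4],
  [[1.84,8.05,0],[0,0,-0.45],0.4],
  [[2.63,9.51,0],[0,0,-0.54],0.4],
  [[3.55,10.9,0],[0,0,-0.63],0.4],
  [[4.59,12.2,0],[0,0,-0.72],0.4],
  [[5.74,13.4,0],[0,0,-0.81],0.4],
  [[5.74,13.4,0],[0,0,-0.81],0.4],
])

```text
time: 7.27
tool_pos: [0.384, -0.3334, 0.2943]
ee_rot: [-3.141, -0.0, 0.539]
wrist_force: [-0.1, 0.3, -1.2]
width: 0.0374
```

```bash
python3 - <<'E'
from h import *
P,R,o=pose(); e=np.array([.541,-.236]); d=P[:2]-e; print(np.hypot(*d),np.arctan2(d[1],d[0])%6.28,o['ee_rot'][2],o['width'],o['wrist_force'],P,o['joint_positions'])
im=optics.snapshot('side'); crop(im,190,150,450,345,3,'pics/s9.png')
im=optics.snapshot('top'); crop(im,250,150,450,300,4,'pics/t9.png')
E
```

```text
0.18473721938022483 3.6935182528025905 0.5389924289844252 0.03738767362246771 [-0.06   0.313 -1.178] [ 0.384 -0.333  0.294] [-0.827  0.     1.24   0.     1.902  0.205]
```

View pics/s9.png

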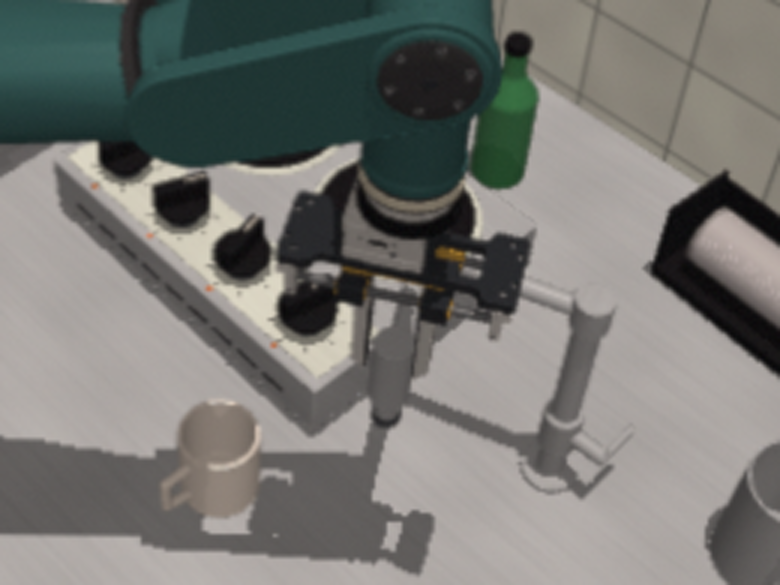

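View pics/t9.png

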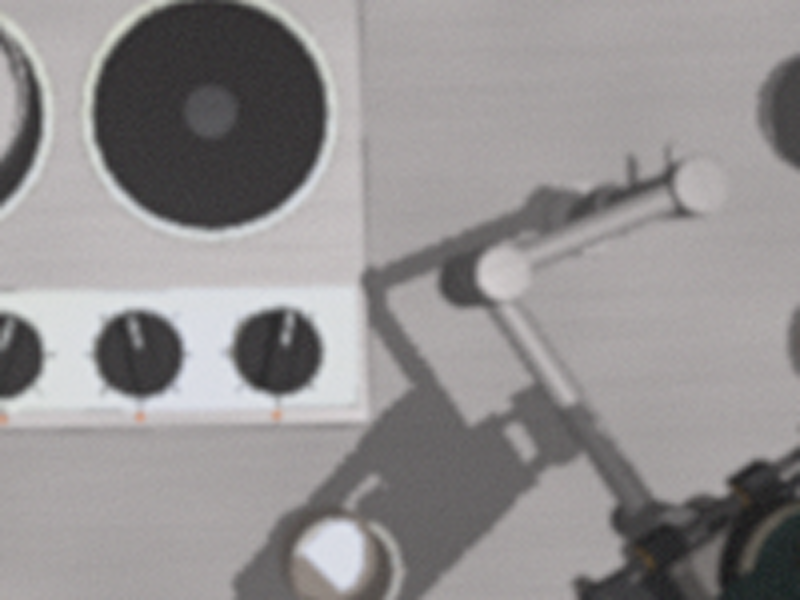

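apply_moves([
  [[0.07,1.66,0],[0,0,-0.09],0.4],
  [[0.3,3.31,0],[0,0,-0.18],0.4],
  [[0.67,4.93,0],[0,0,-0.27],0.4],
  [[1.19,6.52,0],[0,0,-0.36],0.4],
  [[1.84,8.05,0],[0,0,-0.45],0.4],
  [[2.63,9.51,0],[0,0,-0.54],0.4],
  [[3.55,10.9,0],[0,0,-0.63],0.4],
  [[4.59,12.2,0],[0,0,-0.72],0.4],
  [[5.74,13.4,0],[0,0,-0.81],0.4],
  [[5.74,13.4,0],[0,0,-0.81],0.4],
])

```text
time: 8.2
tool_pos: [0.5028, -0.4167, 0.2943]
ee_rot: [-3.141, -0.001, 1.351]
wrist_force: [0.7, -0.4, -0.5]
width: 0.0377
```

```bash
python3 - <<'E'
from h import *
P,R,o=pose(); e=np.array([.541,-.236]); d=P[:2]-e; print(np.hypot(*d),np.arctan2(d[1],d[0])%6.28,o['ee_rot'][2],o['width'],o['wrist_force'],P,o['joint_positions'])
im=optics.snapshot('side'); crop(im,250,150,450,345,4,'pics/s10.png')
im=optics.snapshot('top'); crop(im,300,150,450,300,4,'pics/t10.png')
E
```

```text
0.184737037801673 4.500770704541976 1.3510879206994764 0.037656020059287094 [ 0.741 -0.377 -0.495] [ 0.503 -0.417  0.294] [-0.779  0.339  0.851  0.001  1.953 -0.559]
```

View pics/s10.png

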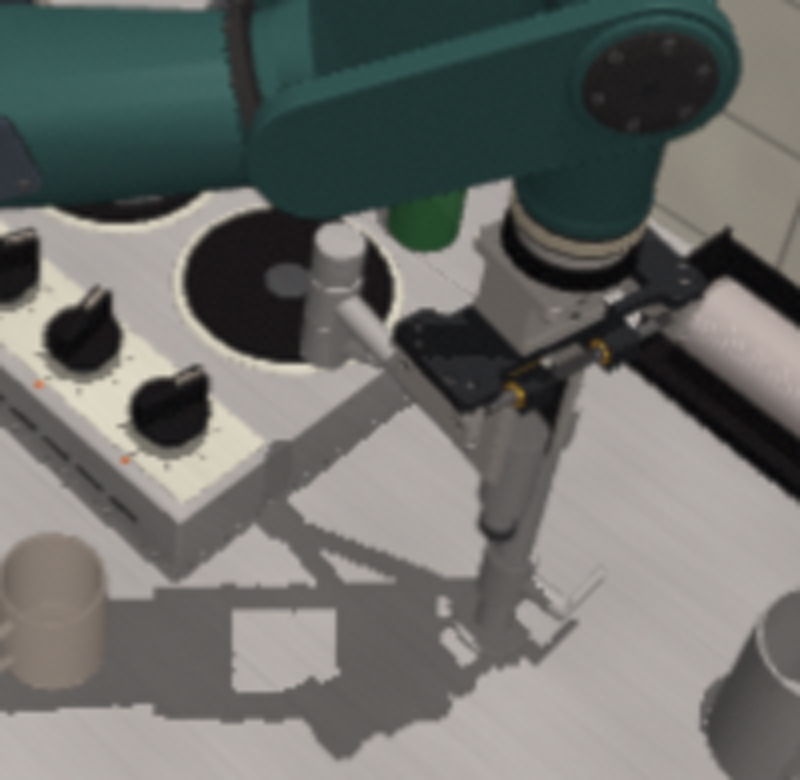

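View pics/t10.png

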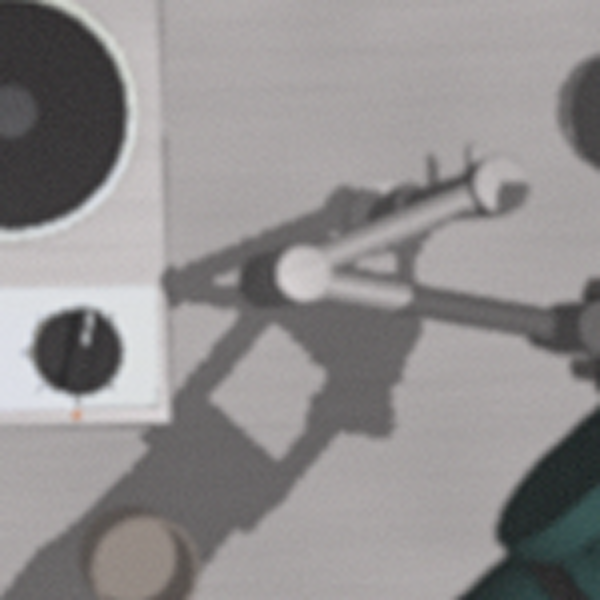

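apply_moves([
  [[0.02,0.92,0],[0,0,-0.05],0.4],
  [[0.09,1.85,0],[0,0,-0.1],0.4],
  [[0.21,2.76,0],[0,0,-0.15],0.4],
  [[0.37,3.68,0],[0,0,-0.2],0.4],
  [[0.58,4.58,0],[0,0,-0.25],0.4],
  [[0.7,5.03,0],[0,0,-0.275],0.4],
  [[0.83,5.47,0],[0,0,-0.3],0.4],
  [[0.91,5.7,0],[0,0,-0.315],0.4],
  [[0.91,5.7,0],[0,0,-0.315],0.4],
  [[0.91,5.7,0],[0,0,-0.315],0.4],
])

```text
time: 9.13
tool_pos: [0.5585, -0.4215, 0.2952]
ee_rot: [3.141, 0.0, 1.664]
wrist_force: [-0.0, -0.3, 0.4]
width: 0.0376
```

apply_moves([
  [[0.02,0.1,0],[0,0,0],0.4],
  [[0.02,0.2,0],[0,0,0],0.4],
  [[0.02,0.3,0],[0,0,0],0.4],
  [[0.02,0.4,0],[0,0,0],0.4],
  [[0.02,0.5,0],[0,0,0],0.4],
  [[0.02,0.5,0],[0,0,0],0.4],
  [[0.02,0.5,0],[0,0,0],0.4],
  [[0.02,0.5,0],[0,0,0],0.4],
  [[0.02,0.5,0],[0,0,0],0.4],
  [[0.02,0.5,0],[0,0,0],0.4],
])

```text
time: 9.97
tool_pos: [0.5611, -0.4215, 0.2952]
ee_rot: [-3.137, -0.0, 1.662]
wrist_force: [-7.4, -1.4, 1.3]
width: 0.038
```

```bash
python3 - <<'E'
from h import *
P,R,o=pose(); e=np.array([.541,-.236]); d=P[:2]-e; print(np.hypot(*d),np.arctan2(d[1],d[0])%6.28,o['ee_rot'][2],o['width'],o['wrist_force'],P,o['joint_positions'])
im=optics.snapshot('side'); crop(im,250,150,450,345,4,'pics/s11.png')
im=optics.snapshot('top'); crop(im,300,150,450,300,4,'pics/t11.png')
E
```

```text
0.18656288445946156 4.816970988293679 1.6618614532184617 0.037983926678719734 [-7.351 -1.4    1.269] [ 0.561 -0.421  0.295] [-0.724  0.473  0.668 -0.003  2.004 -0.816]
```

View pics/t11.png

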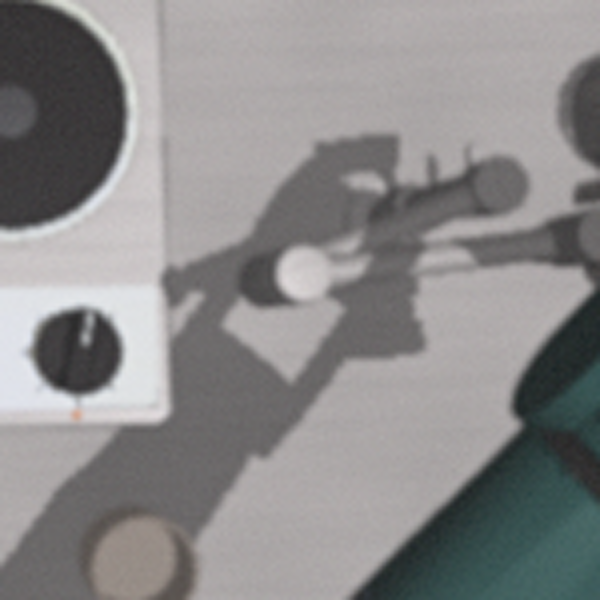

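Outer joint is against its stop (7 N at angle 4.82). Lift off and go to the elbow cap.

apply_moves([
  [[0,-0.5,0],[0,0,0],0.5],
  [[0,-0.5,0],[0,0,0],0.65],
  [[0,-0.5,-1],[0,0,0],0.65],
  [[0,-0.5,-3],[0,0,0],0.65],
  [[0,-0.5,-5],[0,0,0],0.65],
  [[0,-0.5,-6.5],[0,0,0],0.65],
  [[4,-0.5,-6.5],[0,0,-0.07],0.65],
  [[8,-0.5,-6.5],[0,0,-0.14],0.65],
  [[12,-0.5,-6.5],[0,0,-0.2],0.65],
  [[12,-0.5,-6.5],[0,0,-0.27],0.65],
])

```text
time: 10.9
tool_pos: [0.5475, -0.2946, 0.3615]
ee_rot: [3.139, -0.002, 1.946]
wrist_force: [0.1, 0.4, 0.1]
width: 0.0613
```

```bash
python3 - <<'E'
from h import *
P,R,o=pose()
im=optics.snapshot('top'); crop(im,300,150,450,300,4,'pics/t12.png')
im=optics.snapshot('side'); crop(im,250,150,450,345,4,'pics/s12.png')
go(.541,-.236,.294,1.93)
E
```

```text
shift [6.19 1.64 6.71] rv [0.002 0.001 0.008]
```

View pics/t12.png

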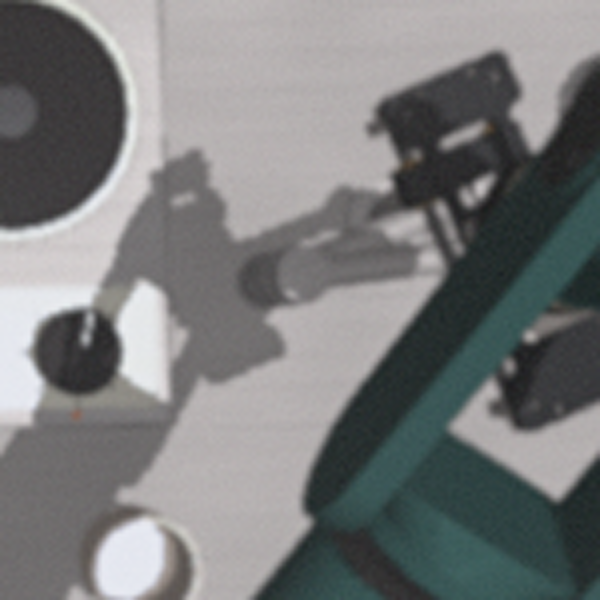

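View pics/s12.png

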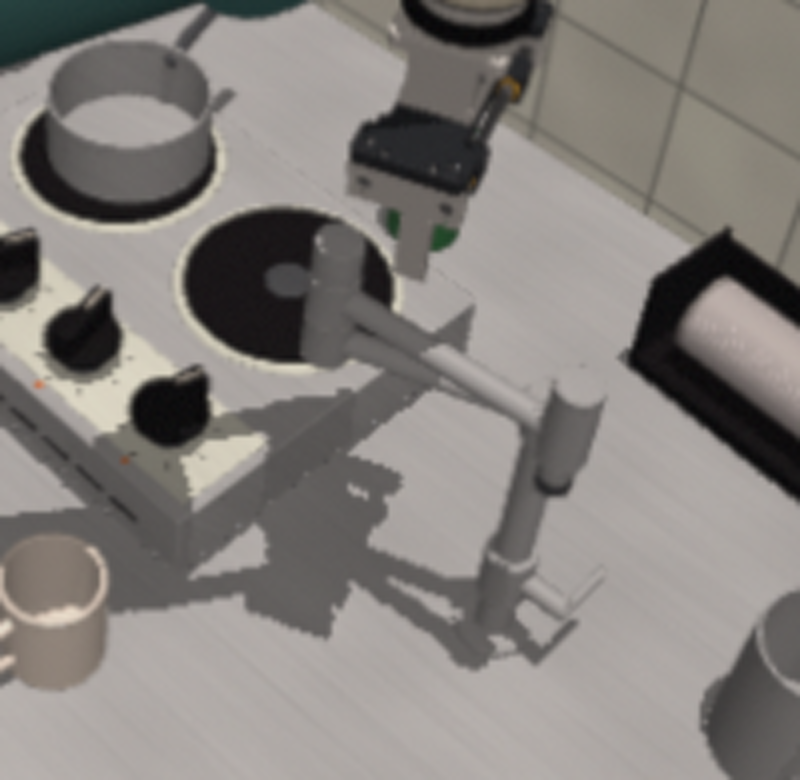

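apply_moves([
  [[3,0.8,0],[0,0,0],0.65],
  [[6.2,1.6,0],[0,0,0],0.65],
  [[6.2,1.6,0],[0,0,0],0.65],
  [[6.2,1.6,2],[0,0,0],0.65],
  [[6.2,1.6,4],[0,0,0],0.65],
  [[6.2,1.6,6],[0,0,0],0.65],
  [[6.2,1.6,6.7],[0,0,0],0.65],
  [[6.2,1.6,6.7],[0,0,0],0.4],
  [[6.2,1.6,6.7],[0,0,0],0.4],
  [[6.2,1.6,6.7],[0,0,0],0.4],
])

```text
time: 11.83
tool_pos: [0.5406, -0.239, 0.2946]
ee_rot: [3.14, 0.002, 1.934]
wrist_force: [0.1, 0.0, -0.3]
width: 0.0444
```

```bash
python3 - <<'E'
from h import *
P,R,o=pose()
im=optics.snapshot('side'); crop(im,250,150,450,345,4,'pics/s13.png')
go(.541,-.236,.294,1.93)
print(o['joint_positions'])
for k in range(1,11):
    t=.07*k; print(round(t,3),np.round([-16*(1-np.cos(t)),-16*np.sin(t)],2))
E
```

```text
shift [0.26 0.13 0.08] rv [0.002 0.002 0.004]
[-0.512  0.186  1.039  0.     1.914 -0.875]
0.07 [-0.04 -1.12]
0.14 [-0.16 -2.23]
0.21 [-0.35 -3.34]
0.28 [-0.62 -4.42]
0.35 [-0.97 -5.49]
0.42 [-1.39 -6.52]
0.49 [-1.88 -7.53]
0.56 [-2.44 -8.5 ]
0.63 [-3.07 -9.43]
0.7 [ -3.76 -10.31]
```

View pics/s13.png

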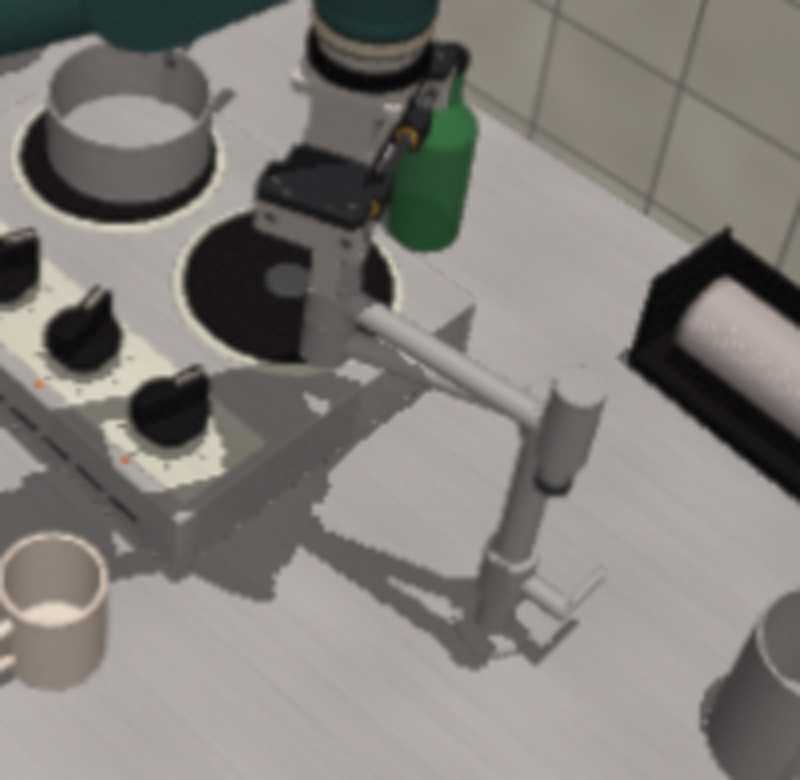

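apply_moves([
  [[0.2,0,0],[0,0,0],0.39],
  [[0.16,-1.12,0],[0,0,-0.07],0.39],
  [[0.05,-2.23,0],[0,0,-0.14],0.39],
  [[-0.15,-3.34,0],[0,0,-0.21],0.39],
  [[-0.42,-4.42,0],[0,0,-0.28],0.39],
  [[-0.77,-5.49,0],[0,0,-0.35],0.39],
  [[-1.19,-6.52,0],[0,0,-0.42],0.39],
  [[-1.68,-7.53,0],[0,0,-0.49],0.39],
  [[-2.24,-8.5,0],[0,0,-0.56],0.39],
  [[-2.24,-8.5,0],[0,0,-0.56],0.39],
])

```text
time: 12.72
tool_pos: [0.469, -0.2902, 0.2944]
ee_rot: [3.141, 0.003, 2.495]
wrist_force: [-0.5, 0.0, 0.3]
width: 0.0367
```

```bash
python3 - <<'E'
from h import *
P,R,o=pose(); e=np.array([.597,-.385]); d=P[:2]-e; print(np.hypot(*d),np.arctan2(d[1],d[0])%6.28,o['ee_rot'][2],o['width'],o['wrist_force'],o['wrist_torque'],P,o['joint_positions'])
im=optics.snapshot('side'); crop(im,250,150,450,345,4,'pics/s14.png')
im=optics.snapshot('top'); crop(im,300,150,450,300,4,'pics/t14.png')
E
```

```text
0.15932154192306597 2.5040612470173604 2.49533462725371 0.03673064467970838 [-0.525  0.009  0.313] [-0.007  0.023 -0.001] [ 0.469 -0.29   0.294] [-0.658  0.094  1.143  0.001  1.902 -1.582]
```

View pics/s14.png

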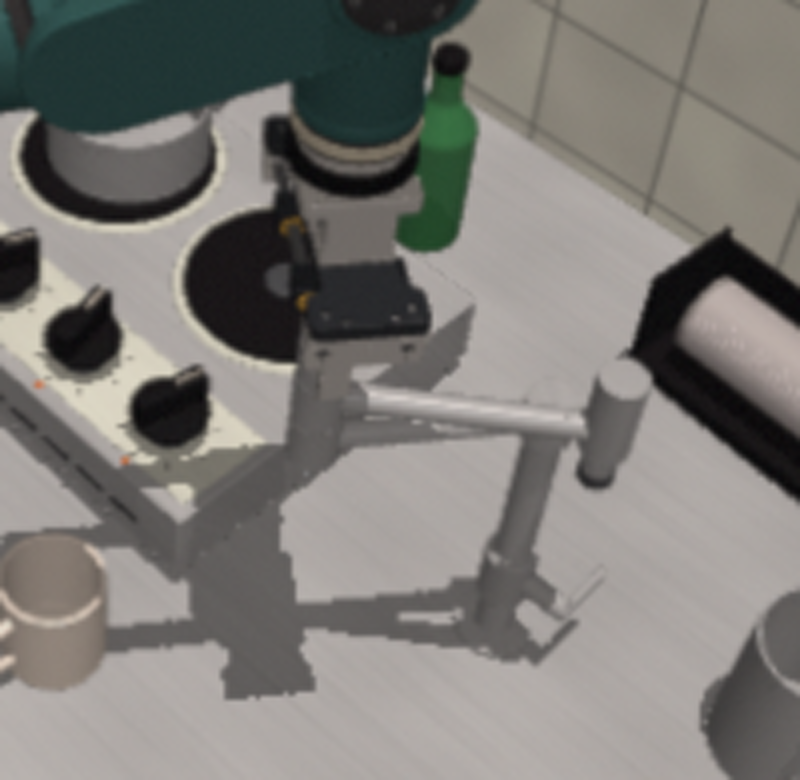

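apply_moves([
  [[-0.04,-1.12,0],[0,0,-0.07],0.39],
  [[-0.16,-2.23,0],[0,0,-0.14],0.39],
  [[-0.35,-3.34,0],[0,0,-0.21],0.39],
  [[-0.62,-4.42,0],[0,0,-0.28],0.39],
  [[-0.97,-5.49,0],[0,0,-0.35],0.39],
  [[-1.39,-6.52,0],[0,0,-0.42],0.39],
  [[-1.88,-7.53,0],[0,0,-0.49],0.39],
  [[-2.44,-8.5,0],[0,0,-0.56],0.39],
  [[-2.44,-8.5,0],[0,0,-0.56],0.39],
  [[-2.44,-8.5,0],[0,0,-0.56],0.39],
])

```text
time: 13.65
tool_pos: [0.4369, -0.3718, 0.2932]
ee_rot: [-3.141, -0.001, 3.052]
wrist_force: [0.4, 0.1, -1.1]
width: 0.0364
```

apply_moves([
  [[0,-0.3,0],[0,0,-0.02],0.39],
  [[-0.01,-0.6,0],[0,0,-0.04],0.39],
  [[-0.03,-0.9,0],[0,0,-0.06],0.39],
  [[-0.05,-1.2,0],[0,0,-0.08],0.39],
  [[-0.07,-1.4,0],[0,0,-0.08],0.39],
  [[-0.08,-1.6,0],[0,0,-0.08],0.39],
  [[-0.08,-1.6,0],[0,0,-0.08],0.39],
  [[-0.08,-1.6,0],[0,0,-0.08],0.39],
  [[-0.08,-1.6,0],[0,0,-0.08],0.39],
  [[-0.08,-1.6,0],[0,0,-0.08],0.39],
])

```text
time: 14.48
tool_pos: [0.4362, -0.3868, 0.2932]
ee_rot: [3.14, -0.0, 3.135]
wrist_force: [-0.3, 5.0, 1.6]
width: 0.0366
```

```bash
python3 - <<'E'
from h import *
P,R,o=pose(); e=np.array([.597,-.385]); d=P[:2]-e; print(np.hypot(*d),np.arctan2(d[1],d[0])%6.28,o['ee_rot'][2],o['width'],o['wrist_force'],o['wrist_torque'],P,o['joint_positions'])
im=optics.snapshot('side'); crop(im,250,150,450,345,4,'pics/s15.png')
im=optics.snapshot('top'); crop(im,300,150,450,300,4,'pics/t15.png')
E
```

```text
0.1608122465974417 3.1493309733325665 3.135304873091797 0.03660050569942424 [-0.32   5.043  1.611] [0.897 0.03  0.013] [ 0.436 -0.387  0.293] [-0.823  0.17   1.06   0.001  1.913 -2.387]
```

View pics/s15.png

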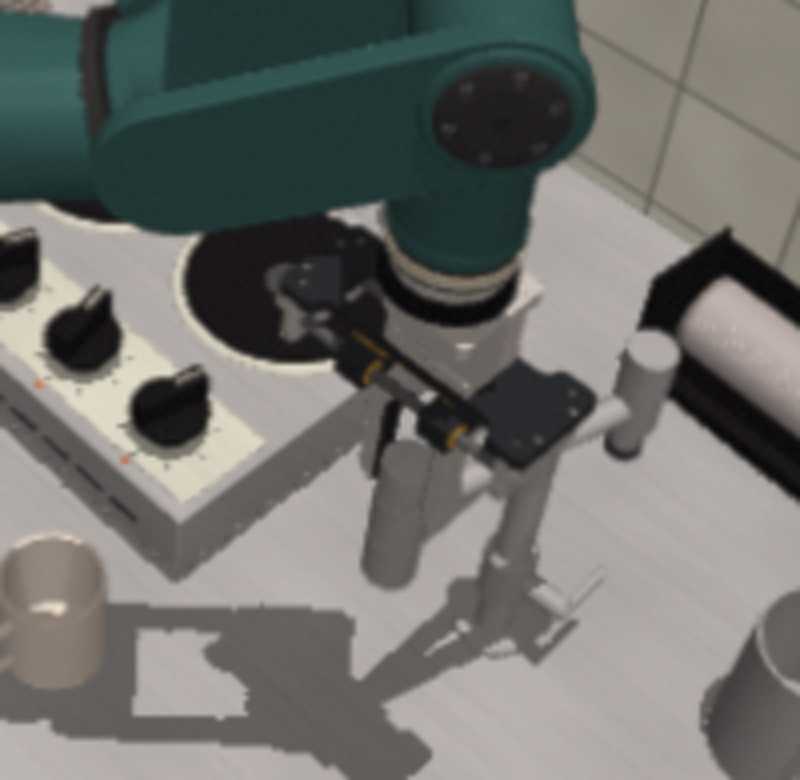

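View pics/t15.png

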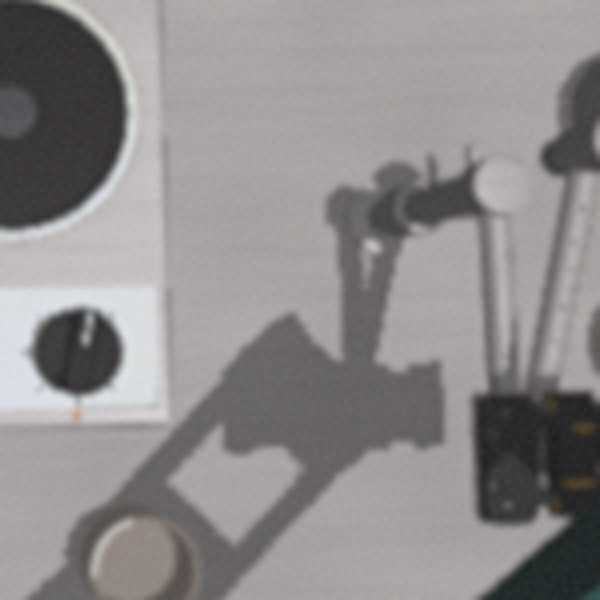

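apply_moves([
  [[0,-0.1,0],[0,0,0],0.39],
  [[0,-0.2,0],[0,0,0],0.39],
  [[0,-0.3,0],[0,0,0],0.39],
  [[0,-0.4,0],[0,0,0],0.39],
  [[0,-0.4,0],[0,0,0],0.39],
  [[0,-0.4,0],[0,0,0],0.39],
  [[0,-0.4,0],[0,0,0],0.39],
  [[0,-0.4,0],[0,0,0],0.39],
  [[0,-0.4,0],[0,0,0],0.39],
  [[0,-0.4,0],[0,0,0],0.39],
])

```text
time: 15.42
tool_pos: [0.4358, -0.391, 0.2932]
ee_rot: [3.14, -0.001, 3.135]
wrist_force: [-0.6, 4.2, 2.0]
width: 0.0369
```

apply_moves([
  [[0,-0.1,0],[0,0,-0.01],0.39],
  [[0,-0.2,0],[0,0,-0.02],0.39],
  [[0,-0.3,0],[0,0,-0.03],0.39],
  [[0,-0.4,0],[0,0,-0.04],0.39],
  [[0,-0.5,0],[0,0,-0.04],0.39],
  [[0,-0.6,0],[0,0,-0.04],0.39],
  [[0,-0.6,0],[0,0,-0.04],0.39],
  [[0,-0.6,0],[0,0,-0.04],0.39],
  [[0,-0.6,0],[0,0,-0.04],0.39],
  [[0,-0.6,0],[0,0,-0.04],0.39],
])

```text
time: 16.25
tool_pos: [0.4366, -0.3912, 0.2929]
ee_rot: [3.129, -0.001, -3.103]
wrist_force: [-0.0, 17.2, 2.1]
width: 0.0372
```

apply_moves([
  [[0,0.6,0],[0,0,0],0.45],
  [[0,0.6,0],[0,0,0],0.6],
  [[0,0.6,0],[0,0,0],0.6],
  [[0,0.6,-2],[0,0,0],0.6],
  [[0,0.6,-4],[0,0,0],0.6],
  [[0,0.6,-6],[0,0,0],0.6],
  [[0,0.6,-7],[0,0,0],0.6],
  [[3,0.6,-7],[0,0,0],0.6],
  [[6,0.6,-7],[0,0,0],0.6],
  [[9,0.6,-7],[0,0,0],0.6],
])

```text
time: 17.08
tool_pos: [0.345, -0.3962, 0.3628]
ee_rot: [-3.14, -0.0, -3.109]
wrist_force: [-0.6, -1.1, -0.8]
width: 0.0564
```

```bash
python3 - <<'E'
from h import *
P,R,o=pose(); print(P,o['ee_rot'])
T=optics.snapshot('top'); S=optics.snapshot('side')
cv2.imwrite('pics/top16.png',T[:,:,::-1]);cv2.imwrite('pics/side16.png',S[:,:,::-1])
crop(T,190,210,350,260,5,'pics/t16.png'); crop(S,190,140,350,290,5,'pics/s16.png')
crop(S,320,180,470,320,5,'pics/s16b.png')
E
```

```text
[ 0.345 -0.396  0.363] [-3.14  -0.    -3.109]
```

View pics/t16.png

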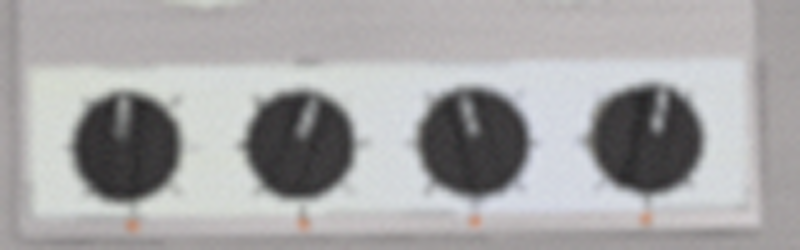

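View pics/side16.png

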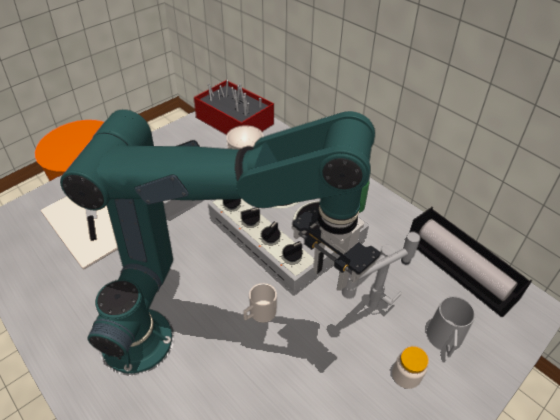

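View pics/top16.png

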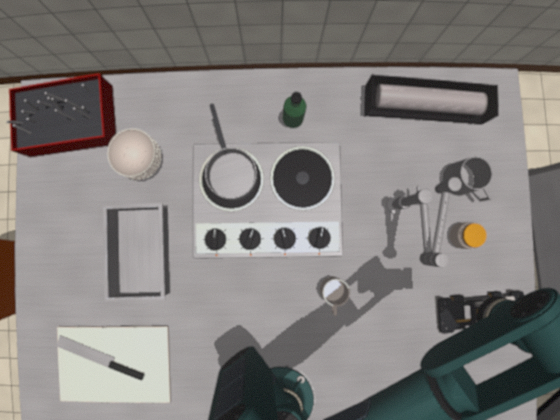

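```bash
cat > knobs.py <<'E'
from h import *
def knobs(im):
    g=im[215:255,195:345].max(2).astype(np.uint8); k=6
    G=cv2.resize(g,None,fx=k,fy=k,interpolation=cv2.INTER_CUBIC)
    m=(G<110).astype(np.uint8)
    m=cv2.morphologyEx(m,cv2.MORPH_OPEN,np.ones((15,15),np.uint8))
    cs,_=cv2.findContours(m,cv2.RETR_EXTERNAL,cv2.CHAIN_APPROX_NONE)
    out=[]
    for c in cs:
        if cv2.contourArea(c)<1500: continue
        (cx,cy),r=cv2.minEnclosingCircle(cv2.convexHull(c))
        toim=lambda x,y:((x+.5)/k+195-.5,(y+.5)/k+215-.5)
        p=plane('top',*toim(cx,cy),.112)
        # white line inside
        hm=np.zeros_like(m); cv2.circle(hm,(int(cx),int(cy)),int(r*.95),1,-1)
        dark=np.median(G[(hm>0)])
        w=(hm>0)&(G>dark+45)
        n,lab,st,ce=cv2.connectedComponentsWithStats(w.astype(np.uint8))
        # weighted by brightness, choose comp closest along
        best=None
        for i in range(1,n):
            if st[i,4]>60 and np.hypot(*(ce[i]-[cx,cy]))<r*.8:
                if best is None or st[i,4]>st[best,4]: best=i
        if best is None: out.append((p,r/k,None)); continue
        ys,xs=np.where(lab==best)
        q=np.array([plane('top',*toim(x,y),.138)[:2] for x,y in zip(xs,ys)])
        cq=q.mean(0); u=np.linalg.svd(q-cq)[2][0]; u=u*np.sign(u[0])
        out.append((p,r/k,np.arctan2(u[1],u[0]),np.arctan2(*(cq-p[:2])[::-1]),len(xs),cq))
    return sorted(out,key=lambda o:o[0][1])
if __name__=='__main__':
    for f in('pics/top0.png','pics/top16.png'):
        for o in knobs(cv2.imread(f)[:,:,::-1]): print(o)
E
python3 knobs.py
```

```text
(array([ 0.499, -0.127,  0.112]), 11.559697469075521, np.float64(0.1669640727363299), np.float64(-0.1081628149043677), 735, array([ 0.518, -0.13 ]))
(array([ 0.501, -0.026,  0.112]), 10.842056274414062, np.float64(0.22598784778655695), np.float64(0.163523232028651), 492, array([ 0.516, -0.023]))
(array([0.503, 0.073, 0.112]), 10.797467549641928, np.float64(-0.3496545807008205), np.float64(-0.4034530202539308), 559, array([0.518, 0.067]))
(array([0.503, 0.173, 0.112]), 10.79336166381836, np.float64(-0.08490939080870405), np.float64(-0.1056731538219936), 473, array([0.523, 0.17 ]))Traceback (most recent call last):
  File "knobs.py", line 32, in <module>
    for o in knobs(cv2.imread(f)[:,:,::-1]): print(o)
             ~~~~~^^^^^^^^^^^^^^^^^^^^^^^^^
  File "knobs.py", line 26, in knobs
    q=np.array([plane('top',*toim(x,y),.138)[:2] for x,y in zip(xs,ys)])
                ~~~~~^^^^^^^^^^^^^^^^^^^^^^^
  File "h.py", line 13, in plane
    o,d=ray(n,u,v); return o+d*(z-o[2])/d[2]
        ~~~^^^^^^^
  File "h.py", line 6, in ray
    c,R,t=cal(n); x=(u-c['cx'])/c['fx']; y=(v-c['cy'])/c['fy']
          ~~~^^^
  File "h.py", line 4, in cal
    c=optics.get_calibration(n); R=cv2.Rodrigues(np.array(c['rvec']))[0]; return c,R,np.array(c['tvec'])
ValueError: time passes only in moves, steps and waits
```

```bash
python3 - <<'E'
s=open('h.py').read()
s=s.replace("def cal(n):\n","_C={}\ndef cal(n):\n    if n in _C: return _C[n]\n    _C[n]=_cal(n); return _C[n]\ndef _cal(n):\n")
open('h.py','w').write(s)
k=open('knobs.py').read().replace("int(r*.95)","int(r*.85)").replace('dark+45','dark+55'); open('knobs.py','w').write(k)
E
python3 knobs.py; python3 - <<'E'
from h import *
P,R,o=pose(); print(o['time'],o['joint_positions'])
for c in (.5,-.127),: pass
E
```

```text
(array([ 0.499, -0.127,  0.112]), 11.559697469075521, np.float64(-0.23590773071805488), np.float64(-0.2009166580313834), 424, array([ 0.515, -0.131]))
(array([ 0.501, -0.026,  0.112]), 10.842056274414062, np.float64(0.23172078110190017), np.float64(0.16282272485895075), 354, array([ 0.516, -0.024]))
(array([0.503, 0.073, 0.112]), 10.797467549641928, np.float64(-0.36580989845334033), np.float64(-0.4087450984744976), 394, array([0.517, 0.067]))
(array([0.503, 0.173, 0.112]), 10.79336166381836, np.float64(-0.06798654156070785), np.float64(-0.10438406301584185), 262, array([0.524, 0.17 ]))
(array([ 0.499, -0.126,  0.112]), 10.850257873535156, np.float64(-0.23331551103862108), np.float64(-0.3265919426817909), 420, array([ 0.514, -0.131]))
(array([ 0.501, -0.026,  0.112]), 10.729417165120443, np.float64(0.22964217711441745), np.float64(0.16320573643330274), 373, array([ 0.516, -0.024]))
(array([0.502, 0.073, 0.112]), 10.68007787068685, np.float64(-0.37797450832621526), np.float64(-0.3887851225461293), 418, array([0.517, 0.067]))
(array([0.503, 0.173, 0.112]), 10.728155771891275, np.float64(-0.10985952976625199), np.float64(-0.10936244371065587), 273, array([0.523, 0.17 ]))
17.1833 [-0.964  0.065  1.033 -0.002  2.04  -2.563]
```

```bash
python3 - <<'E'
from h import *
go(.499,-.1265,.30,2.91)
E
```

```text
shift [-16.34  26.58   6.35] rv [-0.004  0.001  0.258]
```

apply_moves([
  [[-2,3,0],[0,0,0.05],0.5],
  [[-4,6,0],[0,0,0.1],0.5],
  [[-6,9,0],[0,0,0.15],0.5],
  [[-8,12,0],[0,0,0.2],0.5],
  [[-10,15,1],[0,0,0.258],0.5],
  [[-12,18,2],[0,0,0.258],0.5],
  [[-14,21,3],[0,0,0.258],0.5],
  [[-15,24,4],[0,0,0.258],0.5],
  [[-16.3,26.6,5],[0,0,0.258],0.5],
  [[-16.3,26.6,6.3],[0,0,0.258],0.5],
])

```text
time: 18.02
tool_pos: [0.5028, -0.1197, 0.2999]
ee_rot: [3.14, 0.003, 2.923]
wrist_force: [-0.5, -0.9, -0.4]
width: 0.0469
```

```bash
python3 - <<'E'
from h import *
go(.499,-.1265,.135,2.91)
E
```

```text
shift [ 0.27 -0.78 16.49] rv [0.002 0.003 0.013]
```

apply_moves([
  [[0,0,2],[0,0,0.01],0.5],
  [[0,0,4],[0,0,0.01],0.5],
  [[0,0,6],[0,0,0.01],0.5],
  [[0,0,9],[0,0,0.01],0.5],
  [[0,0,12],[0,0,0.01],0.5],
  [[0,0,14],[0,0,0.01],0.5],
  [[0,0,16],[0,0,0.01],0.5],
  [[0,0,16],[0,0,0.01],0.5],
  [[0,0,16],[0,0,0.01],0.5],
  [[0,0,16],[0,0,0.01],0.5],
])

```text
time: 18.85
tool_pos: [0.5013, -0.1241, 0.1414]
ee_rot: [-3.141, 0.002, 2.907]
wrist_force: [0.1, -0.1, -0.1]
width: 0.0473
```

```bash
python3 - <<'E'
from h import *
go(.499,-.1265,.135,2.91)
P,R,o=pose()
T=optics.snapshot('top'); S=optics.snapshot('side')
for n,im,b,fn in(('side',S,(230,170),'s17'),('top',T,(270,180),'t17')):
    f=im[b[1]:b[1]+120,b[0]:b[0]+120][:,:,::-1]; f=cv2.resize(f,None,fx=6,fy=6,interpolation=cv2.INTER_CUBIC)
    for q,k in (([0,-.03,-.02],(0,0,255)),([0,.03,-.02],(0,255,0)),([0,0,-.02],(255,0,0))):
        u=(proj(n,P+R.apply(q))-b+.5)*6; cv2.circle(f,tuple(int(a) for a in u),3,k,-1)
    cv2.imwrite(f'pics/{fn}.png',f)
E
```

```text
shift [ 0.17 -0.29  0.64] rv [-0.     0.002 -0.003]
```

View pics/s17.png

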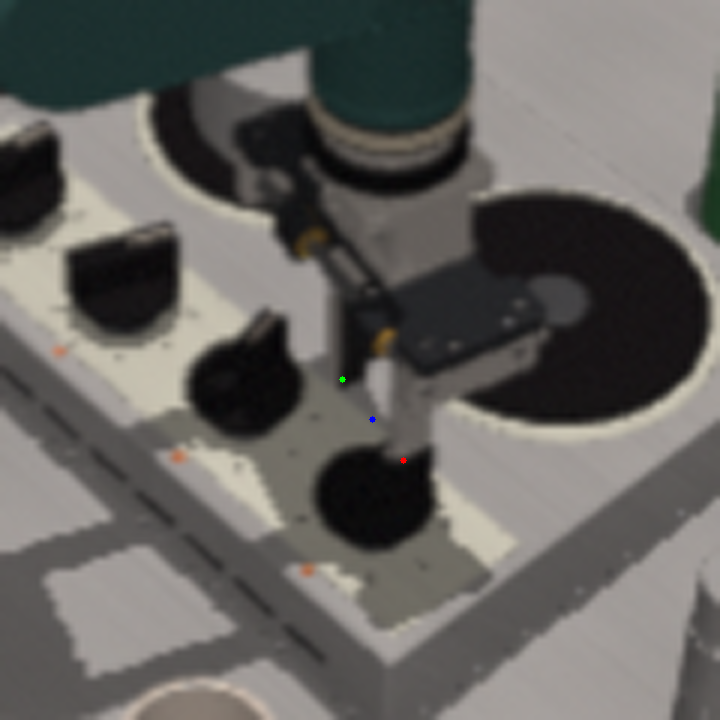

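View pics/t17.png

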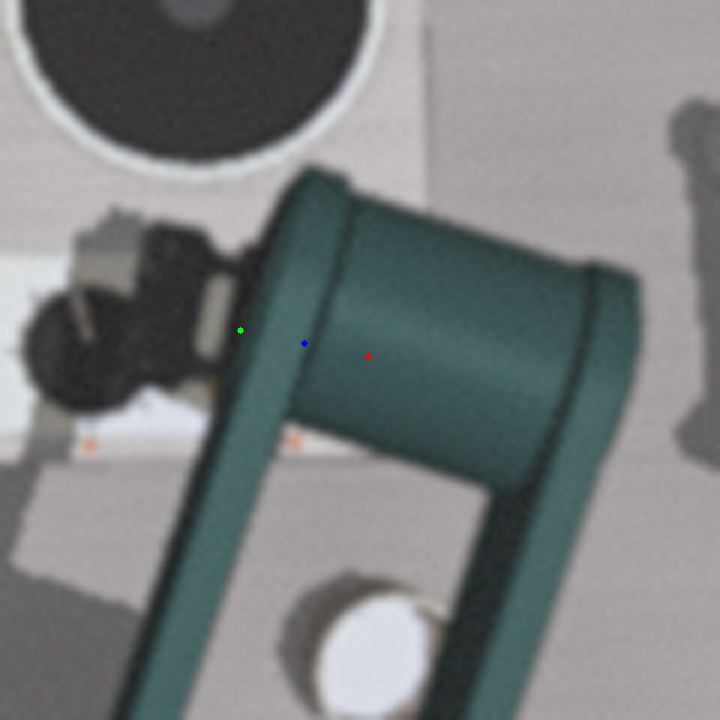

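apply_moves([
  [[0.2,-0.3,0.5],[0,0,0],0.5],
  [[0.2,-0.3,1],[0,0,0],0.5],
  [[0.2,-0.3,2],[0,0,0],0.5],
  [[0.2,-0.3,3],[0,0,0],0.5],
  [[0.2,-0.3,3.5],[0,0,0],0.5],
  [[0.2,-0.3,4],[0,0,0],0.5],
  [[0.2,-0.3,4.3],[0,0,0],0.5],
  [[0.2,-0.3,4.5],[0,0,0],0.5],
  [[0.2,-0.3,4.5],[0,0,0],0.5],
  [[0.2,-0.3,4.5],[0,0,0],0.5],
])

```text
time: 19.78
tool_pos: [0.4977, -0.1261, 0.0952]
ee_rot: [3.142, 0.0, 2.907]
wrist_force: [0.1, 0.6, 0.2]
width: 0.0474
```

```bash
python3 - <<'E'
from h import *
go(.499,-.1265,.0945,2.91)
P,R,o=pose()
S=optics.snapshot('side')
for n,im,b,fn in(('side',S,(230,170),'s18'),):
    f=im[b[1]:b[1]+120,b[0]:b[0]+120][:,:,::-1]; f=cv2.resize(f,None,fx=6,fy=6,interpolation=cv2.INTER_CUBIC)
    cv2.imwrite(f'pics/{fn}.png',f)
E
```

```text
shift [-0.14 -0.01  0.07] rv [ 0.     0.    -0.003]
```

View pics/s18.png

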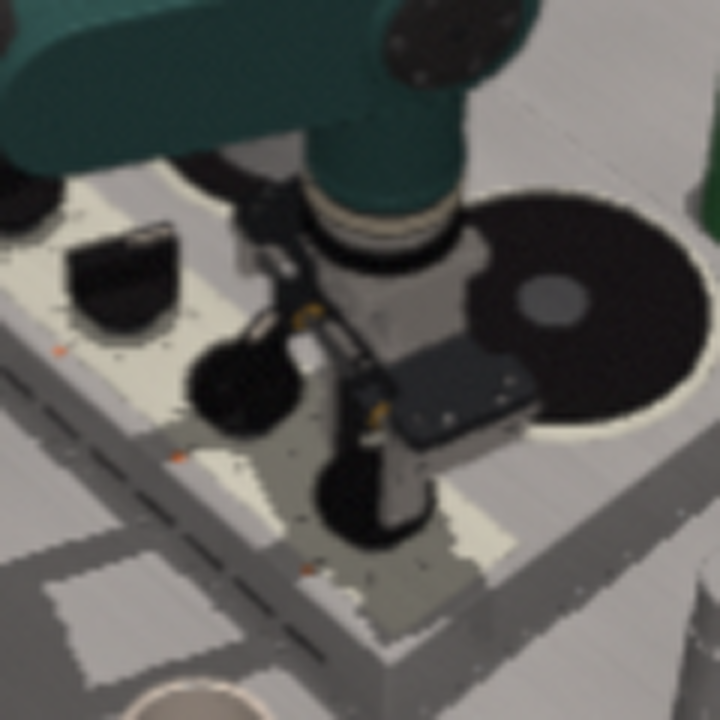

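apply_moves([
  [[-0.1,0,0],[0,0,0],0],
  [[-0.1,0,0],[0,0,0],0],
  [[-0.1,0,0],[0,0,0],0],
  [[-0.1,0,0],[0,0,0],0],
  [[-0.1,0,0],[0,0,0],0],
  [[-0.1,0,0],[0,0,0],0],
  [[-0.1,0,0],[0,0,0],0],
  [[-0.1,0,0],[0,0,0],0],
  [[-0.1,0,0],[0,0,0],0],
  [[-0.1,0,0],[0,0,0],0],
])

```text
time: 20.67
tool_pos: [0.4985, -0.1263, 0.0952]
ee_rot: [3.141, 0.0, 2.907]
wrist_force: [0.3, 0.8, 1.3]
width: 0.0175
```

apply_moves([
  [[0,0,0],[0,0,0.1],0],
  [[0,0,-0.02],[0,0,0.2],0],
  [[0,0,-0.04],[0,0,0.3],0],
  [[0,0,-0.06],[0,0,0.4],0],
  [[0,0,-0.08],[0,0,0.5],0],
  [[0,0,-0.1],[0,0,0.6],0],
  [[0,0,-0.12],[0,0,0.7],0],
  [[0,0,-0.14],[0,0,0.8],0],
  [[0,0,-0.16],[0,0,0.9],0],
  [[0,0,-0.18],[0,0,1.0],0],
])

```text
time: 21.5
tool_pos: [0.4984, -0.1255, 0.0953]
ee_rot: [-3.141, -0.002, 1.902]
wrist_force: [2.1, 1.1, -5.1]
width: 0.0182
```

```bash
python3 - <<'E'
from h import *
P,R,o=pose();print(o['wrist_force'],o['wrist_torque'],o['width'],o['joint_positions'][5])
S=optics.snapshot('side'); crop(S,190,150,340,270,5,'pics/s19.png')
E
```

```text
[ 2.052  1.052 -5.057] [ 0.304 -0.464  0.145] 0.018159547232417927 -0.6897668960677902
```

View pics/s19.png

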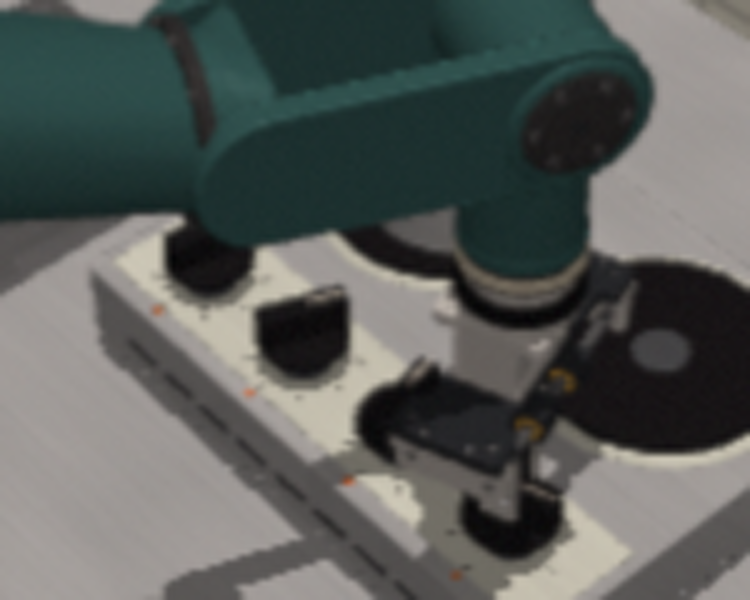

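apply_moves([
  [[0,0,-0.02],[0,0,-0.11],0],
  [[0,0,-0.05],[0,0,-0.22],0],
  [[0,0,-0.08],[0,0,-0.33],0],
  [[0,0,-0.11],[0,0,-0.44],0],
  [[0,0,-0.14],[0,0,-0.55],0],
  [[0,0,-0.17],[0,0,-0.66],0],
  [[0,0,-0.2],[0,0,-0.77],0],
  [[0,0,-0.23],[0,0,-0.88],0],
  [[0,0,-0.26],[0,0,-0.99],0],
  [[0,0,-0.29],[0,0,-1.1],0],
])

```text
time: 22.38
tool_pos: [0.4975, -0.126, 0.0967]
ee_rot: [3.141, -0.004, 3.014]
wrist_force: [2.6, -0.6, -10.4]
width: 0.0175
```

apply_moves([
  [[0,0,-0.01],[0,0,0.11],0],
  [[0,0,-0.03],[0,0,0.22],0],
  [[0,0,-0.06],[0,0,0.33],0],
  [[0,0,-0.09],[0,0,0.44],0],
  [[0,0,-0.11],[0,0,0.55],0],
  [[0,0,-0.14],[0,0,0.66],0],
  [[0,0,-0.17],[0,0,0.77],0],
  [[0,0,-0.2],[0,0,0.88],0],
  [[0,0,-0.22],[0,0,0.99],0],
  [[0,0,-0.25],[0,0,1.1],0],
])

```text
time: 23.22
tool_pos: [0.4979, -0.1254, 0.0992]
ee_rot: [-3.14, -0.003, 1.904]
wrist_force: [2.9, 1.2, -10.3]
width: 0.018
```

```bash
python3 - <<'E'
from h import *
P,R,o=pose();print(o['wrist_force'],o['wrist_torque'],o['width'],o['joint_positions'][5])
S=optics.snapshot('side'); crop(S,190,150,340,290,5,'pics/s20.png')
E
```

```text
[  2.857   1.171 -10.338] [ 0.085 -0.827  0.102] 0.018001778420010214 -0.6912975357116797
```

View pics/s20.png

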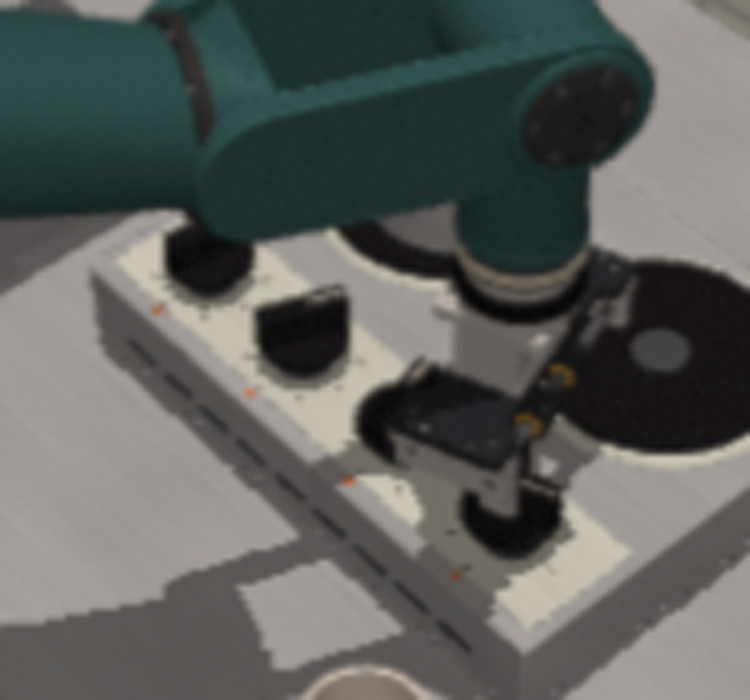

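apply_moves([
  [[0,0,-0.01],[0,0,-0.11],0],
  [[0,0,-0.04],[0,0,-0.22],0],
  [[0,0,-0.06],[0,0,-0.33],0],
  [[0,0,-0.09],[0,0,-0.44],0],
  [[0,0,-0.12],[0,0,-0.55],0],
  [[0,0,-0.15],[0,0,-0.66],0],
  [[0,0,-0.18],[0,0,-0.77],0],
  [[0,0,-0.2],[0,0,-0.88],0],
  [[0,0,-0.23],[0,0,-0.99],0],
  [[0,0,-0.26],[0,0,-1.1],0],
])

```text
time: 24.1
tool_pos: [0.4976, -0.1257, 0.1028]
ee_rot: [3.14, -0.003, 3.016]
wrist_force: [2.3, -0.2, -8.5]
width: 0.0178
```

apply_moves([
  [[0,0,-0.01],[0,0,0.11],0],
  [[0,0,-0.04],[0,0,0.22],0],
  [[0,0,-0.06],[0,0,0.33],0],
  [[0,0,-0.09],[0,0,0.44],0],
  [[0,0,-0.12],[0,0,0.55],0],
  [[0,0,-0.15],[0,0,0.66],0],
  [[0,0,-0.18],[0,0,0.77],0],
  [[0,0,-0.2],[0,0,0.88],0],
  [[0,0,-0.23],[0,0,0.99],0],
  [[0,0,-0.26],[0,0,1.1],0],
])

```text
time: 24.93
tool_pos: [0.498, -0.1255, 0.1049]
ee_rot: [-3.14, -0.003, 1.906]
wrist_force: [4.3, 0.8, -11.4]
width: 0.0184
```

apply_moves([
  [[0,0,-0.01],[0,0,-0.11],0],
  [[0,0,-0.04],[0,0,-0.22],0],
  [[0,0,-0.06],[0,0,-0.33],0],
  [[0,0,-0.09],[0,0,-0.44],0],
  [[0,0,-0.12],[0,0,-0.55],0],
  [[0,0,-0.15],[0,0,-0.66],0],
  [[0,0,-0.18],[0,0,-0.77],0],
  [[0,0,-0.2],[0,0,-0.88],0],
  [[0,0,-0.23],[0,0,-0.99],0],
  [[0,0,-0.26],[0,0,-1.1],0],
])

```text
time: 25.77
tool_pos: [0.4981, -0.1263, 0.1083]
ee_rot: [3.141, -0.002, 3.016]
wrist_force: [-0.2, -3.3, -0.7]
width: 0.0177
```

apply_moves([
  [[0,0,-0.01],[0,0,0.11],0],
  [[0,0,-0.04],[0,0,0.22],0],
  [[0,0,-0.06],[0,0,0.33],0],
  [[0,0,-0.09],[0,0,0.44],0],
  [[0,0,-0.12],[0,0,0.55],0],
  [[0,0,-0.15],[0,0,0.66],0],
  [[0,0,-0.18],[0,0,0.77],0],
  [[0,0,-0.2],[0,0,0.88],0],
  [[0,0,-0.23],[0,0,0.99],0],
  [[0,0,-0.26],[0,0,1.1],0],
])

```text
time: 26.6
tool_pos: [0.4981, -0.1266, 0.1129]
ee_rot: [-3.141, 0.0, 1.905]
wrist_force: [0.8, 0.4, -1.2]
width: 0.0178
```

```bash
python3 - <<'E'
from h import *
P,R,o=pose();print(o['wrist_force'],o['wrist_torque'],o['width'],o['joint_positions'][5])
S=optics.snapshot('side'); crop(S,190,150,340,290,5,'pics/s21.png')
E
```

```text
[ 0.846  0.422 -1.182] [-0.063  0.01  -0.011] 0.017754384186094534 -0.6929768444158698
```

View pics/s21.png

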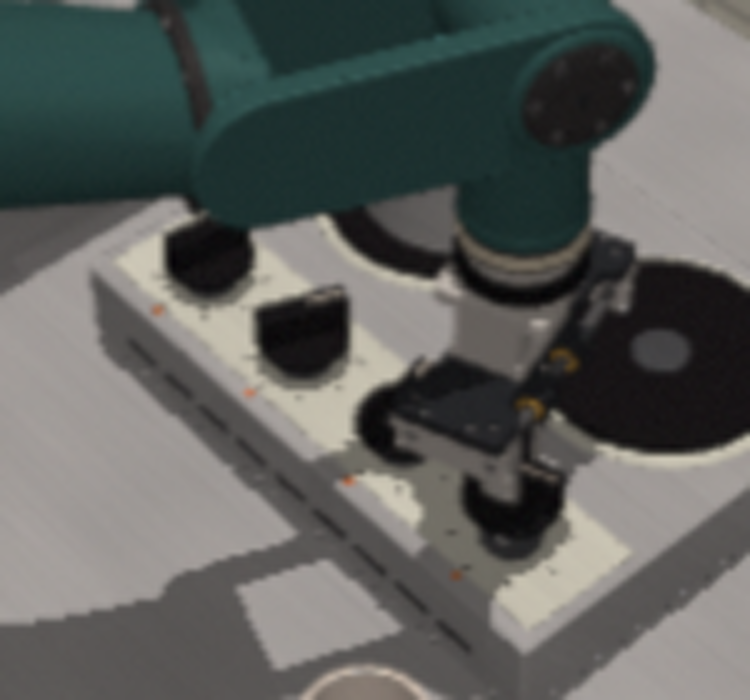

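apply_moves([
  [[0,0,-0.1],[0,0,-0.1],0],
  [[0,0,-0.3],[0,0,-0.2],0],
  [[0,0,-0.6],[0,0,-0.3],0],
  [[0,0,-1],[0,0,-0.3],0],
  [[0,0,-2],[0,0,-0.3],0],
  [[0,0,-4],[0,0,-0.3],0],
  [[0,0,-7],[0,0,-0.3],0],
  [[0,0,-10],[0,0,-0.3],0],
  [[0,0,-12.5],[0,0,-0.3],0],
  [[0,0,-12.5],[0,0,-0.3],0],
])

```text
time: 27.48
tool_pos: [0.501, -0.1274, 0.2454]
ee_rot: [3.135, 0.011, 2.207]
wrist_force: [-0.1, 0.1, -0.6]
width: 0.0178
```

```bash
cat > pan.py <<'E'
from h import *
def show(tag):
    T=optics.snapshot('top'); S=optics.snapshot('side')
    cv2.imwrite(f'pics/top{tag}.png',T[:,:,::-1]);cv2.imwrite(f'pics/side{tag}.png',S[:,:,::-1])
E
python3 - <<'E'
from pan import *
show('22'); P,R,o=pose(); print(P,o['ee_rot'],o['width'])
E
```

```text
[ 0.499 -0.127  0.239] [3.14  0.003 2.207] 0.01760549943396195
```

View pics/top22.png

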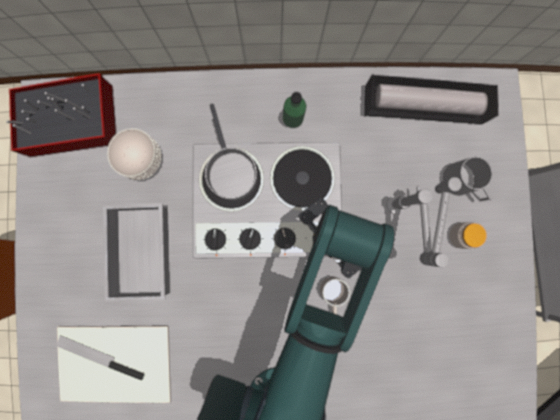

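View pics/side22.png

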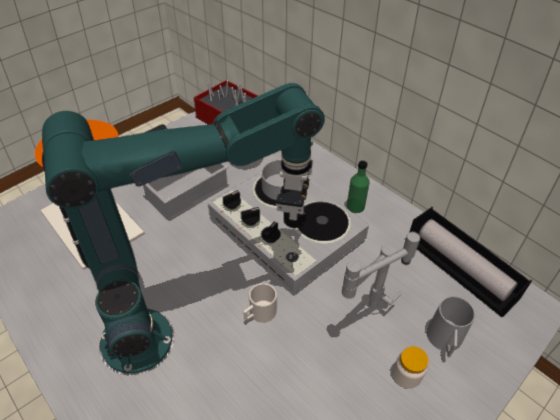

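Knob 0 is off: the bare spindle shows at side (292,258), and the pan is unmoved at top (105–168, 206–298). Next I carry it to the pan.

```bash
python3 - <<'E'
from h import *
go(.50,.15,.24,2.2);go(.53,.448,.24,2.2)
c=[plane('top',95-.5+(x+.5)/5,190-.5+(y+.5)/5,.1)[:2] for x,y in((45,82),(335,70),(350,542),(58,548))]
print(np.mean(c,0))
E
```

```text
shift [22.19 16.51 -0.12] rv [0.002 0.003 0.007]
shift [44.38 36.62 -0.14] rv [0.002 0.003 0.007]
[0.473 0.413]
```

apply_moves([
  [[2,1.5,0],[0,0,0],0],
  [[4.5,3.5,0],[0,0,0],0],
  [[7,5.5,0],[0,0,0],0],
  [[9.5,7.5,0],[0,0,0],0],
  [[12,9.5,0],[0,0,0],0],
  [[14.5,11.5,0],[0,0,0],0],
  [[17,13.5,0],[0,0,0],0],
  [[19.5,15.5,0],[0,0,0],0],
  [[22,17.5,0],[0,0,0],0],
  [[24.4,19.6,0],[0,0,0],0],
])

```text
time: 28.42
tool_pos: [0.5097, 0.1877, 0.235]
ee_rot: [-3.137, -0.002, 2.207]
wrist_force: [1.0, -0.8, -0.3]
width: 0.0177
```

apply_moves([
  [[2,1.7,0],[0,0,0],0],
  [[4.5,3.8,0],[0,0,0],0],
  [[7,6,0],[0,0,0],0],
  [[9.5,8,0],[0,0,0],0],
  [[12,10,0],[0,0,0],0],
  [[14.5,12.3,0],[0,0,0],0],
  [[17,14.5,0],[0,0,0],0],
  [[19,16,0],[0,0,0],0],
  [[20,17,0],[0,0,0],0],
  [[20,17,0],[0,0,0],0],
])

```text
time: 29.25
tool_pos: [0.5276, 0.4507, 0.2328]
ee_rot: [-3.135, -0.001, 2.21]
wrist_force: [-1.4, -0.1, -2.0]
width: 0.0182
```

```bash
python3 - <<'E'
from pan import *
show('23'); go(.53,.448,.035,2.2);P,R,o=pose(); print(P,o['ee_rot'],o['width'])
E
```

```text
shift [-0.07  0.24 19.97] rv [-0.005  0.001  0.007]
[0.528 0.448 0.235] [-3.136  0.001  2.207] 0.0179564840618798
```

View pics/top23.png

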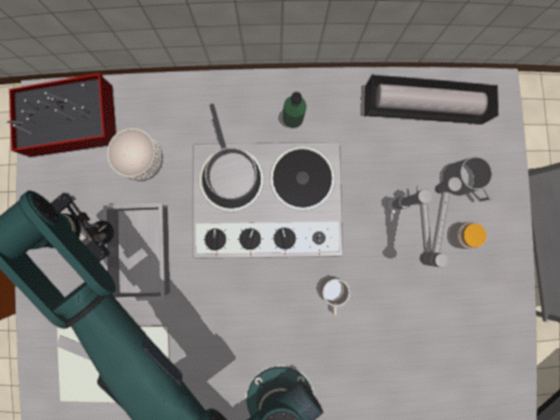

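View pics/side23.png

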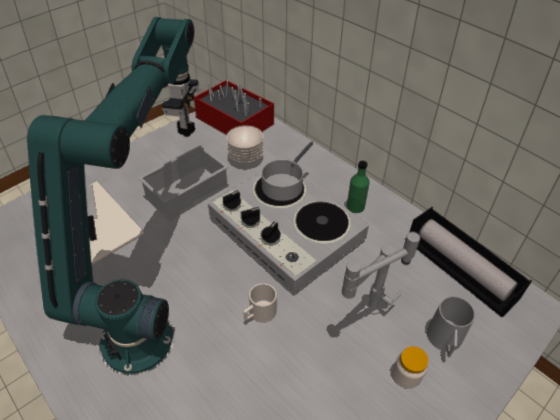

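apply_moves([
  [[0,0.2,2],[0,0,0],0],
  [[0,0.2,5],[0,0,0],0],
  [[0,0.2,8],[0,0,0],0],
  [[0,0.2,11],[0,0,0],0],
  [[0,0.2,14],[0,0,0],0],
  [[0,0.2,16],[0,0,0],0],
  [[0,0.2,18],[0,0,0],0],
  [[0,0.2,19],[0,0,0],0],
  [[0,0.2,19.3],[0,0,0],0],
  [[0,0.2,19.3],[0,0,0],0],
])

```text
time: 30.18
tool_pos: [0.5306, 0.4482, 0.044]
ee_rot: [-3.14, 0.0, 2.206]
wrist_force: [0.4, -0.4, -1.2]
width: 0.0179
```

```bash
python3 - <<'E'
from pan import *
P,R,o=pose(); print(P,o['wrist_force'])
T=optics.snapshot('top'); S=optics.snapshot('side')
crop(T,60,180,210,310,5,'pics/t24.png');crop(S,110,90,260,230,5,'pics/s24.png')
E
```

```text
[0.531 0.448 0.044] [ 0.375 -0.435 -1.172]
```

View pics/s24.png

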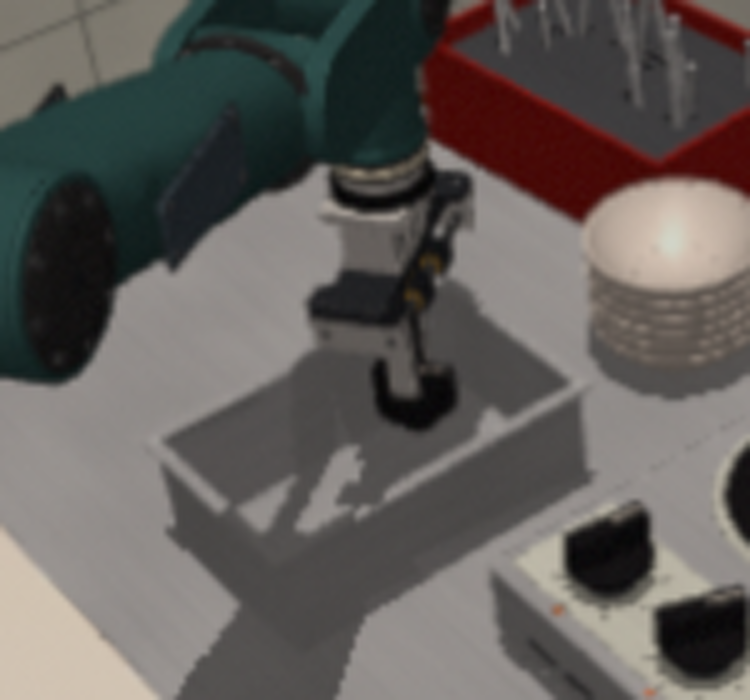

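apply_moves([
  [[0,0,0.7],[0,0,0],0],
  [[0,0,1.4],[0,0,0],0],
  [[0,0,1.4],[0,0,0],0],
  [[0,0,1.4],[0,0,0],0.2],
  [[0,0,1.4],[0,0,0],0.4],
  [[0,0,1.4],[0,0,0],0.4],
  [[0,0,1.4],[0,0,0],0.4],
  [[0,0,1.4],[0,0,0],0.4],
  [[0,0,0],[0,0,0],0.4],
  [[0,0,-2],[0,0,0],0.4],
])

```text
time: 31.12
tool_pos: [0.5293, 0.4484, 0.0629]
ee_rot: [-3.136, -0.0, 2.207]
wrist_force: [-0.0, -0.5, 0.0]
width: 0.0377
```

apply_moves([
  [[0,0,-3],[0,0,0],0.4],
  [[0,0,-6],[0,0,0],0.4],
  [[0,0,-9],[0,0,0],0.4],
  [[0,0,-12],[0,0,0],0.4],
  [[0,0,-15],[0,0,0],0.4],
  [[-2,-2,-16],[0,0,0],0.5],
  [[-4,-4,-16],[0,0,0],0.5],
  [[-6,-6,-16],[0,0,0],0.5],
  [[-8,-8,-16],[0,0,0],0.5],
  [[-10,-10,-16],[0,0,0],0.5],
])

```text
time: 31.95
tool_pos: [0.5095, 0.3085, 0.2264]
ee_rot: [3.139, 0.0, 2.207]
wrist_force: [0.8, -0.2, -0.0]
width: 0.047
```

```bash
python3 - <<'E'
from pan import *
P,R,o=pose(); print(P,o['ee_rot'],o['width'])
T=optics.snapshot('top'); crop(T,60,180,350,310,2.7,'pics/t25.png')
S=optics.snapshot('side');crop(S,110,90,260,230,4,'pics/s25.png')
# knob1 target
go(.5015,-.0265,.20,3.37); go(.5015,-.0265,.20,.23)
E
```

```text
[0.509 0.309 0.226] [3.139 0.    2.207] 0.04699691274681404
shift [-26.37 -20.33   2.72] rv [ 0.001  0.003 -1.167]
shift [-26.37 -20.33   2.72] rv [ 0.003 -0.001  1.973]
```

View pics/t25.png

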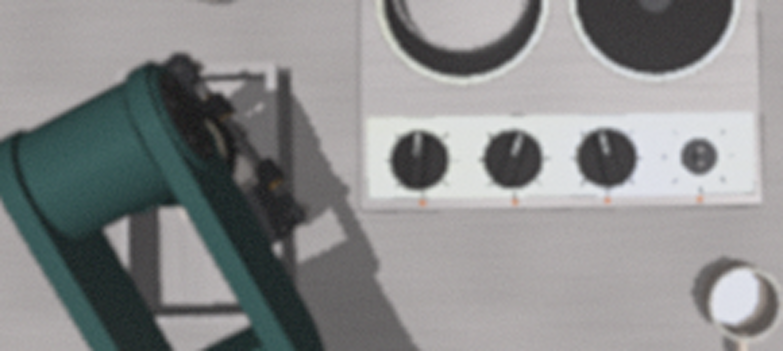

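View pics/s25.png

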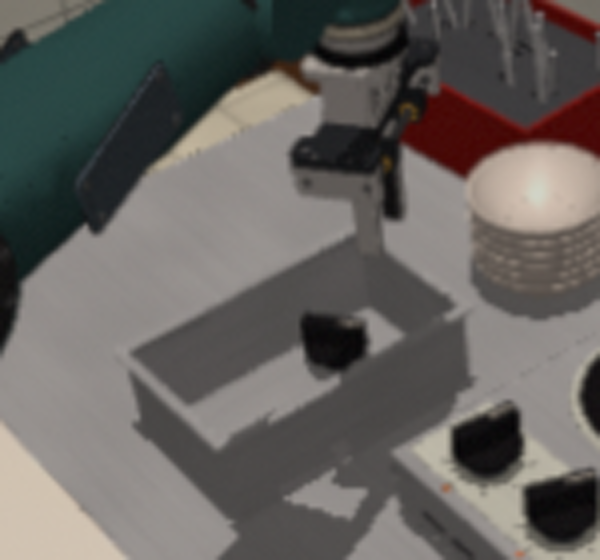

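Knob 0 stands in the pan (side crop (332,340)) and the pan is unmoved. Next is knob 1.

apply_moves([
  [[-2.6,-2,0],[0,0,-0.12],0.5],
  [[-5.2,-4,0],[0,0,-0.24],0.5],
  [[-8,-6,0],[0,0,-0.36],0.5],
  [[-11,-8.5,0],[0,0,-0.48],0.5],
  [[-14,-11,0],[0,0,-0.6],0.5],
  [[-17,-13,0],[0,0,-0.72],0.5],
  [[-20,-15.5,0],[0,0,-0.84],0.5],
  [[-23,-17.5,0],[0,0,-0.96],0.5],
  [[-25.5,-19.5,1],[0,0,-1.08],0.5],
  [[-26.4,-20.3,2.7],[0,0,-1.17],0.5],
])

```text
time: 32.88
tool_pos: [0.5052, -0.0268, 0.2011]
ee_rot: [-3.138, 0.006, -2.906]
wrist_force: [0.0, 0.2, -0.3]
width: 0.0468
```

apply_moves([
  [[0,0,1],[0,0,0],0.5],
  [[0,0,3],[0,0,0],0.5],
  [[0,0,5],[0,0,0],0.5],
  [[0,0,5.5],[0,0,0],0.5],
  [[0,0,5.5],[0,0,0],0.5],
  [[0,0,5.5],[0,0,0],0.5],
  [[0,0,5.5],[0,0,0],0.5],
  [[0,0,5.5],[0,0,0],0.5],
  [[0,0,5.5],[0,0,0],0.5],
  [[0,0,5.5],[0,0,0],0.5],
])

```text
time: 33.72
tool_pos: [0.5037, -0.0233, 0.1436]
ee_rot: [-3.141, 0.002, -2.909]
wrist_force: [-0.4, 0.2, 0.6]
width: 0.047
```

```bash
python3 - <<'E'
from pan import *
P,R,o=pose(); print(P,o['ee_rot'],o['joint_positions'][5])
S=optics.snapshot('side');crop(S,190,130,340,270,5,'pics/s26.png')
go(.5005,-.0265,.0945,3.37)
E
```

```text
[ 0.504 -0.023  0.144] [-3.141  0.002 -2.909] -1.9621443394226483
shift [ 0.38 -0.24  4.88] rv [-0.     0.001  0.004]
```

View pics/s26.png

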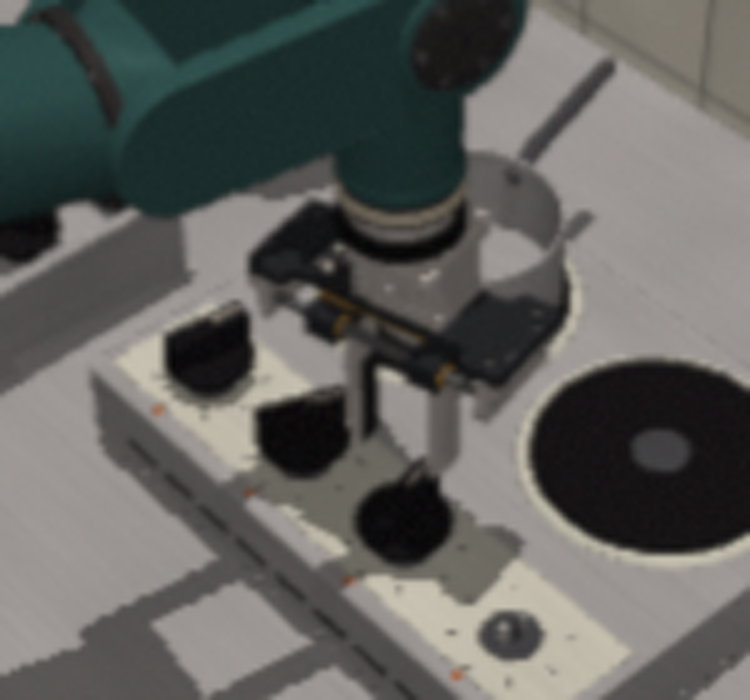

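apply_moves([
  [[0.4,-0.2,0.5],[0,0,0],0.5],
  [[0.4,-0.2,1.5],[0,0,0],0.5],
  [[0.4,-0.2,2.5],[0,0,0],0.5],
  [[0.4,-0.2,3.5],[0,0,0],0.5],
  [[0.4,-0.2,4],[0,0,0],0.5],
  [[0.4,-0.2,4.5],[0,0,0],0.5],
  [[0.4,-0.2,4.8],[0,0,0],0.5],
  [[0.4,-0.2,4.8],[0,0,0],0.5],
  [[0.4,-0.2,4.8],[0,0,0],0.5],
  [[0.4,-0.2,4.8],[0,0,0],0.5],
])

```text
time: 34.6
tool_pos: [0.5002, -0.0262, 0.0952]
ee_rot: [-3.141, 0.001, -2.909]
wrist_force: [0.2, 0.0, 0.2]
width: 0.047
```

```bash
python3 - <<'E'
from pan import *
go(.5005,-.0265,.0945,3.37)
E
```

```text
shift [-0.02 -0.03  0.07] rv [-0.     0.001  0.004]
```

apply_moves([
  [[0,0,0],[0,0,0],0],
  [[0,0,0],[0,0,0],0],
  [[0,0,0],[0,0,0],0],
  [[0,0,0],[0,0,0],0],
  [[0,0,0],[0,0,0],0],
  [[0,0,0],[0,0,0],0],
  [[0,0,0],[0,0,0],0],
  [[0,0,0],[0,0,0],0],
  [[0,0,0],[0,0,0],0],
  [[0,0,0],[0,0,0.1],0],
])

```text
time: 35.43
tool_pos: [0.4999, -0.0263, 0.0948]
ee_rot: [3.142, 0.0, -3.01]
wrist_force: [-1.1, -1.8, 0.4]
width: 0.0177
```

apply_moves([
  [[0,0,0],[0,0,0.11],0],
  [[0,0,-0.03],[0,0,0.22],0],
  [[0,0,-0.06],[0,0,0.33],0],
  [[0,0,-0.09],[0,0,0.44],0],
  [[0,0,-0.12],[0,0,0.55],0],
  [[0,0,-0.15],[0,0,0.66],0],
  [[0,0,-0.18],[0,0,0.77],0],
  [[0,0,-0.21],[0,0,0.88],0],
  [[0,0,-0.24],[0,0,0.99],0],
  [[0,0,-0.27],[0,0,1.1],0],
])

```text
time: 36.27
tool_pos: [0.4995, -0.0257, 0.0953]
ee_rot: [-3.141, -0.002, 2.169]
wrist_force: [2.2, -0.6, -8.2]
width: 0.0178
```

apply_moves([
  [[0,0,-0.01],[0,0,-0.11],0],
  [[0,0,-0.04],[0,0,-0.22],0],
  [[0,0,-0.06],[0,0,-0.33],0],
  [[0,0,-0.09],[0,0,-0.44],0],
  [[0,0,-0.12],[0,0,-0.55],0],
  [[0,0,-0.15],[0,0,-0.66],0],
  [[0,0,-0.18],[0,0,-0.77],0],
  [[0,0,-0.2],[0,0,-0.88],0],
  [[0,0,-0.23],[0,0,-0.99],0],
  [[0,0,-0.26],[0,0,-1.1],0],
])

```text
time: 37.1
tool_pos: [0.4989, -0.0262, 0.0969]
ee_rot: [3.141, -0.003, -3.004]
wrist_force: [2.1, -1.5, -11.1]
width: 0.0178
```

```bash
python3 - <<'E'
from pan import *
S=optics.snapshot('side');crop(S,190,130,340,270,5,'pics/s27.png')
E
```

```text
(no output)
```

View pics/s27.png

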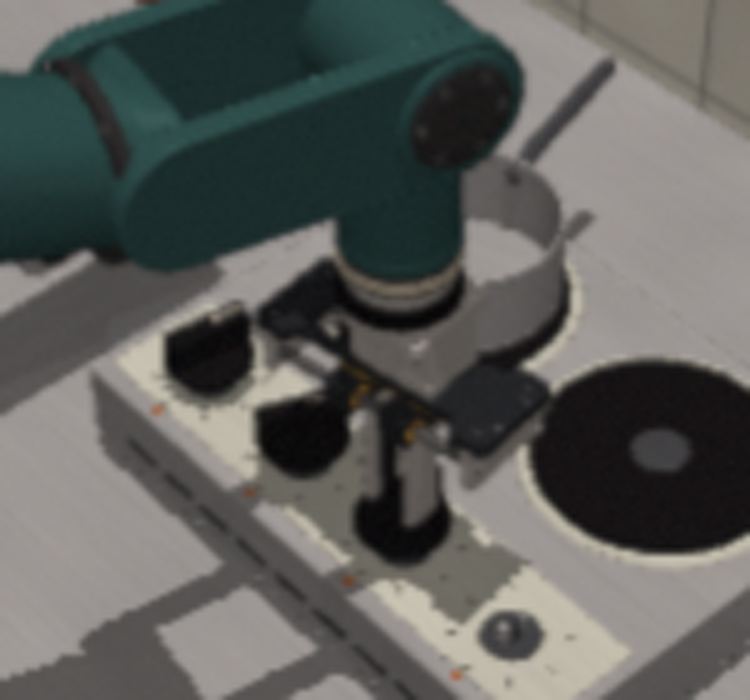

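Held and rising normally with about 11 N of pull. Continuing the twists.

apply_moves([
  [[0,0,-0.01],[0,0,0.11],0],
  [[0,0,-0.03],[0,0,0.22],0],
  [[0,0,-0.06],[0,0,0.33],0],
  [[0,0,-0.09],[0,0,0.44],0],
  [[0,0,-0.11],[0,0,0.55],0],
  [[0,0,-0.14],[0,0,0.66],0],
  [[0,0,-0.17],[0,0,0.77],0],
  [[0,0,-0.2],[0,0,0.88],0],
  [[0,0,-0.22],[0,0,0.99],0],
  [[0,0,-0.25],[0,0,1.1],0],
])

```text
time: 37.98
tool_pos: [0.4992, -0.0257, 0.0995]
ee_rot: [-3.14, -0.003, 2.167]
wrist_force: [4.1, -0.6, -9.3]
width: 0.0177
```

apply_moves([
  [[0,0,-0.01],[0,0,-0.11],0],
  [[0,0,-0.04],[0,0,-0.22],0],
  [[0,0,-0.06],[0,0,-0.33],0],
  [[0,0,-0.09],[0,0,-0.44],0],
  [[0,0,-0.12],[0,0,-0.55],0],
  [[0,0,-0.15],[0,0,-0.66],0],
  [[0,0,-0.18],[0,0,-0.77],0],
  [[0,0,-0.2],[0,0,-0.88],0],
  [[0,0,-0.23],[0,0,-0.99],0],
  [[0,0,-0.26],[0,0,-1.1],0],
])

```text
time: 38.82
tool_pos: [0.499, -0.0261, 0.1026]
ee_rot: [3.141, -0.003, -3.006]
wrist_force: [3.9, -1.6, -10.1]
width: 0.0178
```

apply_moves([
  [[0,0,-0.01],[0,0,0.11],0],
  [[0,0,-0.04],[0,0,0.22],0],
  [[0,0,-0.06],[0,0,0.33],0],
  [[0,0,-0.09],[0,0,0.44],0],
  [[0,0,-0.12],[0,0,0.55],0],
  [[0,0,-0.15],[0,0,0.66],0],
  [[0,0,-0.18],[0,0,0.77],0],
  [[0,0,-0.2],[0,0,0.88],0],
  [[0,0,-0.23],[0,0,0.99],0],
  [[0,0,-0.26],[0,0,1.1],0],
])

```text
time: 39.65
tool_pos: [0.4995, -0.0253, 0.1056]
ee_rot: [-3.141, -0.003, 2.167]
wrist_force: [2.6, 0.5, -7.8]
width: 0.018
```

apply_moves([
  [[0,0,-0.01],[0,0,-0.11],0],
  [[0,0,-0.04],[0,0,-0.22],0],
  [[0,0,-0.06],[0,0,-0.33],0],
  [[0,0,-0.09],[0,0,-0.44],0],
  [[0,0,-0.12],[0,0,-0.55],0],
  [[0,0,-0.15],[0,0,-0.66],0],
  [[0,0,-0.18],[0,0,-0.77],0],
  [[0,0,-0.2],[0,0,-0.88],0],
  [[0,0,-0.23],[0,0,-0.99],0],
  [[0,0,-0.26],[0,0,-1.1],0],
])

```text
time: 40.48
tool_pos: [0.4999, -0.0257, 0.1109]
ee_rot: [3.141, 0.001, -3.006]
wrist_force: [-0.9, -0.4, -0.2]
width: 0.0176
```

apply_moves([
  [[0,0,-0.01],[0,0,0.11],0],
  [[0,0,-0.04],[0,0,0.22],0],
  [[0,0,-0.06],[0,0,0.33],0],
  [[0,0,-0.09],[0,0,0.44],0],
  [[0,0,-0.12],[0,0,0.55],0],
  [[0,0,-0.15],[0,0,0.66],0],
  [[0,0,-0.18],[0,0,0.77],0],
  [[0,0,-0.2],[0,0,0.88],0],
  [[0,0,-0.23],[0,0,0.99],0],
  [[0,0,-0.26],[0,0,1.1],0],
])

```text
time: 41.32
tool_pos: [0.4993, -0.0256, 0.1126]
ee_rot: [-3.141, -0.002, 2.167]
wrist_force: [0.6, 0.5, -2.1]
width: 0.0177
```

```bash
python3 - <<'E'
from pan import *
S=optics.snapshot('side');crop(S,190,130,340,270,5,'pics/s28.png')
E
```

```text
(no output)
```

View pics/s28.png

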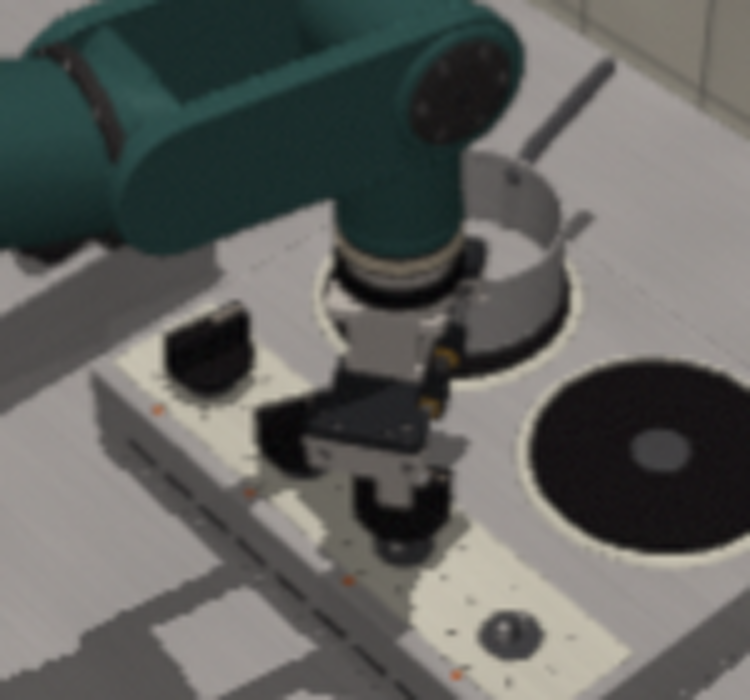

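Knob 1 has risen clear. Lift it and look at the pan again.

apply_moves([
  [[0,0,-0.1],[0,0,-0.05],0],
  [[0,0,-0.4],[0,0,-0.05],0],
  [[0,0,-0.8],[0,0,-0.05],0],
  [[0,0,-1.5],[0,0,-0.05],0],
  [[0,0,-3],[0,0,-0.05],0],
  [[0,0,-5],[0,0,-0.05],0],
  [[0,0,-8],[0,0,-0.05],0],
  [[0,0,-11],[0,0,-0.05],0],
  [[0,0,-12.5],[0,0,-0.05],0],
  [[0,0,-12.5],[0,0,-0.05],0],
])

```text
time: 42.2
tool_pos: [0.502, -0.0264, 0.2437]
ee_rot: [3.134, 0.007, 2.224]
wrist_force: [0.7, -0.4, -0.6]
width: 0.0178
```

```bash
python3 - <<'E'
from pan import *
show('29');P,R,o=pose(); print(P,o['ee_rot'],o['width'])
go(.51,.26,.24,2.2); go(.53,.373,.24,2.2)
E
```

```text
[ 0.5   -0.026  0.238] [3.141 0.001 2.224] 0.01788227056804305
shift [22.12 18.19 -0.16] rv [0.001 0.001 0.024]
shift [29.88 26.64 -0.16] rv [0.001 0.001 0.024]
```

View pics/top29.png

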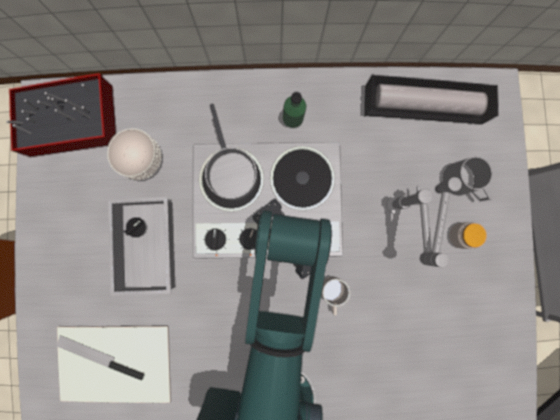

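The pan has been shifted, so I measure it again.

```bash
python3 - <<'E'
from pan import *
T=cv2.imread('pics/top29.png')[:,:,::-1]; crop(T,95,185,195,305,6,'pics/t30.png')
E
```

```text
(no output)
```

View pics/t30.png

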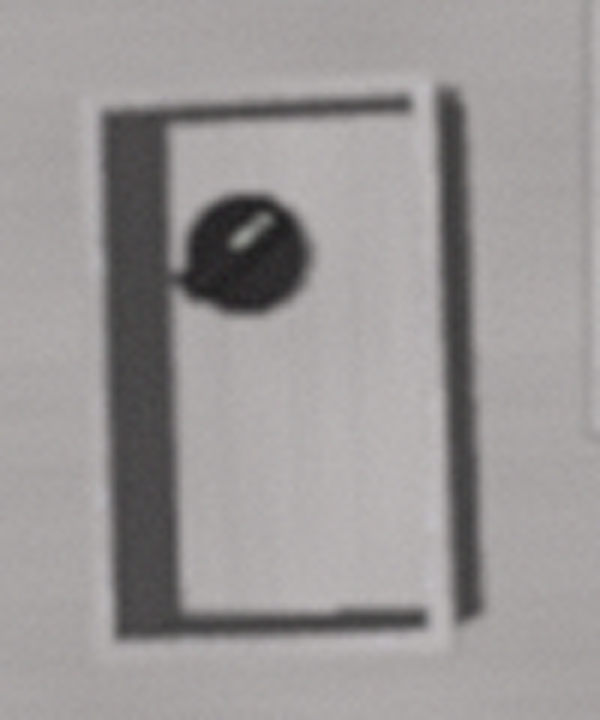

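```bash
python3 - <<'E'
from pan import *
f=lambda x,y,z:plane('top',95-.5+(x+.5)/6,185-.5+(y+.5)/6,z)[:2]
c=np.array([f(*q,.1) for q in((92,103),(432,85),(452,640),(105,652))])
m=c.mean(0); ex=(c[0]+c[1]-c[2]-c[3])/2; ey=(c[0]+c[3]-c[1]-c[2])/2
print(m,np.hypot(*ex),np.hypot(*ey),np.arctan2(ex[1],ex[0]))
print('knob0',f(245,253,.03))
yaw=np.arctan2(ex[1],ex[0]);R2=np.array([[np.cos(yaw),-np.sin(yaw)],[np.sin(yaw),np.cos(yaw)]])
for s in((.062,-.037),(-.03,.037),(-.03,-.037),(-.09,0),(-.06,.037),(-.06,-.037)): print(s,m+R2@s)
g=(m+R2@np.array((.05,-.038)))
print('knob0 in pan',R2.T@(f(245,253,.03)-m))
E
```

```text
[0.489 0.396] 0.2678364536467646 0.17057015111993495 0.018760600438589684
knob0 [0.548 0.43 ]
(0.062, -0.037) [0.552 0.36 ]
(-0.03, 0.037) [0.458 0.432]
(-0.03, -0.037) [0.46  0.358]
(-0.09, 0) [0.399 0.394]
(-0.06, 0.037) [0.428 0.432]
(-0.06, -0.037) [0.43  0.358]
knob0 in pan [0.06  0.033]
```

```bash
python3 - <<'E'
from pan import *
go(.428,.432,.238,2.22)
E
```

```text
shift [40.76 22.13  0.03] rv [0.001 0.001 0.004]
```

apply_moves([
  [[2,1.2,0],[0,0,0],0],
  [[4.5,2.5,0],[0,0,0],0],
  [[7,4,0],[0,0,0],0],
  [[9.5,5.5,0],[0,0,0],0],
  [[12,6.5,0],[0,0,0],0],
  [[14.5,8,0],[0,0,0],0],
  [[17,9.3,0],[0,0,0],0],
  [[19.5,10.6,0],[0,0,0],0],
  [[22,12,0],[0,0,0],0],
  [[24.5,13.3,0],[0,0,0],0],
])

```text
time: 43.13
tool_pos: [0.455, 0.2502, 0.2352]
ee_rot: [-3.137, -0.001, 2.224]
wrist_force: [0.5, -0.1, -1.5]
width: 0.0179
```

apply_moves([
  [[2.5,1.3,0],[0,0,0],0],
  [[5,2.7,0],[0,0,0],0],
  [[7.5,4,0],[0,0,0],0],
  [[10,5.5,0],[0,0,0],0],
  [[12.5,6.8,0],[0,0,0],0],
  [[14.5,8,0],[0,0,0],0],
  [[16,8.8,0],[0,0,0],0],
  [[16.3,8.8,0],[0,0,0],0],
  [[16.3,8.8,0],[0,0,0],0],
  [[16.3,8.8,0],[0,0,0],0],
])

```text
time: 43.97
tool_pos: [0.4269, 0.4311, 0.2363]
ee_rot: [-3.139, 0.001, 2.224]
wrist_force: [-0.0, -0.1, -2.4]
width: 0.0176
```

```bash
python3 - <<'E'
from pan import *
show('31');go(.428,.432,.03,2.22);P,R,o=pose(); print(P,o['ee_rot'],o['width'])
E
```

```text
shift [ 0.07  0.14 20.74] rv [-0.001  0.001  0.003]
[0.427 0.431 0.237] [-3.141  0.001  2.223] 0.01778581481900338
```

View pics/side31.png

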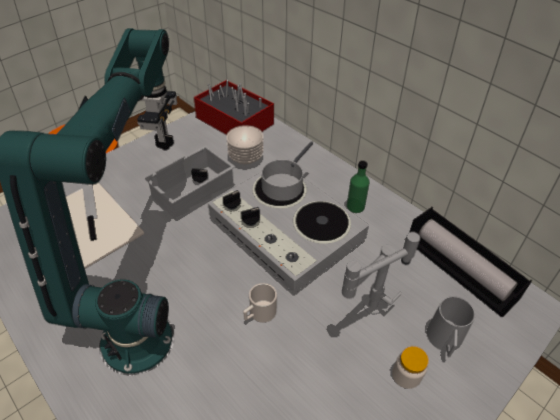

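apply_moves([
  [[0,0,2],[0,0,0],0],
  [[0,0,5],[0,0,0],0],
  [[0,0,8],[0,0,0],0],
  [[0,0,11],[0,0,0],0],
  [[0,0,14],[0,0,0],0],
  [[0,0,17],[0,0,0],0],
  [[0,0,19],[0,0,0],0],
  [[0,0,20.2],[0,0,0],0],
  [[0,0,20.5],[0,0,0],0],
  [[0,0,20.5],[0,0,0],0],
])

```text
time: 44.9
tool_pos: [0.4274, 0.4313, 0.0327]
ee_rot: [-3.141, 0.0, 2.223]
wrist_force: [0.5, 0.1, -1.6]
width: 0.0178
```

apply_moves([
  [[0,0,0],[0,0,0],0],
  [[0,0,0],[0,0,0],0.2],
  [[0,0,0],[0,0,0],0.4],
  [[0,0,0],[0,0,0],0.4],
  [[0,0,0],[0,0,0],0.4],
  [[0,0,0],[0,0,0],0.4],
  [[0,0,-2],[0,0,0],0.4],
  [[0,0,-5],[0,0,0],0.4],
  [[0,0,-8],[0,0,0],0.4],
  [[0,0,-12],[0,0,0],0.4],
])

```text
time: 45.73
tool_pos: [0.4259, 0.4311, 0.1516]
ee_rot: [-3.136, 0.0, 2.224]
wrist_force: [0.6, 0.9, -1.5]
width: 0.0376
```

```bash
python3 - <<'E'
from pan import *
P,R,o=pose(); print(P,o['ee_rot'],o['width'])
go(.502,.0735,.20,2.775)
S=optics.snapshot('side');crop(S,110,90,260,230,4,'pics/s32.png')
E
```

```text
[0.426 0.431 0.152] [-3.136  0.     2.224] 0.037607911176549325
shift [-33.01 -15.72  -4.75] rv [-0.005 -0.001 -0.551]
```

View pics/s32.png

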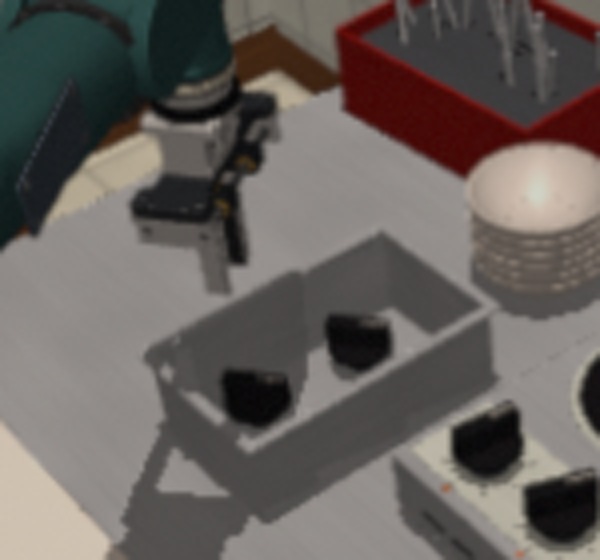

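apply_moves([
  [[0,0,-3],[0,0,-0.05],0.5],
  [[-2.5,-1.2,-5],[0,0,-0.1],0.5],
  [[-5.5,-2.6,-5],[0,0,-0.2],0.5],
  [[-9,-4.2,-5],[0,0,-0.3],0.5],
  [[-12,-5.7,-5],[0,0,-0.4],0.5],
  [[-15,-7.2,-5],[0,0,-0.5],0.5],
  [[-18,-8.6,-5],[0,0,-0.55],0.5],
  [[-21,-10,-5],[0,0,-0.55],0.5],
  [[-24,-11.5,-5],[0,0,-0.55],0.5],
  [[-27,-12.9,-5],[0,0,-0.55],0.5],
])

```text
time: 46.62
tool_pos: [0.4891, 0.1378, 0.2032]
ee_rot: [3.141, 0.001, 2.774]
wrist_force: [1.3, -0.0, 0.1]
width: 0.0473
```

```bash
python3 - <<'E'
from pan import *
P,R,o=pose(); print(P,o['ee_rot'],o['width'],o['joint_positions'][5])
go(.502,.0735,.145,2.775)
E
```

```text
[0.489 0.138 0.203] [3.141 0.001 2.774] 0.047274764701305726 -1.040699369421721
shift [-3.51 -5.54  5.82] rv [ 0.001  0.001 -0.001]
```

apply_moves([
  [[-1.8,-2.8,0],[0,0,0],0.5],
  [[-3.5,-5.5,0],[0,0,0],0.5],
  [[-3.5,-5.5,2],[0,0,0],0.5],
  [[-3.5,-5.5,4],[0,0,0],0.5],
  [[-3.5,-5.5,5.8],[0,0,0],0.5],
  [[-3.5,-5.5,5.8],[0,0,0],0.5],
  [[-3.5,-5.5,5.8],[0,0,0],0.5],
  [[-3.5,-5.5,5.8],[0,0,0],0.5],
  [[-3.5,-5.5,5.8],[0,0,0],0.5],
  [[-3.5,-5.5,5.8],[0,0,0],0.5],
])

```text
time: 47.45
tool_pos: [0.5028, 0.0756, 0.1465]
ee_rot: [3.14, 0.003, 2.775]
wrist_force: [0.3, 0.3, -1.0]
width: 0.0468
```

```bash
python3 - <<'E'
from pan import *
go(.502,.0735,.0945,2.775)
S=optics.snapshot('side');crop(S,190,130,340,270,5,'pics/s33.png')
E
```

```text
shift [ 0.01 -0.24  5.2 ] rv [ 0.001  0.003 -0.   ]
```

View pics/s33.png

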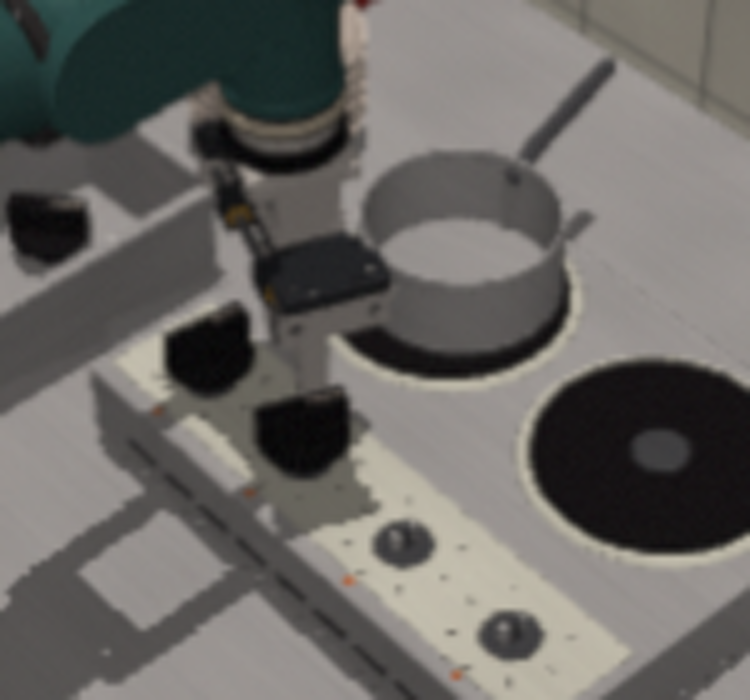

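apply_moves([
  [[0,-0.25,0.5],[0,0,0],0.5],
  [[0,-0.25,1.5],[0,0,0],0.5],
  [[0,-0.25,2.5],[0,0,0],0.5],
  [[0,-0.25,3.5],[0,0,0],0.5],
  [[0,-0.25,4.3],[0,0,0],0.5],
  [[0,-0.25,4.8],[0,0,0],0.5],
  [[0,-0.25,5.1],[0,0,0],0.5],
  [[0,-0.25,5.1],[0,0,0],0.5],
  [[0,-0.25,5.1],[0,0,0],0.5],
  [[0,-0.25,5.1],[0,0,0],0.5],
])

```text
time: 48.33
tool_pos: [0.5014, 0.0731, 0.0945]
ee_rot: [3.141, 0.001, 2.774]
wrist_force: [-0.0, 0.1, -0.4]
width: 0.0468
```

```bash
python3 - <<'E'
from pan import *
go(.502,.0735,.0945,2.775)
S=optics.snapshot('side');crop(S,190,130,340,270,5,'pics/s34.png')
E
```

```text
shift [-0.04  0.06 -0.  ] rv [ 0.001  0.001 -0.001]
```

View pics/s34.png

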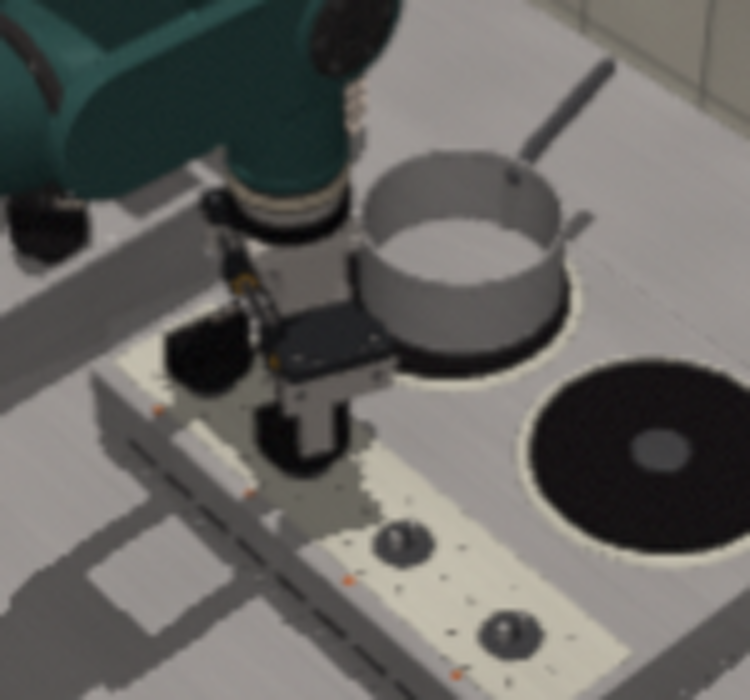

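apply_moves([
  [[0,0,0],[0,0,0],0],
  [[0,0,0],[0,0,0],0],
  [[0,0,0],[0,0,0],0],
  [[0,0,0],[0,0,0],0],
  [[0,0,0],[0,0,0],0],
  [[0,0,0],[0,0,0],0],
  [[0,0,0],[0,0,0],0],
  [[0,0,0],[0,0,0],0],
  [[0,0,0],[0,0,0],0],
  [[0,0,0],[0,0,0.1],0],
])

```text
time: 49.22
tool_pos: [0.5012, 0.0736, 0.0941]
ee_rot: [3.14, 0.0, 2.673]
wrist_force: [1.0, 2.8, 0.0]
width: 0.0177
```

apply_moves([
  [[0,0,0],[0,0,0.11],0],
  [[0,0,-0.03],[0,0,0.22],0],
  [[0,0,-0.06],[0,0,0.33],0],
  [[0,0,-0.09],[0,0,0.44],0],
  [[0,0,-0.12],[0,0,0.55],0],
  [[0,0,-0.15],[0,0,0.66],0],
  [[0,0,-0.18],[0,0,0.77],0],
  [[0,0,-0.21],[0,0,0.88],0],
  [[0,0,-0.24],[0,0,0.99],0],
  [[0,0,-0.27],[0,0,1.1],0],
])

```text
time: 50.05
tool_pos: [0.5009, 0.0744, 0.0945]
ee_rot: [-3.141, -0.003, 1.57]
wrist_force: [4.1, 4.5, -8.7]
width: 0.0174
```

apply_moves([
  [[0,0,-0.01],[0,0,-0.11],0],
  [[0,0,-0.04],[0,0,-0.22],0],
  [[0,0,-0.06],[0,0,-0.33],0],
  [[0,0,-0.09],[0,0,-0.44],0],
  [[0,0,-0.12],[0,0,-0.55],0],
  [[0,0,-0.15],[0,0,-0.66],0],
  [[0,0,-0.18],[0,0,-0.77],0],
  [[0,0,-0.2],[0,0,-0.88],0],
  [[0,0,-0.23],[0,0,-0.99],0],
  [[0,0,-0.26],[0,0,-1.1],0],
])

```text
time: 50.88
tool_pos: [0.5001, 0.0731, 0.096]
ee_rot: [-3.14, -0.003, 2.679]
wrist_force: [4.4, 2.0, -10.0]
width: 0.0178
```

apply_moves([
  [[0,0,-0.01],[0,0,0.11],0],
  [[0,0,-0.03],[0,0,0.22],0],
  [[0,0,-0.06],[0,0,0.33],0],
  [[0,0,-0.09],[0,0,0.44],0],
  [[0,0,-0.11],[0,0,0.55],0],
  [[0,0,-0.14],[0,0,0.66],0],
  [[0,0,-0.17],[0,0,0.77],0],
  [[0,0,-0.2],[0,0,0.88],0],
  [[0,0,-0.22],[0,0,0.99],0],
  [[0,0,-0.25],[0,0,1.1],0],
])

```text
time: 51.72
tool_pos: [0.5007, 0.0739, 0.0984]
ee_rot: [-3.14, -0.002, 1.57]
wrist_force: [5.3, 3.9, -11.4]
width: 0.0177
```

apply_moves([
  [[0,0,-0.01],[0,0,-0.11],0],
  [[0,0,-0.04],[0,0,-0.22],0],
  [[0,0,-0.06],[0,0,-0.33],0],
  [[0,0,-0.09],[0,0,-0.44],0],
  [[0,0,-0.12],[0,0,-0.55],0],
  [[0,0,-0.15],[0,0,-0.66],0],
  [[0,0,-0.18],[0,0,-0.77],0],
  [[0,0,-0.2],[0,0,-0.88],0],
  [[0,0,-0.23],[0,0,-0.99],0],
  [[0,0,-0.26],[0,0,-1.1],0],
])

```text
time: 52.55
tool_pos: [0.5003, 0.0735, 0.1017]
ee_rot: [-3.141, -0.003, 2.68]
wrist_force: [3.4, 2.6, -8.4]
width: 0.018
```

```bash
python3 - <<'E'
from pan import *
S=optics.snapshot('side');crop(S,190,130,340,270,5,'pics/s35.png')
E
```

```text
(no output)
```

View pics/s35.png

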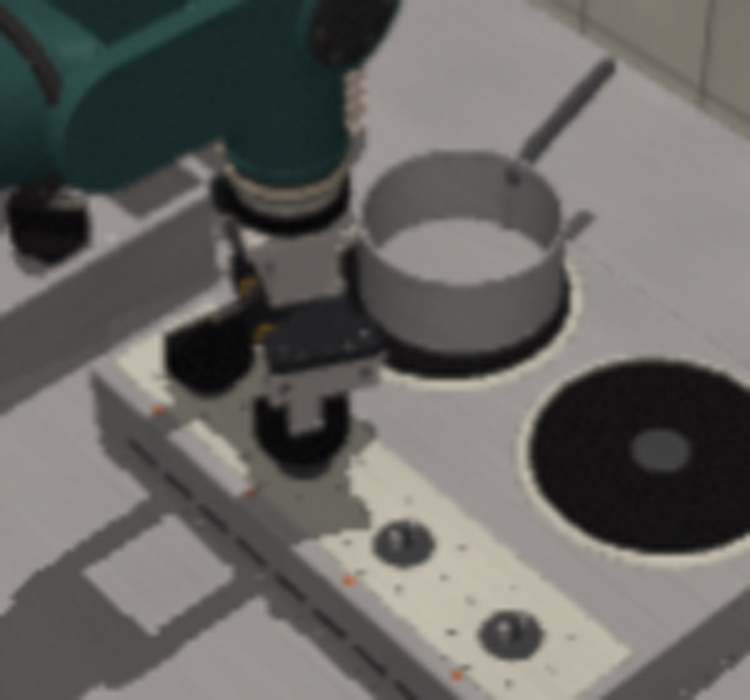

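Rising well at about 8–11 N; three more twists.

apply_moves([
  [[0,0,-0.01],[0,0,0.11],0],
  [[0,0,-0.04],[0,0,0.22],0],
  [[0,0,-0.06],[0,0,0.33],0],
  [[0,0,-0.09],[0,0,0.44],0],
  [[0,0,-0.12],[0,0,0.55],0],
  [[0,0,-0.15],[0,0,0.66],0],
  [[0,0,-0.18],[0,0,0.77],0],
  [[0,0,-0.2],[0,0,0.88],0],
  [[0,0,-0.23],[0,0,0.99],0],
  [[0,0,-0.26],[0,0,1.1],0],
])

```text
time: 53.43
tool_pos: [0.501, 0.0745, 0.1045]
ee_rot: [-3.141, -0.003, 1.568]
wrist_force: [4.4, 3.7, -10.6]
width: 0.0177
```

apply_moves([
  [[0,0,-0.01],[0,0,-0.11],0],
  [[0,0,-0.04],[0,0,-0.22],0],
  [[0,0,-0.06],[0,0,-0.33],0],
  [[0,0,-0.09],[0,0,-0.44],0],
  [[0,0,-0.12],[0,0,-0.55],0],
  [[0,0,-0.15],[0,0,-0.66],0],
  [[0,0,-0.18],[0,0,-0.77],0],
  [[0,0,-0.2],[0,0,-0.88],0],
  [[0,0,-0.23],[0,0,-0.99],0],
  [[0,0,-0.26],[0,0,-1.1],0],
])

```text
time: 54.27
tool_pos: [0.5011, 0.0722, 0.1101]
ee_rot: [-3.14, 0.001, 2.677]
wrist_force: [-0.1, -0.4, 0.3]
width: 0.018
```

apply_moves([
  [[0,0,-0.01],[0,0,0.11],0],
  [[0,0,-0.04],[0,0,0.22],0],
  [[0,0,-0.06],[0,0,0.33],0],
  [[0,0,-0.09],[0,0,0.44],0],
  [[0,0,-0.12],[0,0,0.55],0],
  [[0,0,-0.15],[0,0,0.66],0],
  [[0,0,-0.18],[0,0,0.77],0],
  [[0,0,-0.2],[0,0,0.88],0],
  [[0,0,-0.23],[0,0,0.99],0],
  [[0,0,-0.26],[0,0,1.1],0],
])

```text
time: 55.1
tool_pos: [0.5003, 0.0722, 0.1117]
ee_rot: [-3.14, 0.002, 1.566]
wrist_force: [-0.2, 0.2, -1.1]
width: 0.0176
```

```bash
python3 - <<'E'
from pan import *
S=optics.snapshot('side');crop(S,190,130,340,270,5,'pics/s36.png')
E
```

View pics/s36.png

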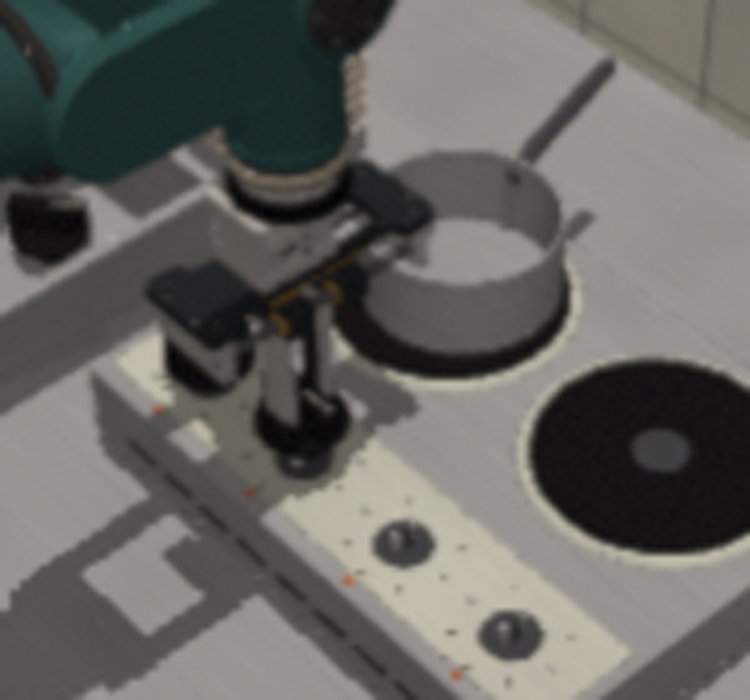

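apply_moves([
  [[0,0,-0.15],[0,0,-0.1],0],
  [[0,0,-0.4],[0,0,-0.2],0],
  [[0,0,-0.8],[0,0,-0.3],0],
  [[0,0,-1.5],[0,0,-0.3],0],
  [[0,0,-3],[0,0,-0.3],0],
  [[0,0,-5],[0,0,-0.3],0],
  [[0,0,-8],[0,0,-0.3],0],
  [[0,0,-11],[0,0,-0.3],0],
  [[0,0,-12.5],[0,0,-0.3],0],
  [[0,0,-12.5],[0,0,-0.3],0],
])

```text
time: 55.98
tool_pos: [0.503, 0.0727, 0.2424]
ee_rot: [3.133, 0.003, 1.872]
wrist_force: [-0.1, 0.4, -1.1]
width: 0.0176
```

```bash
python3 - <<'E'
from pan import *
show('37');P,R,o=pose(); print(P,o['ee_rot'],o['width'])
go(.43,.356,.24,1.87)
T=cv2.imread('pics/top37.png')[:,:,::-1]; crop(T,95,185,195,305,6,'pics/t37.png')
E
```

```text
[0.501 0.073 0.237] [3.141 0.001 1.873] 0.017772102980500165
shift [29.15  1.64 -0.3 ] rv [0.    0.001 0.003]
```

View pics/t37.png

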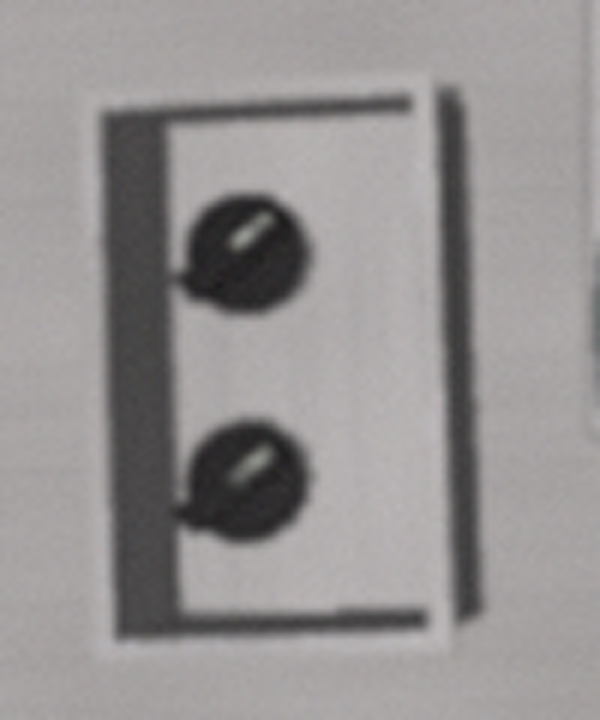

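The pan has not moved since, and knobs 0 and 1 stand at crop (245,253) and (247,480). Next I carry knob 2 to the free slot beside knob 1.

apply_moves([
  [[2.5,0.1,0],[0,0,0],0],
  [[5.5,0.3,0],[0,0,0],0],
  [[8.5,0.5,0],[0,0,0],0],
  [[11.5,0.7,0],[0,0,0],0],
  [[14.5,0.8,0],[0,0,0],0],
  [[17.5,1,0],[0,0,0],0],
  [[20.5,1.1,0],[0,0,0],0],
  [[23.5,1.3,0],[0,0,0],0],
  [[26.5,1.5,0],[0,0,0],0],
  [[29.2,1.6,0],[0,0,0],0],
])

```text
time: 56.92
tool_pos: [0.4274, 0.3574, 0.234]
ee_rot: [-3.137, 0.002, 1.874]
wrist_force: [0.1, -0.3, -1.4]
width: 0.0179
```

apply_moves([
  [[0,0,0],[0,0,0],0],
  [[0,0,0],[0,0,0],0],
  [[0,0,0],[0,0,0],0],
  [[0,0,2],[0,0,0],0],
  [[0,0,5],[0,0,0],0],
  [[0,0,8],[0,0,0],0],
  [[0,0,8],[0,0,0],0],
  [[0,0,8],[0,0,0],0],
  [[0,0,8],[0,0,0],0],
  [[0,0,8],[0,0,0],0],
])

```text
time: 57.75
tool_pos: [0.4306, 0.3569, 0.1601]
ee_rot: [3.137, -0.001, 1.873]
wrist_force: [0.9, -1.6, -0.7]
width: 0.0179
```

```bash
python3 - <<'E'
from pan import *
P,R,o=pose(); print(P,o['ee_rot'],o['width'])
go(.43,.356,.03,1.87)
S=optics.snapshot('side');crop(S,110,90,260,230,4,'pics/s38.png')
E
```

```text
[0.431 0.357 0.16 ] [ 3.137 -0.001  1.873] 0.017898668114354543
shift [-0.08 -0.15 13.  ] rv [ 0.005 -0.001  0.003]
```

View pics/s38.png

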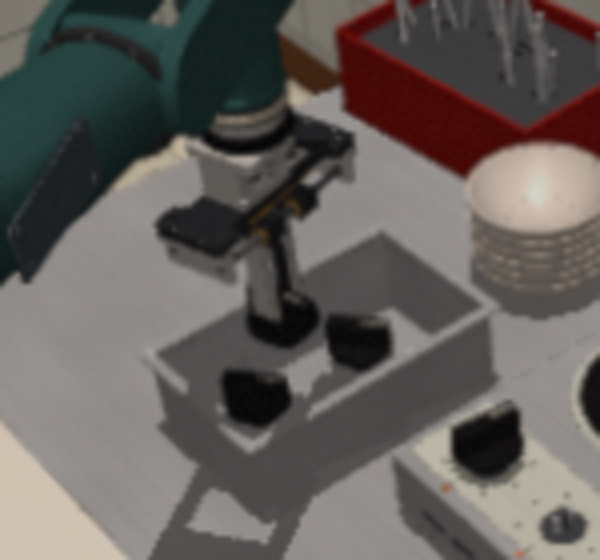

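apply_moves([
  [[0,0,2],[0,0,0],0],
  [[0,-0.1,4.5],[0,0,0],0],
  [[0,-0.1,7],[0,0,0],0],
  [[0,-0.1,9.5],[0,0,0],0],
  [[0,-0.1,11.5],[0,0,0],0],
  [[0,-0.1,12.5],[0,0,0],0],
  [[0,-0.1,12.5],[0,0,0],0],
  [[0,-0.1,12.5],[0,0,0],0],
  [[0,-0.1,12.5],[0,0,0],0.2],
  [[0,-0.1,12.5],[0,0,0],0.4],
])

```text
time: 58.63
tool_pos: [0.4299, 0.3574, 0.035]
ee_rot: [3.136, -0.002, 1.874]
wrist_force: [-0.1, 0.2, 0.5]
width: 0.0224
```

apply_moves([
  [[0,0,0],[0,0,0],0.4],
  [[0,0,0],[0,0,0],0.4],
  [[0,0,0],[0,0,0],0.4],
  [[0,0,-1],[0,0,0],0.4],
  [[0,0,-3],[0,0,0],0.4],
  [[0,0,-6],[0,0,0],0.4],
  [[0,0,-9],[0,0,0],0.4],
  [[0,0,-12],[0,0,0],0.4],
  [[0,0,-15],[0,0,0],0.4],
  [[0,0,-17],[0,0,0],0.5],
])

```text
time: 59.47
tool_pos: [0.4288, 0.3568, 0.2069]
ee_rot: [3.136, -0.002, 1.874]
wrist_force: [0.3, 0.4, 0.4]
width: 0.0415
```

```bash
python3 - <<'E'
from pan import *
P,R,o=pose(); print(P,o['ee_rot'],o['width'])
go(.503,.1735,.20,3.06)
S=optics.snapshot('side');crop(S,110,90,260,230,4,'pics/s39.png')
E
```

```text
[0.429 0.357 0.207] [ 3.136 -0.002  1.874] 0.04148036248512346
shift [-19.71   1.6    0.66] rv [ 0.006  0.002 -1.186]
```

View pics/s39.png

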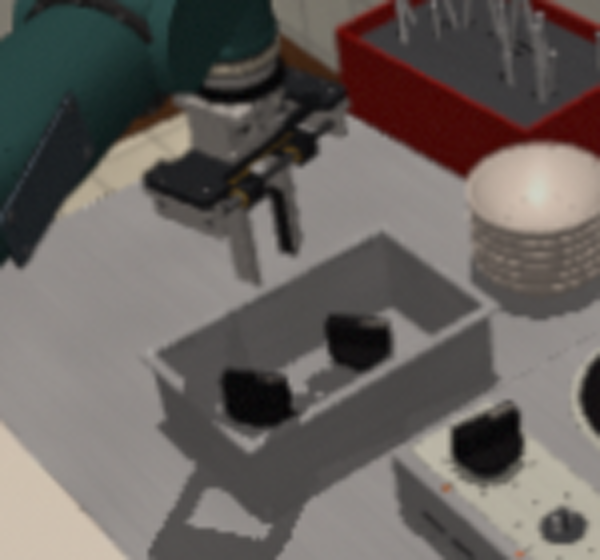

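apply_moves([
  [[-2,0.2,-0.5],[0,0,-0.12],0.5],
  [[-4,0.4,-0.5],[0,0,-0.24],0.5],
  [[-6,0.5,-0.5],[0,0,-0.36],0.5],
  [[-8,0.7,-0.5],[0,0,-0.48],0.5],
  [[-10,0.8,0],[0,0,-0.6],0.5],
  [[-12,1,0],[0,0,-0.72],0.5],
  [[-14,1.2,0],[0,0,-0.84],0.5],
  [[-16,1.3,0],[0,0,-0.96],0.5],
  [[-18,1.5,0.5],[0,0,-1.08],0.5],
  [[-19.7,1.6,0.7],[0,0,-1.176],0.5],
])

```text
time: 60.35
tool_pos: [0.5023, 0.1716, 0.1945]
ee_rot: [-3.141, -0.001, 3.055]
wrist_force: [-0.2, 0.1, 0.3]
width: 0.0472
```

apply_moves([
  [[0,0,1],[0,0,0],0.5],
  [[0,0,3],[0,0,0],0.5],
  [[0,0,5],[0,0,0],0.5],
  [[0,0,5.5],[0,0,0],0.5],
  [[0,0,5.5],[0,0,0],0.5],
  [[0,0,5.5],[0,0,0],0.5],
  [[0,0,5.5],[0,0,0],0.5],
  [[0,0,5.5],[0,0,0],0.5],
  [[0,0,5.5],[0,0,0],0.5],
  [[0,0,5.5],[0,0,0],0.5],
])

```text
time: 61.18
tool_pos: [0.5026, 0.1732, 0.141]
ee_rot: [3.141, 0.002, 3.05]
wrist_force: [0.1, -0.0, 0.1]
width: 0.0467
```

```bash
python3 - <<'E'
from pan import *
P,R,o=pose(); print(P,o['ee_rot'],o['width'],o['joint_positions'][5])
show('40')
go(.5025,.173,.0945,3.05)
T=cv2.imread('pics/top40.png')[:,:,::-1]; crop(T,95,185,255,305,5,'pics/t40.png')
S=cv2.imread('pics/side40.png')[:,:,::-1]; crop(S,160,100,310,240,5,'pics/s40.png')
E
```

```text
[0.503 0.173 0.141] [3.141 0.002 3.05 ] 0.04673477883960768 -1.254297314248457
shift [-0.   -0.01  4.61] rv [0.    0.001 0.   ]
```

View pics/t40.png

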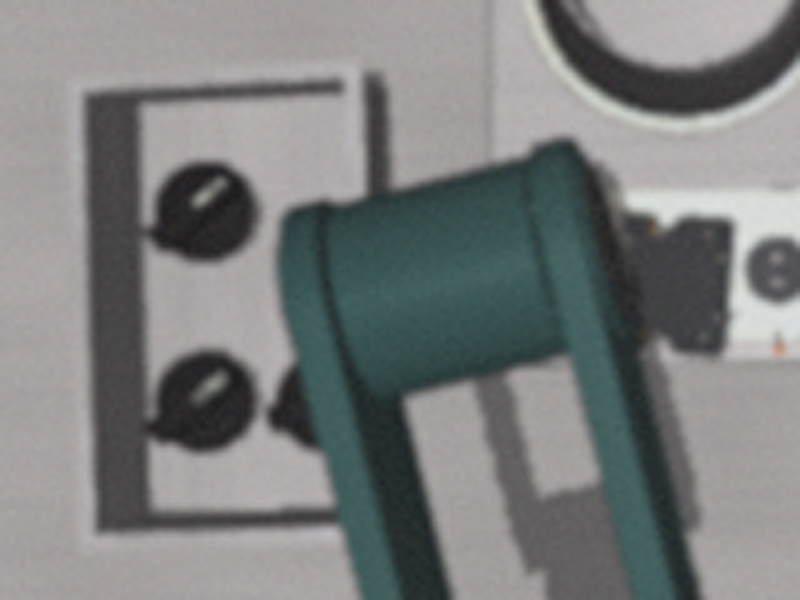

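View pics/s40.png

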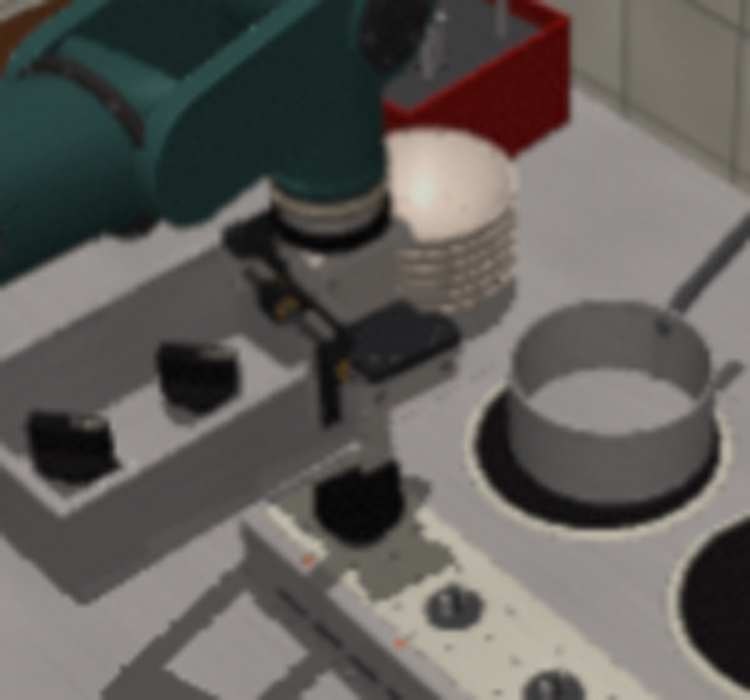

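apply_moves([
  [[0,0,0.5],[0,0,0],0.5],
  [[0,0,1.5],[0,0,0],0.5],
  [[0,0,2.5],[0,0,0],0.5],
  [[0,0,3.5],[0,0,0],0.5],
  [[0,0,4],[0,0,0],0.5],
  [[0,0,4.4],[0,0,0],0.5],
  [[0,0,4.6],[0,0,0],0.5],
  [[0,0,4.6],[0,0,0],0.5],
  [[0,0,4.6],[0,0,0],0.5],
  [[0,0,4.6],[0,0,0],0.5],
])

```text
time: 62.12
tool_pos: [0.5026, 0.1731, 0.0947]
ee_rot: [3.141, 0.001, 3.05]
wrist_force: [-0.5, -0.0, 0.6]
width: 0.047
```

apply_moves([
  [[0,0,0],[0,0,0],0],
  [[0,0,0],[0,0,0],0],
  [[0,0,0],[0,0,0],0],
  [[0,0,0],[0,0,0],0],
  [[0,0,0],[0,0,0],0],
  [[0,0,0],[0,0,0],0],
  [[0,0,0],[0,0,0],0],
  [[0,0,0],[0,0,0],0],
  [[0,0,0],[0,0,0],0],
  [[0,0,0],[0,0,0.1],0],
])

```text
time: 62.95
tool_pos: [0.5023, 0.1733, 0.0942]
ee_rot: [3.141, 0.0, 2.95]
wrist_force: [-0.5, 2.4, -0.2]
width: 0.0176
```

```bash
python3 - <<'E'
from pan import *
P,R,o=pose(); print(P,o['ee_rot'],o['width'],o['wrist_force'])
S=optics.snapshot('side'); crop(S,160,100,310,240,5,'pics/s41.png')
E
```

```text
[0.502 0.173 0.094] [3.141 0.    2.95 ] 0.01763639112265592 [-0.468  2.429 -0.225]
```

View pics/s41.png

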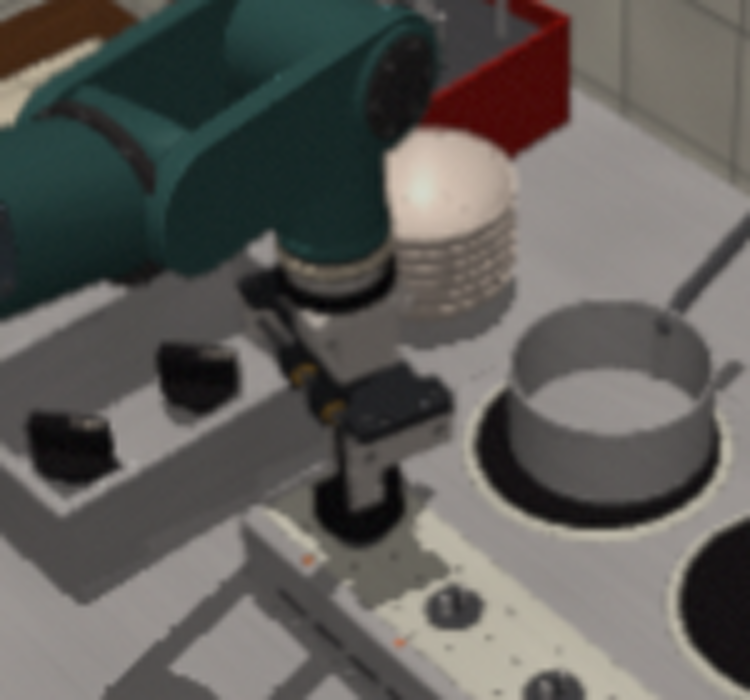

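Gripped (width 17.6 mm). Twisting it up.

apply_moves([
  [[0,0,0],[0,0,0.11],0],
  [[0,0,-0.03],[0,0,0.22],0],
  [[0,0,-0.06],[0,0,0.33],0],
  [[0,0,-0.09],[0,0,0.44],0],
  [[0,0,-0.12],[0,0,0.55],0],
  [[0,0,-0.15],[0,0,0.66],0],
  [[0,0,-0.18],[0,0,0.77],0],
  [[0,0,-0.21],[0,0,0.88],0],
  [[0,0,-0.24],[0,0,0.99],0],
  [[0,0,-0.27],[0,0,1.1],0],
])

```text
time: 63.83
tool_pos: [0.5022, 0.1745, 0.0947]
ee_rot: [3.141, -0.003, 1.848]
wrist_force: [4.1, 6.1, -8.0]
width: 0.0178
```

apply_moves([
  [[0,0,-0.01],[0,0,-0.11],0],
  [[0,0,-0.04],[0,0,-0.22],0],
  [[0,0,-0.06],[0,0,-0.33],0],
  [[0,0,-0.09],[0,0,-0.44],0],
  [[0,0,-0.12],[0,0,-0.55],0],
  [[0,0,-0.15],[0,0,-0.66],0],
  [[0,0,-0.18],[0,0,-0.77],0],
  [[0,0,-0.2],[0,0,-0.88],0],
  [[0,0,-0.23],[0,0,-0.99],0],
  [[0,0,-0.26],[0,0,-1.1],0],
])

```text
time: 64.67
tool_pos: [0.5013, 0.1731, 0.0963]
ee_rot: [-3.141, -0.003, 2.957]
wrist_force: [3.1, 3.6, -9.6]
width: 0.018
```

apply_moves([
  [[0,0,-0.01],[0,0,0.11],0],
  [[0,0,-0.03],[0,0,0.22],0],
  [[0,0,-0.06],[0,0,0.33],0],
  [[0,0,-0.09],[0,0,0.44],0],
  [[0,0,-0.11],[0,0,0.55],0],
  [[0,0,-0.14],[0,0,0.66],0],
  [[0,0,-0.17],[0,0,0.77],0],
  [[0,0,-0.2],[0,0,0.88],0],
  [[0,0,-0.22],[0,0,0.99],0],
  [[0,0,-0.25],[0,0,1.1],0],
])

```text
time: 65.5
tool_pos: [0.5019, 0.1742, 0.0987]
ee_rot: [-3.14, -0.002, 1.847]
wrist_force: [3.6, 4.8, -10.6]
width: 0.0178
```

apply_moves([
  [[0,0,-0.01],[0,0,-0.11],0],
  [[0,0,-0.04],[0,0,-0.22],0],
  [[0,0,-0.06],[0,0,-0.33],0],
  [[0,0,-0.09],[0,0,-0.44],0],
  [[0,0,-0.12],[0,0,-0.55],0],
  [[0,0,-0.15],[0,0,-0.66],0],
  [[0,0,-0.18],[0,0,-0.77],0],
  [[0,0,-0.2],[0,0,-0.88],0],
  [[0,0,-0.23],[0,0,-0.99],0],
  [[0,0,-0.26],[0,0,-1.1],0],
])

```text
time: 66.33
tool_pos: [0.5013, 0.1737, 0.1017]
ee_rot: [3.141, -0.003, 2.957]
wrist_force: [3.0, 2.8, -8.0]
width: 0.0179
```

```bash
python3 - <<'E'
from pan import *
S=optics.snapshot('side'); crop(S,160,100,310,240,5,'pics/s42.png')
E
```

```text
(no output)
```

View pics/s42.png

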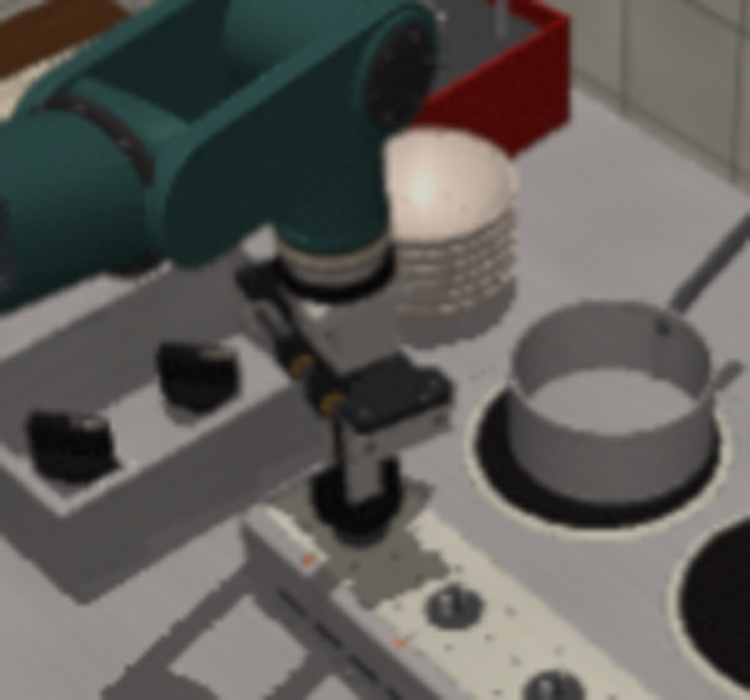

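apply_moves([
  [[0,0,-0.01],[0,0,0.11],0],
  [[0,0,-0.04],[0,0,0.22],0],
  [[0,0,-0.06],[0,0,0.33],0],
  [[0,0,-0.09],[0,0,0.44],0],
  [[0,0,-0.12],[0,0,0.55],0],
  [[0,0,-0.15],[0,0,0.66],0],
  [[0,0,-0.18],[0,0,0.77],0],
  [[0,0,-0.2],[0,0,0.88],0],
  [[0,0,-0.23],[0,0,0.99],0],
  [[0,0,-0.26],[0,0,1.1],0],
])

```text
time: 67.22
tool_pos: [0.5021, 0.1746, 0.1043]
ee_rot: [-3.141, -0.003, 1.845]
wrist_force: [3.9, 6.4, -10.5]
width: 0.0175
```

apply_moves([
  [[0,0,-0.01],[0,0,-0.11],0],
  [[0,0,-0.04],[0,0,-0.22],0],
  [[0,0,-0.06],[0,0,-0.33],0],
  [[0,0,-0.09],[0,0,-0.44],0],
  [[0,0,-0.12],[0,0,-0.55],0],
  [[0,0,-0.15],[0,0,-0.66],0],
  [[0,0,-0.18],[0,0,-0.77],0],
  [[0,0,-0.2],[0,0,-0.88],0],
  [[0,0,-0.23],[0,0,-0.99],0],
  [[0,0,-0.26],[0,0,-1.1],0],
])

```text
time: 68.05
tool_pos: [0.5022, 0.1726, 0.1103]
ee_rot: [-3.141, 0.001, 2.955]
wrist_force: [0.8, 0.8, 0.2]
width: 0.0176
```

apply_moves([
  [[0,0,-0.01],[0,0,0.11],0],
  [[0,0,-0.04],[0,0,0.22],0],
  [[0,0,-0.06],[0,0,0.33],0],
  [[0,0,-0.09],[0,0,0.44],0],
  [[0,0,-0.12],[0,0,0.55],0],
  [[0,0,-0.15],[0,0,0.66],0],
  [[0,0,-0.18],[0,0,0.77],0],
  [[0,0,-0.2],[0,0,0.88],0],
  [[0,0,-0.23],[0,0,0.99],0],
  [[0,0,-0.26],[0,0,1.1],0],
])

```text
time: 68.88
tool_pos: [0.5017, 0.172, 0.1118]
ee_rot: [-3.14, 0.002, 1.844]
wrist_force: [0.8, 0.1, -1.6]
width: 0.0175
```

```bash
python3 - <<'E'
from pan import *
S=optics.snapshot('side'); crop(S,160,100,310,240,5,'pics/s43.png')
E
```

```text
(no output)
```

View pics/s43.png

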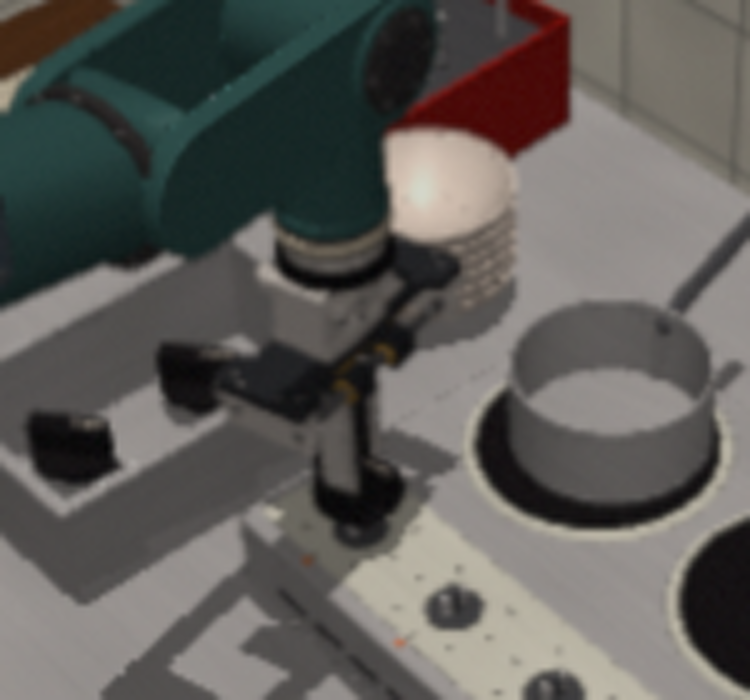

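apply_moves([
  [[0,0,-0.15],[0,0,-0.1],0],
  [[0,0,-0.4],[0,0,-0.2],0],
  [[0,0,-0.8],[0,0,-0.2],0],
  [[0,0,-1.5],[0,0,-0.2],0],
  [[0,0,-3],[0,0,-0.2],0],
  [[0,0,-5],[0,0,-0.2],0],
  [[0,0,-8],[0,0,-0.2],0],
  [[0,0,-11],[0,0,-0.2],0],
  [[0,0,-12.5],[0,0,-0.2],0],
  [[0,0,-12.5],[0,0,-0.2],0],
])

```text
time: 69.77
tool_pos: [0.5043, 0.1732, 0.2431]
ee_rot: [3.132, 0.003, 2.049]
wrist_force: [0.4, 0.5, -1.0]
width: 0.0179
```

```bash
python3 - <<'E'
from pan import *
show('44');P,R,o=pose(); print(P,o['ee_rot'],o['width'])
go(.548,.358,.16,2.04)
T=cv2.imread('pics/top44.png')[:,:,::-1]; crop(T,95,185,255,305,5,'pics/t44.png')
E
```

```text
[0.502 0.173 0.238] [3.141 0.001 2.049] 0.01764924765180179
shift [14.34 12.57  7.77] rv [0.001 0.001 0.009]
```

View pics/t44.png

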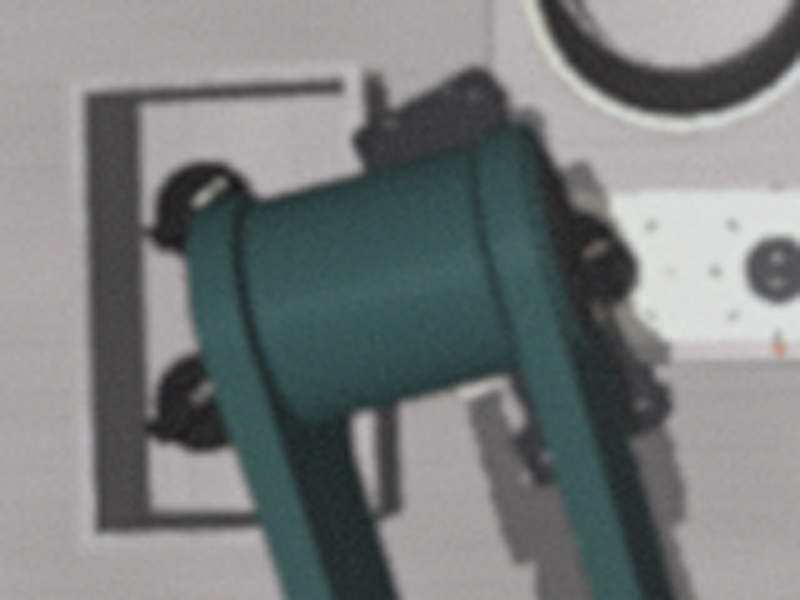

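Pan unmoved (crop corners (80,90) and (355,75) as before). Carry knob 3 over.

apply_moves([
  [[2,1.7,0],[0,0,0],0],
  [[4,3.5,0],[0,0,0],0],
  [[6,5.2,0],[0,0,0],0],
  [[8,7,0],[0,0,0],0],
  [[10,8.8,0],[0,0,0],0],
  [[12,10.5,0],[0,0,0],0],
  [[14.3,12.6,0],[0,0,0],0],
  [[14.3,12.6,2],[0,0,0],0],
  [[14.3,12.6,5],[0,0,0],0],
  [[14.3,12.6,7],[0,0,0],0],
])

```text
time: 70.7
tool_pos: [0.5463, 0.3577, 0.1616]
ee_rot: [-3.134, 0.0, 2.051]
wrist_force: [-0.6, 0.3, -2.2]
width: 0.0174
```

```bash
python3 - <<'E'
from pan import *
P,R,o=pose(); print(P,o['ee_rot'],o['width'])
go(.548,.358,.03,2.04)
S=optics.snapshot('side');crop(S,110,90,260,230,4,'pics/s45.png')
T=optics.snapshot('top'); crop(T,60,185,255,305,4,'pics/t45.png')
E
```

```text
[0.546 0.358 0.162] [-3.134  0.     2.051] 0.017431159871871757
shift [-0.05  0.26 13.16] rv [-0.007  0.     0.011]
```

View pics/s45.png

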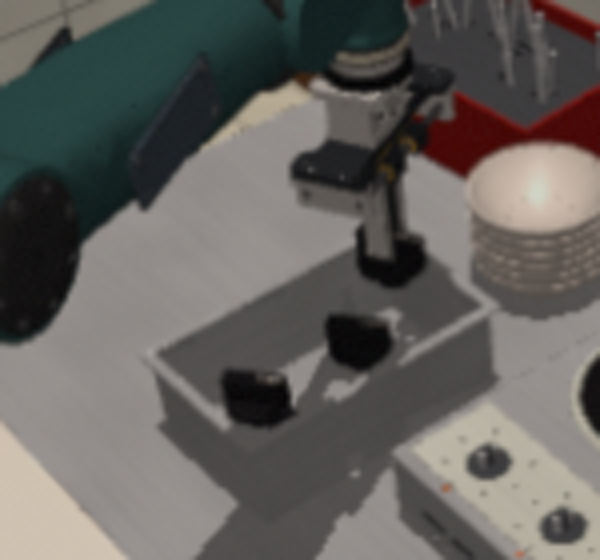

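View pics/t45.png

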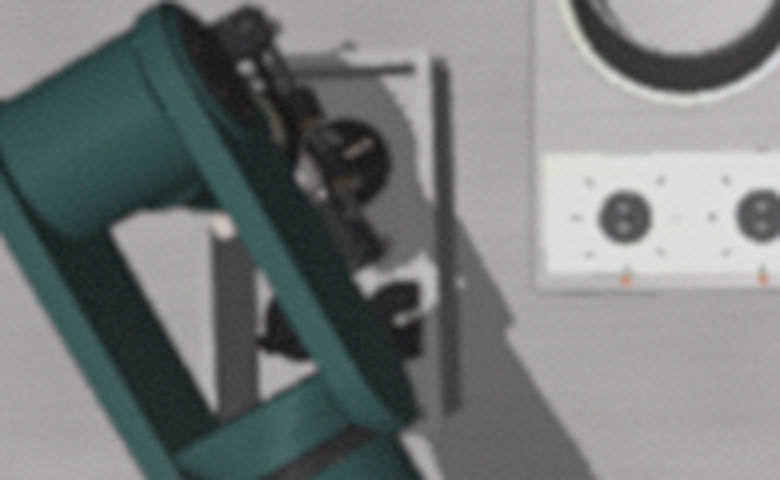

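apply_moves([
  [[0,0.2,2],[0,0,0],0],
  [[0,0.2,4.5],[0,0,0],0],
  [[0,0.2,7],[0,0,0],0],
  [[0,0.2,9.5],[0,0,0],0],
  [[0,0.2,11.5],[0,0,0],0],
  [[0,0.2,12.5],[0,0,0],0],
  [[0,0.2,12.5],[0,0,0],0],
  [[0,0.2,12.5],[0,0,0],0],
  [[0,0.2,12.5],[0,0,0],0.2],
  [[0,0.2,12.5],[0,0,0],0.4],
])

```text
time: 71.63
tool_pos: [0.5516, 0.3598, 0.0455]
ee_rot: [3.136, -0.0, 2.05]
wrist_force: [0.1, 0.1, 0.3]
width: 0.0224
```

apply_moves([
  [[0,0,0],[0,0,0],0.4],
  [[0,0,0],[0,0,0],0.4],
  [[0,0,0],[0,0,0],0.4],
  [[0,0,-1],[0,0,0],0.4],
  [[0,0,-3],[0,0,0],0.4],
  [[0,0,-6],[0,0,0],0.4],
  [[0,0,-9],[0,0,0],0.4],
  [[0,0,-12],[0,0,0],0.4],
  [[0,0,-15],[0,0,0],0.4],
  [[0,0,-18],[0,0,0],0.4],
])

```text
time: 72.47
tool_pos: [0.5496, 0.3588, 0.2249]
ee_rot: [3.14, -0.0, 2.05]
wrist_force: [0.3, 0.8, -0.1]
width: 0.038
```

apply_moves([
  [[-2,-1,-2],[0,0,0],0.4],
  [[-5,-3,-4],[0,0,0],0.4],
  [[-8,-5,-4],[0,0,0],0.4],
  [[-11,-7,-4],[0,0,0],0.4],
  [[-14,-9,-4],[0,0,0],0.4],
  [[-17,-11,-4],[0,0,0],0.4],
  [[-20,-13,-4],[0,0,0],0.4],
  [[-23,-15,-4],[0,0,0],0.4],
  [[-26,-17,-4],[0,0,0],0.4],
  [[-28,-18,-4],[0,0,0],0.4],
])

```text
time: 73.3
tool_pos: [0.5184, 0.0245, 0.2638]
ee_rot: [3.141, 0.002, 2.048]
wrist_force: [1.0, 1.0, 0.6]
width: 0.0378
```

```bash
python3 - <<'E'
from pan import *
P,R,o=pose(); print(P,o['ee_rot'],o['width'],o['wrist_force'],o['time'])
show('46')
T=cv2.imread('pics/top46.png')[:,:,::-1]; crop(T,95,185,195,305,5,'pics/t46.png')
E
```

```text
[0.518 0.024 0.264] [3.141 0.002 2.048] 0.03778975244414427 [0.963 0.992 0.597] 73.3
```

View pics/top46.png

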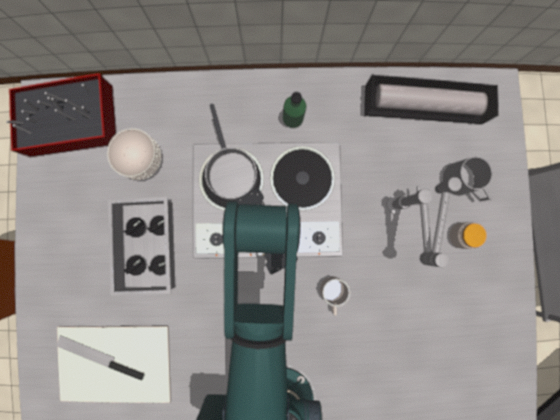

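View pics/side46.png

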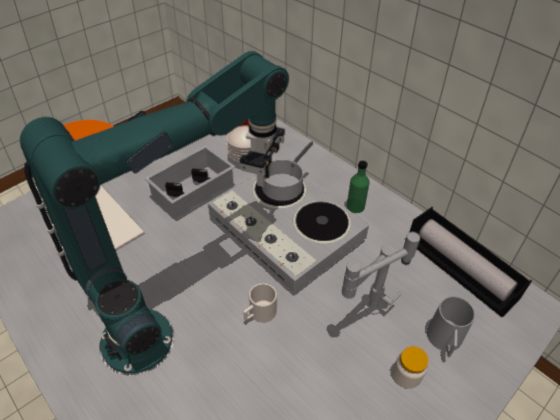

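View pics/t46.png

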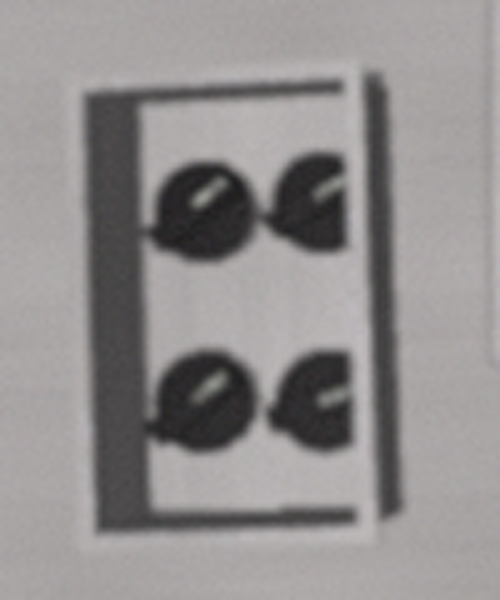

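```bash
python3 - <<'E'
from pan import *
T=cv2.imread('pics/top46.png')[:,:,::-1]; crop(T,380,160,500,280,5,'pics/t47.png')
E
```

```text
(no output)
```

View pics/t47.png

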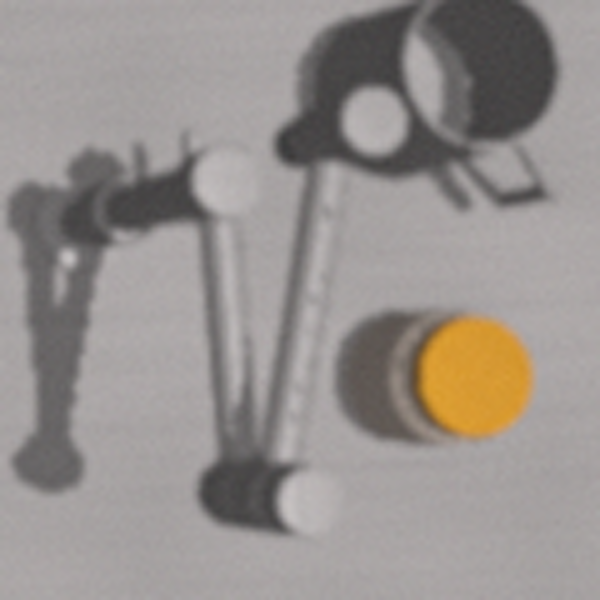

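```bash
python3 - <<'E'
from pan import *
f=lambda x,y,z:plane('top',380-.5+(x+.5)/5,160-.5+(y+.5)/5,z)[:2]
po=f(227,181,.27);el=f(310,500,.345);sp=f(375,120,.345)
a=el-po;b=sp-el
A=np.arctan2(a[1],a[0])%6.283;B=np.arctan2(b[1],b[0])%6.283
print('inner',np.pi-A,'outer',2.88-(B-A),np.hypot(*a),np.hypot(*b))
g=lambda x,y,z:plane('top',95-.5+(x+.5)/5,185-.5+(y+.5)/5,z)[:2]
m=np.array([.489,.396])
for q in((207,212),(325,202),(207,400),(327,400)): print(g(*q,.03)-m)
job.close_job()
E
```

```text
inner -0.03000069349172607 outer 0.002279106478280557 0.15896525467811812 0.18454195081662034
[0.058 0.032]
[ 0.062 -0.042]
[-0.058  0.033]
[-0.059 -0.042]
the job is handed in; nothing more can be done
```

I folded the pot filler, parked it, took all four knobs off and put them in the wash pan. The job was handed in at about 73 s of the 210 s allowed. Handing in gives no verdict, so what follows rests on my own last checks.

**What I did**
- **Pot filler:** I led the spout cap round until it hit its stop, then swung the folded pair by its elbow cap to the park stop.
- **Knobs:** I eased each one up by twisting about ±1.1 rad at up to about 11 N of pull, then set it in the pan.
- **Pan:** It was knocked aside during the run, so I measured it again and used its new place for the remaining three knobs.

**Last camera checks**
- **Joints:** The outer joint read about 0.00 rad and the inner about −0.03 rad, so both are at their stops within measuring error.
- **Knobs:** The four centres lie at about (±0.06, +0.03) and (±0.06, −0.04) m in the pan frame, inside the walls and standing on its floor.
- **Everything else:** The hob, saucepan and mug looked unmoved, and the gripper was clear of everything.

**What disagreed:** The fingertips showed up about 34 mm higher in the cameras than the stated tool data gave. My first sweep passed over the spout cap without touching it. I used the camera value for all heights after that.

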